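# Gauge the tipped lenses and shelve them upright

## Task

The lenses have tipped over on the shelf. One at a time, the tallest first and the shortest last, stand each lens on its rear cap on the gauge's anvil under the foot, let go of it, and press the red knob down gently until the foot sits on the front cap, keeping light pressure on it for about a second so that the gauge reads the lens's height. Finally let the foot rise and leave every lens standing upright, front cap up, in a free gap of the yellow-lipped lane, with the blower and the filter case left standing where they are.

Things in the scene. Friction and masses are not known exactly. Their poses are not given: they have to be found in the camera images.
- lens_tall: tall lens, maybe absent: straight eight-sided aluminium barrel, 105 mm long, 52 mm across flats all along, red front cap 18 mm long, black rear cap with dark rubber band near it, 0.36 kg. Origin mid-length on the axis; x runs along the barrel out of the front cap (x up = upright); flats face y, z and every 45 degrees. Starts lying on a flat, front cap towards the robot and its right.
- lens_mid: mid lens, maybe absent: straight eight-sided aluminium barrel, 90 mm long, 52 mm across flats all along, yellow front cap 18 mm long, black rear cap with dark rubber band near it, 0.31 kg. Origin mid-length on the axis; x runs along the barrel out of the front cap (x up = upright); flats face y, z and every 45 degrees. Starts lying on a flat, front cap towards the robot and its right.
- lens_short: short lens, maybe absent: straight eight-sided aluminium barrel, 75 mm long, 52 mm across flats all along, blue front cap 18 mm long, black rear cap with dark rubber band near it, 0.26 kg. Origin mid-length on the axis; x runs along the barrel out of the front cap (x up = upright); flats face y, z and every 45 degrees. Starts lying on a flat, front cap towards the robot and its right.
- lane: fixed lane: shallow dark steel tray with yellow lips, inside 510 mm long (its y) by 100 mm (its x); floor 4 mm and lips 12 mm above the shelf, lips 4 mm thick. Origin on the shelf under its middle; -x side faces the robot. Two neighbours stand in it, leaving gaps at least 95 mm wide at each end and between them.
- blower: blue blower bulb standing in the lane, nozzle up, 60 mm wide, 88 mm tall, 0.15 kg; origin at the centre of its underside, z up. Stays where it stands.
- filter_case: round black twin case with a glass filter on top, standing in the lane, 64 mm wide, 45 mm tall, 0.25 kg; origin at the centre of its underside, z up. Stays where it stands.
- gauge: fixed height gauge, origin on the shelf below the foot's axis, z up. Steel base plate (anvil) 10 mm thick, x -65 to 115 mm, y +-65 mm, dark spot (radius 22 mm) below the foot. Green column 50 mm wide at x 80 to 110 mm; green arm 36 mm wide, 182 to 204 mm above the shelf, from column to x = -20 mm. Open on its -x side (faces the robot) and both y sides.
- gauge_foot (a joint): sliding foot of the gauge, m: 0 = up (brass foot disc, 28 mm across, 160 mm above the anvil), grows downwards to 0.090. A spring lifts it, 2.5 N net at the top, 6 N at the bottom; let go, it rises. To keep pressure on a lens push with a few N more. Height read = 0.160 minus the value: 0.055 on the tall lens, 0.070 mid, 0.085 short.
- gauge_knob (a point): centre of the flat top of the red knob (34 mm across, 12 mm thick) on the rod above the gauge's arm, 136 mm above the underside of the foot, 306 mm above the shelf when up; press it straight down to lower the foot.
Not all that is in view belongs to the job. Of the things shaped like the blower, the blue one is meant.

How it is judged:
By the outcome, as a careful person would: the job done as asked, in the order asked, and still so for the second after the job is handed in, with the robot touching nothing.
Of lens_tall, lens_mid, lens_short only 2 to 3 are there at a start; the rules pass over those that are not, and their reading is None.
At some moment in a run one of lens_tall, lens_mid, lens_short may be knocked a few centimetres aside while the robot is not near it.
It also fails if it takes over 210 s, if anything falls off the work surface, if the arm or the gripper's body presses on something with over 40 N, if the wrist force passes 120 N, or if a joint passes its speed limit or range.

## Robot

A 6-joint arm with a two-finger parallel gripper is mounted at the origin on the work surface. World frame = base frame: x ahead of the robot, y to its left, z up, the work surface at z = 0. Lengths are in mm, angles in rad, forces in N, time in s.
With the tool pointing down it reaches from about 400 to 825 mm from the base axis. Payload 7 kg.
Tool frame: the origin (TCP) lies between the finger pads; the fingertips stand r.tcp_to_tips ahead of it and the grasp point (between the pads) lies 3 mm ahead of it (r.tcp_to_tips is the distance from the TCP to the fingertips, in mm); z points along the fingers, y is the line along which they close (so a half turn about z gives the same grasp; the last joint's range is limited). The gripper opens to 85 mm and grips with 20 to 120 N. Pads are 22 mm wide; open, the fingers measure 114 mm over their backs; the gripper's body (76 mm by 85 mm) begins 54 mm behind the grasp point. The pads swing forward as they close: fully open they stand 13 mm farther back than shut.
Start: joints at [-0.884, 0.359, 0.012, 0, -1.224, -0.288], TCP at [262.083, -622.019, 253.302] pointing down, gripper open.
Joint ranges: [-3.07, 3.07], [-1.43, 2.12], [-1.02, 1.25], [-3.03, 1.67], [-3.05, -0], [-3.03, 3.03]. Speed limits (rad/s): [2.39, 2.39, 3.01, 3.14, 3.14, 3.14].

## Interface

Orientations are given as a unit quaternion [x, y, z, w].
In Python, from station import readout, vision, r gives the robot as it stands.
- The arm moves only by the tool arm_command, never from a script. Its argument "series" is one flat list of numbers, 7 for each row, row after row: the shift along the tool's x, y, z each as a share of 0.025 m, from -1 to 1, then the turn, a rotation vector about the tool's x, y, z each as a share of 4 degrees, from -1 to 1, then the finger opening in mm, from 0 to 85.4. A call has exactly 5 rows; each row shifts and turns the commanded pose from where the row before left it, along the tool's axes as they then stand; what a row does not reach is not made up. A row lasts 1/12 s, in which the tool goes at most 41.7 mm and 7.16 degrees, less where a joint would pass 70% of its speed; a pose out of reach is approached as far as the arm can. A call with a number of a shift or a turn outside -1 to 1 is refused whole. A call with a gripper value outside its range is refused whole. The fingers move at their own pace and stop on an object; "grip_force" is the grip in N (left out, the last holds). Time passes only in rows, so rows that do not move let the fingers close, or fill a call up. It gives the time, the measured TCP pose, the force, the opening and the grip force at its end, in the units of the state.
- readout.sense(): the state, without advancing time (a new reading comes with each control period).
- vision.get_image(name): name is "scene" or "side" or "wrist"; returns the picture (480x640x3 uint8, blue, green, red); there is no depth.
- vision.get_calibration(name): a dict with "fovy" (degrees; the focal length in pixels is half the picture's height over the tangent of half this angle, whatever the lens; pixels are square), "cx", "cy" (the principal point, pixels), "xyz" and "rotation" of the camera in the world; the wrist camera has in their place "hand_eye" (4x4, takes a point from camera to tool coordinates, whose origin is the TCP and whose axes are the flange's). Camera axes: x right, y down, z forward; pixel columns grow to the right and rows downward; lengths in mm; the calibration is good to about 2 mm. A picture is of the moment at which its call begins: read the wrist's pose just before it. get_calibration takes no time and is no camera call.
- r.hand_in(): hands the job in; it is judged then, once.
Trained networks look in the newest picture that a camera, given by its name, has taken for a name from the list of things; names that differ only in an ending like _2 or _b are one class to them, and where a whole thing is asked for, a point or a joint stands for the part that bears it (a point fixed in the world has none). Each returns a list of dicts, best first, with "score" (0 to 1); they miss things now and then, are a little off and sometimes report something else, mostly with a low value. They report only what shows in the picture. A call takes as long as a camera call. They do not tell look-alikes from the thing itself.
- vision.cut_out(camera, query): "region" (480x640 bool, what is visible of it) and "rect" ([left, top, width, height] in pixels, round what is visible of it).
The state is a dict: "t": time; "joints": joint angles; "joint_vel": joint speeds; "effort": joint torques, N m; "tcp_pos": TCP position; "ee_rot": TCP orientation; "ft_force": force on the tool from outside, world axes, zero at the start; "ft_torque": the same for the moment, N m; "opening": finger opening in mm; "grip_force": force on a finger pad.
Only numpy, scipy, OpenCV 4.12 (cv2) and the standard library are available. Lean on these libraries where they do the work, as an engineer would, in place of code of your own. Each camera call takes 0.05 s, during which the arm holds its last target. There are 200 camera calls.

## Working session

There is one attempt and no reset: what is moved stays moved. The work goes in short steps, Python scripts to look and compute and a tool call to move; the robot and the scene stay as the last step left them, time stands still between calls to the robot, and variables do not carry over. Pictures are saved under pics/ and viewed, at most 14 in all, crops included, and the job is handed in when it is done.

Besides the shell and the picture viewer there is one more tool, called after "Emit:" as a command line: name --argument value ..., lists and objects as JSON in quotes. arm_command: Moves the arm, as the interface text tells. Shift numbers are shares of 0.025 m and turn numbers shares of 4 degrees, none past 1 either way. Its arguments: {"type":"object","properties":{"series":{"type":"array","items":{"type":"number"}},"grip_force":{"type":"number"}},"required":["series"]}

```bash
ls; mkdir -p pics
python3 - <<'E'
from station import readout, vision, r
import cv2, numpy as np
print(readout.sense(), r.tcp_to_tips)
for n in ["scene","side","wrist"]:
    im=vision.get_image(n); cv2.imwrite(f"pics/{n}0.png",im)
    c=vision.get_calibration(n); print(n,{k:np.round(v,3).tolist() for k,v in c.items()})
    for q in ["lens_tall","lens_mid","lens_short","blower","filter_case","gauge","gauge_knob","lane"]:
        print(n,q,[(round(d["score"],2),d["rect"]) for d in vision.cut_out(n,q)][:4])
E
```

```text
pics
{'t': 0.0, 'joints': array([-8.83924226e-01,  3.59403934e-01,  1.10734034e-02, -3.46165781e-04,
       -1.22407338e+00, -2.88080025e-01]), 'joint_vel': array([ 0.00065504, -0.00047386, -0.00083495, -0.00074555, -0.00135783,
       -0.00186165]), 'effort': array([-2.68978247e-04, -5.83324206e+01,  2.93424153e+01,  6.93661183e+00,
       -5.89845877e-03,  1.50127607e-05]), 'tcp_pos': array([ 261.90882224, -621.65075706,  252.35965791]), 'ee_rot': array([-1.98019525e-01,  9.80197733e-01,  7.86389544e-04, -2.32714266e-04]), 'ft_force': array([-0.15345946, -0.20477965,  0.12283348]), 'ft_torque': array([ 0.00761514, -0.01588719, -0.00323795]), 'grip_force': 0.0, 'opening': 85.53861842393697} 22.0
scene {'fovy': 45.219, 'cx': 319.275, 'cy': 234.85, 'xyz': [1010.851, 727.428, 1451.644], 'rotation': [0.268, 0.921, -0.272, -0.074]}
scene lens_tall [(0.8, [379.9, 277.6, 31.5, 46.9])]
scene lens_mid []
scene lens_short [(0.96, [332.8, 215.4, 20.6, 31.6]), (0.53, [241.5, 98.2, 12.6, 39.3])]
scene blower [(0.67, [425.9, 345.1, 26.4, 20.9]), (0.65, [354.0, 401.3, 23.6, 27.7]), (0.56, [331.5, 
[... 681 characters left out ...]
[210.2, 410.4, 29.0, 34.8]), (0.75, [149.8, 377.1, 35.4, 30.4]), (0.74, [249.5, 308.3, 27.1, 36.1])]
side filter_case [(0.92, [300.3, 252.3, 25.9, 29.3])]
side gauge [(0.78, [369.5, 100.4, 78.4, 114.4])]
side gauge_knob [(0.68, [369.9, 98.6, 79.0, 114.9]), (0.54, [424.2, 98.4, 15.7, 37.9])]
side lane [(0.8, [205.7, 223.3, 158.3, 170.6])]
wrist {'fovy': 62.446, 'cx': 320.116, 'cy': 244.062, 'hand_eye': [[-0.0, -0.945, -0.328, 83.728], [1.0, -0.0, 0.001, -1.036], [-0.001, -0.328, 0.945, -121.359], [0.0, 0.0, 0.0, 1.0]]}
wrist lens_tall []
wrist lens_mid []
wrist lens_short []
wrist blower []
wrist filter_case []
wrist gauge [(0.72, [368.0, 430.1, 70.7, 48.2])]
wrist gauge_knob []
wrist lane []
```

View pics/scene0.png

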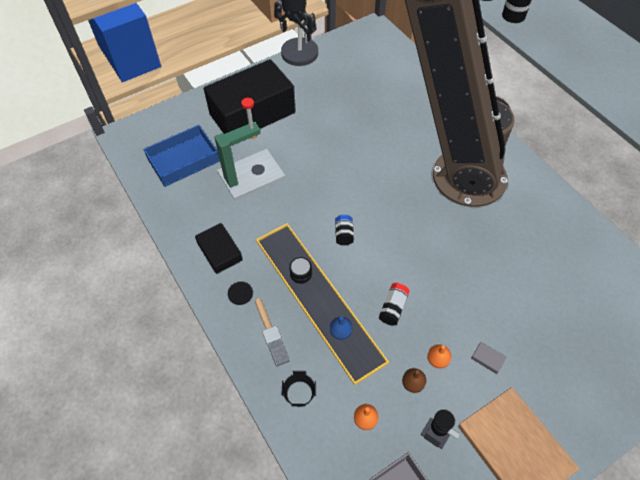

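View pics/side0.png

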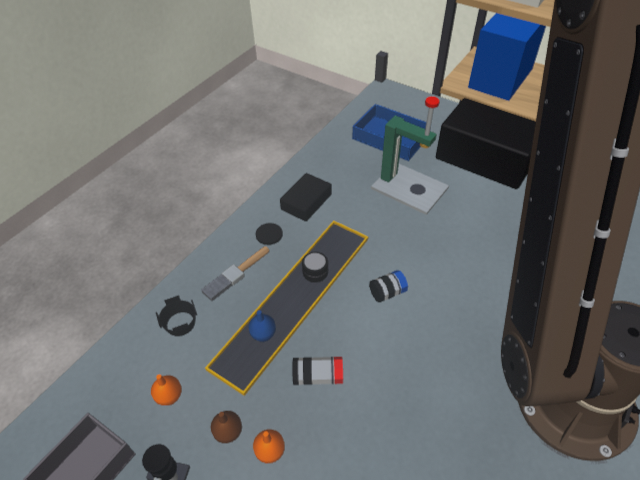

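```bash
cat > h.py <<'E'
import numpy as np, cv2
from scipy.spatial.transform import Rotation as R
from scipy.optimize import minimize
from station import readout, vision, r
class Cam:
    def __init__(s,n,st=None):
        c=vision.get_calibration(n); s.n=n; s.f=240/np.tan(np.radians(c["fovy"])/2); s.c=np.array([c["cx"],c["cy"]])
        if "hand_eye" in c:
            H=np.array(c["hand_eye"]); T=R.from_quat(st["ee_rot"]).as_matrix()
            s.R=T@H[:3,:3]; s.p=st["tcp_pos"]+T@H[:3,3]
        else:
            q=np.array(c["rotation"]); s.R=R.from_quat(q).as_matrix() if q.size==4 else q; s.p=np.array(c["xyz"])
    def proj(s,P):
        q=(np.atleast_2d(P)-s.p)@s.R; return q[:,:2]/q[:,2:]*s.f+s.c
    def ray(s,uv): return s.R@np.array([*((np.array(uv)-s.c)/s.f),1])
    def plane(s,uv,z):
        d=s.ray(uv); return s.p+d*(z-s.p[2])/d[2]
def tri(obs):  # [(cam,uv)]
    A=0;b=0
    for c,uv in obs:
        d=c.ray(uv); d/=np.linalg.norm(d); M=np.eye(3)-np.outer(d,d); A=A+M; b=b+M@c.p
    return np.linalg.solve(A,b)
def box(x0,x1,y0,y1,z0,z1): return np.array([[x,y,z] for x in(x0,x1) for y in(y0,y1) for z in(z0,z1)],float)
def cyl(rad,z0,z1,n=24):
    a=np.arange(n)*2*np.pi/n; return np.array([[rad*np.cos(t),rad*np.sin(t),z] for z in(z0,z1) for t in a])
def lens(L):
    p=cyl(26/np.cos(np.pi/8),-L/2,L/2,8); a=np.pi/8; p=p@R.from_euler('z',a).as_matrix().T; return p[:,[2,0,1]]
GAUGE=[box(-65,115,-65,65,0,10),box(80,110,-25,25,10,204),box(-20,110,-18,18,182,204),cyl(6,170,300),cyl(14,170,176),cyl(17,294,306)]
LANE=[box(-54,54,-259,259,0,12)]
CASE=[cyl(32,0,45)]
def render(cam,parts,x,y,yaw,z,S=4):
    m=np.zeros((480*S,640*S),np.uint8); M=R.from_euler('z',yaw).as_matrix()
    for P in parts:
        uv=cam.proj(P@M.T+[x,y,z]); h=cv2.convexHull(((uv+.5)*S*16).astype(np.float32)).astype(np.int32)
        cv2.fillConvexPoly(m,h,1,shift=4)
    return m
def fit(masks,parts,x0,z=0,fitz=False,S=4):
    ms=[(c,cv2.resize(m.astype(np.uint8),None,fx=S,fy=S,interpolation=cv2.INTER_LINEAR)) for c,m in masks]
    def cost(v):
        z_=v[3]*10+z if fitz else z; k=0
        for c,m in ms:
            g=render(c,parts,v[0]*10,v[1]*10,v[2]*.1,z_,S); k+=1-(g&m).sum()/((g|m).sum())
        return k/len(ms)
    v0=np.array([x0[0]/10,x0[1]/10,x0[2]*10]+([0] if fitz else []))
    sx=np.vstack([v0]+[v0+np.eye(len(v0))[i]*s for i,s in enumerate([1.5,1.5,2,1][:len(v0)])])
    o=minimize(cost,v0,method='Nelder-Mead',options=dict(initial_simplex=sx,xatol=.01,fatol=1e-4,maxiter=300))
    v=o.x; return np.round([v[0]*10,v[1]*10,v[2]*.1,(v[3]*10+z if fitz else z),o.fun],3)
def mask(n,q,uv):
    best=None
    for d in vision.cut_out(n,q):
        l,t,w,h=d["rect"]; e=np.hypot(l+w/2-uv[0],t+h/2-uv[1])
        if best is None or e<best[0]: best=(e,d["region"])
    return best[1] if best and best[0]<25 else None
E
cat > m1.py <<'E'
from h import *
C={n:Cam(n) for n in("scene","side")}
I={n:vision.get_image(n) for n in C}
for n in C: print(n,C[n].ray(C[n].c))
def two(q,a,b):
    return [(C[n],m) for n,uv in(("scene",a),("side",b)) for m in[mask(n,q,uv)] if m is not None]
def go(name,q,a,b,parts,yaws,z=0,fz=False):
    ms=two(q,a,b); p=np.mean([C["scene"].plane(a,z+15),C["side"].plane(b,z+15)],0)
    res=[fit(ms,parts,[p[0],p[1],y],z,fz) for y in yaws]; print(name,len(ms),p.round(),min(res,key=lambda v:v[-1]).tolist(),flush=True)
go("tall","lens_tall",(395,301),(319,370),[lens(105)],[-2.4,-2.0,-2.8],26,True)
go("short","lens_short",(343,231),(387,289),[lens(75)],[-2.4,-2.0,-2.8],26,True)
go("lane","lane",(322,303),(286,309),LANE,[0,.3,-.3])
go("case","filter_case",(300,270),(313,267),CASE,[0],4,True)
go("gauge","gauge",(258,170),(418,188),GAUGE,[-1,-.7,-.4,0])
red={}
for n,(u,v) in(("scene",(248,103)),("side",(431,102))):
    im=I[n].astype(int)[v-12:v+12,u-12:u+12]; m=(im[...,2]>120)&(im[...,1]<90)&(im[...,0]<90); ys,xs=np.nonzero(m); red[n]=(xs.mean()+u-12,ys.mean()+v-12)
print("knob",red,tri([(C[n],red[n]) for n in C]))
for n,uv in(("scene",(258,169)),("side",(418,189))): print("spot",C[n].plane(uv,10))
for n,uv in(("scene",(341,329)),("side",(262,328))): print("blower",C[n].plane(uv,34))
E
python3 m1.py
```

```text
scene [-0.28266766 -0.46108984 -0.84112731]
side [ 0.37400617 -0.53369385 -0.75847891]
tall 2 [473. 246.  41.] [476.961, 241.49, -2.526, 20.046, 0.049]
short 1 [461. -15.  41.] [454.95, -25.364, -2.076, 32.743, 0.037]
lane 2 [634. 142.  15.] [636.321, 107.465, 0.008, 0.0, 0.175]
case 2 [641.  15.  19.] [637.428, 13.301, 0.059, -3.429, 0.057]
gauge 1 [ 558. -377.   15.] [559.194, -383.332, -0.031, 0.0, 0.053]
knob {'scene': (np.float64(247.30434782608694), np.float64(102.70434782608696)), 'side': (np.float64(431.7230769230769), np.float64(101.72307692307692))} [ 557.51557614 -386.55356124  295.98894068]
spot [ 558.02468951 -381.60707346   10.        ]
spot [ 553.66195521 -381.9705047    10.        ]
blower [644.07568715 231.65608044  34.        ]
blower [633.94344262 229.75419518  34.        ]
```

Emit:
arm_command --series '[-0.99,0.63,0,0,0,0,85,-0.99,0.63,0,0,0,0,85,-0.99,0.63,0,0,0,0,85,-0.99,0.63,0,0,0,0,85,-0.99,0.63,0,0,0,0,85]'

```text
t: 2.37
tcp_pos: [346.1, -500.3, 253.4]
ee_rot: [-0.198, 0.98, -0.0, 0.0]
ft_force: [0.4, 0.1, -0.1]
opening: 85.0
grip_force: 0.0
```

Emit:
arm_command --series '[-0.99,0.63,0,0,0,0,85,-0.99,0.63,0,0,0,0,85,-0.99,0.63,0,0,0,0,85,-0.99,0.63,0,0,0,0,85,-0.99,0.63,0,0,0,0,85]'

```text
t: 2.78
tcp_pos: [429.6, -379.5, 253.6]
ee_rot: [-0.198, 0.98, -0.0, 0.0]
ft_force: [0.7, 0.4, -0.0]
opening: 85.0
grip_force: 0.0
```

Emit:
arm_command --series '[0,0,0,0,0,0,85,0,0,0,0,0,0,85,0,0,0,0,0,0,85,0,0,0,0,0,0,85,0,0,0,0,0,0,85]'

```text
t: 3.2
tcp_pos: [428.5, -381.5, 253.2]
ee_rot: [-0.197, 0.98, 0.0, -0.0]
ft_force: [0.8, -0.4, 0.6]
opening: 85.1
grip_force: 0.0
```

Run:
```python
from h import *
st=readout.sense(); c=Cam("wrist",st); im=vision.get_image("wrist"); cv2.imwrite("pics/w1.png",im)
print(st["joints"].round(3))
m=[d["region"] for d in vision.cut_out("wrist","gauge")]
if m: print(min((fit([(c,m[0])],GAUGE,[557,-384,y]) for y in(-.1,.1)),key=lambda v:v[-1]))
uv=c.proj([[557,-384,10],[557,-384,306]]);print(uv)
for n in("scene","side"):
    print(n,[Cam(n).plane(u,12).round(1)[:2].tolist() for u in {"scene":[(257,240),(288,225.5),(387,361),(356,382)],"side":[(335,222),(367,237.5),(244,392),(207,367)]}[n]])
```

```text
[-0.387  0.193 -0.217  0.    -1.161 -0.787]
[ 5.59644e+02 -3.85004e+02 -3.80000e-02  0.00000e+00  1.45000e-01]
[[270.47190965 312.10753091]
 [165.30497311 751.63305009]]
scene [[691.8, -145.6], [588.4, -140.5], [586.8, 362.9], [686.2, 365.8]]
side [[681.7, -146.5], [581.8, -145.3], [580.5, 363.5], [684.1, 362.9]]
```

View pics/w1.png

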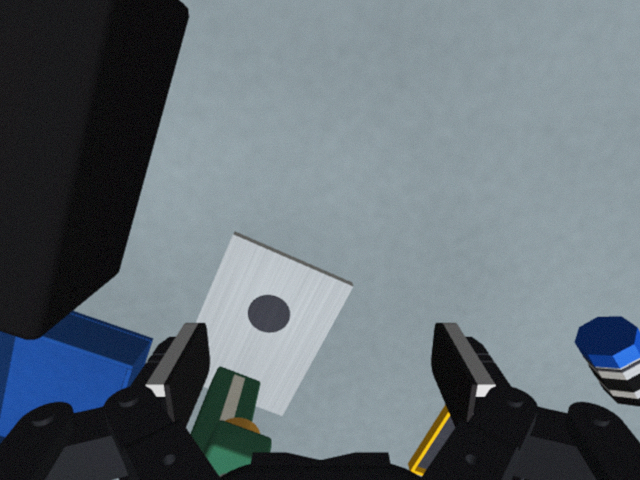

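Emit:
arm_command --series '[-0.44,0.85,0,0,0,0,85,-0.44,0.85,0,0,0,0,85,-0.44,0.85,0,0,0,0,85,-0.44,0.85,0,0,0,0,85,-0.44,0.85,0,0,0,0,85]'

```text
t: 3.72
tcp_pos: [438.1, -261.1, 253.3]
ee_rot: [-0.197, 0.98, -0.0, -0.0]
ft_force: [-0.0, 0.2, -0.1]
opening: 85.2
grip_force: 0.0
```

Emit:
arm_command --series '[-0.44,0.85,0,0,0,0,85,-0.44,0.85,0,0,0,0,85,-0.44,0.85,0,0,0,0,85,-0.44,0.85,0,0,0,0,85,-0.44,0.85,0,0,0,0,85]'

```text
t: 4.13
tcp_pos: [447.7, -141.6, 253.4]
ee_rot: [-0.198, 0.98, -0.0, 0.0]
ft_force: [-0.2, -0.2, -1.0]
opening: 85.1
grip_force: 0.0
```

Emit:
arm_command --series '[-0.44,0.85,0,0,0,0,85,-0.44,0.85,0,0,0,0,85,-0.44,0.85,0,0,0,0,85,-0.44,0.85,0,0,0,0,85,-0.44,0.85,0,0,0,0,85]'

```text
t: 4.55
tcp_pos: [457.2, -22.3, 253.5]
ee_rot: [-0.198, 0.98, 0.0, 0.0]
ft_force: [0.3, 0.1, 1.0]
opening: 84.6
grip_force: 0.0
```

```bash
cat > w.py <<'E'
import sys
from h import *
def look(q,L,p,yaw,name=None):
    st=readout.sense(); c=Cam("wrist",st); im=vision.get_image("wrist")
    if name: cv2.imwrite(f"pics/{name}.png",im)
    ds=vision.cut_out("wrist",q); print([(round(d["score"],2),d["rect"]) for d in ds], "exp",c.proj([*p,26]).round())
    for d in ds[:2]:
        print(fit([(c,d["region"])],[lens(L)],[*p,yaw],26,False,2))
    print(st["tcp_pos"].round(1),st["joints"].round(3))
E
python3 - <<'E'
from w import *
st=dict(tcp_pos=np.array([428.5,-381.5,253.2]),ee_rot=np.array([-.197,.98,0,0])/np.linalg.norm([-.197,.98])); c=Cam("wrist",st)
print("spot",c.plane((269,314),10),"corners",c.plane((234,233),10),c.plane((352,285),10))
look("lens_short",75,(455,-25),-2.08,"w2")
E
```

```text
spot [ 559.74409983 -384.7794753    10.        ] corners [ 490.01174919 -446.56258679   10.        ] [ 496.31996563 -318.85092725   10.        ]
[(0.78, [259.5, 152.7, 95.0, 102.5])] exp [[319. 201.]]
[ 4.60396e+02 -3.31080e+01 -2.10800e+00  2.60000e+01  1.50000e-02]
[457.2 -22.3 253.5] [ 0.384 -0.008 -0.444  0.    -1.135 -1.557]
```

Emit:
arm_command --series '[-0.4,0.78,0,0,0,0,85,-0.4,0.78,0,0,0,0,85,-0.4,0.78,0,0,0,0,85,-0.4,0.78,0,0,0,0,85,-0.4,0.78,0,0,0,0,85]'

```text
t: 5.07
tcp_pos: [465.6, 86.5, 253.4]
ee_rot: [-0.198, 0.98, 0.0, 0.0]
ft_force: [0.6, -0.2, 0.5]
opening: 84.9
grip_force: 0.0
```

Emit:
arm_command --series '[-0.4,0.78,0,0,0,0,85,-0.4,0.78,0,0,0,0,85,-0.4,0.78,0,0,0,0,85,-0.4,0.78,0,0,0,0,85,-0.4,0.78,0,0,0,0,85]'

```text
t: 5.48
tcp_pos: [474.0, 195.8, 253.3]
ee_rot: [-0.198, 0.98, -0.0, 0.0]
ft_force: [0.1, 0.1, -0.1]
opening: 84.6
grip_force: 0.0
```

Emit:
arm_command --series '[-0.4,0.78,0,0,0,0,85,-0.4,0.78,0,0,0,0,85,0,0,0,0,0,-1,85,0,0,0,0,0,-1,85,0,0,0,0,0,-1,85]'

```text
t: 5.9
tcp_pos: [477.3, 238.9, 253.0]
ee_rot: [-0.301, 0.954, -0.0, -0.0]
ft_force: [0.4, 0.4, 0.2]
opening: 84.9
grip_force: 0.0
```

Run:
```python
from w import *
look("lens_tall",105,(477,241),-2.53,"w3")
```

```text
[(0.92, [291.0, 148.8, 65.6, 125.5])] exp [[323. 206.]]
[ 4.79375e+02  2.41528e+02 -2.53300e+00  2.60000e+01  2.10000e-02]
[477.3 238.9 253. ] [ 0.832  0.127 -0.299 -0.    -1.146 -1.791]
```

View pics/w3.png

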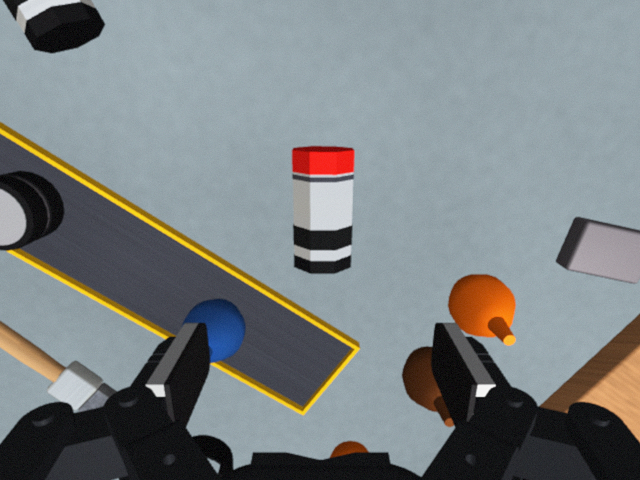

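Emit:
arm_command --series '[0,0,0,0,-1,0,85,0,0,0,0,-1,0,85,0,0,0,0,-1,0,85,0,0,0,0,-1,0,85,0,0,0,0,-1,0,85]'

```text
t: 6.42
tcp_pos: [477.4, 238.9, 253.9]
ee_rot: [-0.293, 0.94, 0.053, 0.168]
ft_force: [0.6, -0.9, -0.8]
opening: 84.8
grip_force: 0.0
```

Emit:
arm_command --series '[0.31,0,0.79,0,0,0,85,0.31,0,0.79,0,0,0,85,0.31,0,0.79,0,0,0,85,0.31,0,0.79,0,0,0,85,0.31,0,0.79,0,0,0,85]'

```text
t: 6.83
tcp_pos: [475.1, 237.4, 146.9]
ee_rot: [-0.293, 0.94, 0.053, 0.166]
ft_force: [0.5, -0.3, -0.6]
opening: 85.3
grip_force: 0.0
```

Run:
```python
from h import *
s=readout.sense(); print(s["tcp_pos"].round(1),R.from_quat(s["ee_rot"]).as_matrix().round(3),s["joints"].round(3),s["ft_force"].round(1))
```

```text
[475.1 237.4 146.9] [[-0.773 -0.569  0.281]
 [-0.534  0.822  0.196]
 [-0.343  0.001 -0.939]] [ 0.887  0.053 -0.818  0.261 -0.374 -2.081] [ 0.5 -0.3 -0.6]
```

```bash
cat > kin.py <<'E'
from h import *
from scipy.optimize import least_squares
LIM=np.array([[-3.07,3.07],[-1.43,2.12],[-1.02,1.25],[-3.03,1.67],[-3.05,0],[-3.03,3.03]])
def E(a,t): return R.from_euler(a,t).as_matrix()
def fk(j,p,s4=1):
    a1,hs,a2,e3,a3,dA,dB,L6=p
    M=E('z',j[0]); x=M@[a1,dA,hs]
    M=M@E('y',j[1]); x=x+M@[0,0,a2]
    M=M@E('y',-j[2]); x=x+M@[a3,0,e3]
    M=M@E('x',s4*j[3]); x=x+M@[0,dB,0]
    M=M@E('y',-j[4]); x=x+M@[L6,0,0]
    M=M@E('x',-j[5])
    # tool: z = forward(x); tool x yaw=j1+j6-90 when down
    T=M@np.array([[0,0,1],[-1,0,0],[0,-1,0]],float)
    return x,T
D=[([-.883924,.359404,.0110734,-.000346,-1.224073,-.28808],[261.909,-621.651,252.36],[-.19802,.980198,.000786,-.000233]),
([-.387,.193,-.217,0,-1.161,-.787],[428.5,-381.5,253.2],[-.197,.98,0,0]),
([.384,-.008,-.444,0,-1.135,-1.557],[457.2,-22.3,253.5],[-.198,.98,0,0]),
([.832,.127,-.299,0,-1.146,-1.791],[477.3,238.9,253],[-.301,.954,0,0]),
([.887,.053,-.818,.261,-.374,-2.081],[475.1,237.4,146.9],[-.293,.94,.053,.166])]
def dfit(D,s4,free=None):
    f=lambda p: np.concatenate([fk(j,p,s4)[0]-x for j,x,q in D]+[(p-[0,200,600,0,440,-100,-90,280])*.005])
    o=least_squares(f,[0,200,600,0,440,-100,-90,280]); return o.x,np.abs(f(o.x)[:3*len(D)]).max()
E
python3 - <<'E'
from kin import *
for s4 in(1,-1):
    p,e=dfit(D,s4); print(s4,p.round(1),e)
    for k in(0,4):
        x,T=fk(D[k][0],p,s4); print(T.round(2).tolist(), R.from_quat(D[k][2]).as_matrix().round(2).tolist())
E
```

```text
1 [ -48.9 -426.3  641.2  169.3  436.9 -753.1  561.1  -69.2] 1.825310829716102
[[-0.92, -0.39, -0.0], [-0.39, 0.92, 0.0], [0.0, 0.0, -1.0]] [[-0.92, -0.39, -0.0], [-0.39, 0.92, 0.0], [0.0, 0.0, -1.0]]
[[-0.98, -0.17, 0.14], [-0.12, 0.94, 0.32], [-0.18, 0.29, -0.94]] [[-0.77, -0.57, 0.28], [-0.53, 0.82, 0.2], [-0.34, 0.0, -0.94]]
-1 [   4.1  190.1  602.2    2.7  458.1   -6.8 -185.   347.7] 0.21175802421302592
[[-0.92, -0.39, -0.0], [-0.39, 0.92, 0.0], [0.0, 0.0, -1.0]] [[-0.92, -0.39, -0.0], [-0.39, 0.92, 0.0], [0.0, 0.0, -1.0]]
[[-0.77, -0.57, 0.28], [-0.53, 0.82, 0.2], [-0.34, 0.0, -0.94]] [[-0.77, -0.57, 0.28], [-0.53, 0.82, 0.2], [-0.34, 0.0, -0.94]]
```

```bash
cat >> kin.py <<'E'
P,_=dfit(D,-1)
def pts(j):
    M=E('z',j[0]); x=M@[P[0],P[5],P[1]]; M=M@E('y',j[1]); x=x+M@[0,0,P[2]]; el=x
    M=M@E('y',-j[2]); x=x+M@[P[4],0,P[3]]; w1=x; M=M@E('x',-j[3]); return el,w1,x+M@[0,P[6],0]
def ik(x,T,j0,n=60):
    f=lambda j:(lambda a:np.concatenate([(a[0]-x)/300,(a[1]-T).ravel()]))(fk(j,P,-1))
    m=1e-6; o=least_squares(f,np.clip(j0,LIM[:,0]+m,LIM[:,1]-m),bounds=(LIM[:,0],LIM[:,1]),max_nfev=n); return o.x,np.abs(o.fun).max()
def up(psi,b):  # upright-lens tool orientation, heading psi, lean b (rad)
    h=np.array([np.cos(psi),np.sin(psi),0]); u=np.array([0,0,1.]); z=np.cos(b)*h-np.sin(b)*u; x=np.cos(b)*u+np.sin(b)*h
    return np.column_stack([x,np.cross(z,x),z])
def down(yaw,b): # lying lens, front yaw; lean b
    f=np.array([np.cos(yaw),np.sin(yaw),0]); u=np.array([0,0,1.]); x=np.cos(b)*f-np.sin(b)*u; z=-np.cos(b)*u-np.sin(b)*f
    return np.column_stack([x,np.cross(z,x),z])
E
python3 - <<'E'
from kin import *
rng=np.random.default_rng(0)
def scan(name,x,T,n=25):
    S=[]
    for _ in range(n):
        j,e=ik(x,T,rng.uniform(LIM[:,0],LIM[:,1]))
        if e<2e-3 and not any(np.abs(j-k).max()<.1 for k in S): S.append(j)
    for j in S:
        el,w1,w2=pts(j); print(name,j.round(2).tolist(),"mrg",np.minimum(j-LIM[:,0],LIM[:,1]-j).min().round(2),"z",el[2].round(),w1[2].round(),w2[2].round())
for b in(0,20,35):
    for a in(-90,-60,-30,0,30,60,90):
        scan(f"gauge b{b} psi{a}",np.array([559,-384,72.]),up(np.radians(a),np.radians(b)),16)
E
```

```text
gauge b0 psi-90 [-0.08, 0.91, -0.89, 1.65, -1.59, -1.79] mrg 0.02 z 560.0 113.0 72.0
gauge b0 psi-30 [-1.13, 1.07, -0.79, -2.52, -1.81, -1.4] mrg 0.23 z 482.0 41.0 72.0
gauge b0 psi0 [-1.2, 0.91, -0.4, -1.93, -1.48, -1.82] mrg 0.62 z 559.0 117.0 72.0
gauge b0 psi30 [-1.11, 0.93, 0.0, -1.52, -1.61, -2.21] mrg 0.82 z 548.0 182.0 72.0
gauge b0 psi60 [-0.98, 1.05, 0.4, -1.28, -1.93, -2.43] mrg 0.6 z 489.0 212.0 72.0
gauge b0 psi90 [-0.83, 1.2, 0.78, -1.16, -2.31, -2.56] mrg 0.47 z 409.0 227.0 72.0
gauge b20 psi-30 [-1.1, 0.69, -0.8, -2.55, -1.16, -1.62] mrg 0.22 z 656.0 199.0 191.0
gauge b20 psi0 [-1.1, 0.64, -0.39, -1.79, -1.03, -2.14] mrg 0.63 z 675.0 285.0 191.0
gauge b20 psi30 [-1.02, 0.73, -0.04, -1.33, -1.31, -2.4] mrg 0.63 z 638.0 320.0 191.0
gauge b20 psi60 [-0.91, 0.88, 0.31, -1.07, -1.69, -2.47] mrg 0.56 z 572.0 327.0 191.0
gauge b20 psi90 [-0.77, 1.04, 0.66, -0.88, -2.06, -2.43] mrg 0.59 z 493.0 323.0 191.0
gauge b35 psi-90 [-0.2, 0.56, -0.88, 1.67, -0.94, -1.41] mrg 0.0 z 701.0 247.0 272.0
gauge b35 psi-30 [-0.98, 0.44, -0.62, -2.36, -0.54, -2.0] mrg 0.4 z 734.0 335.0 271.0
gauge b35 psi0 [-0.91, 0.48, -0.32, -1.5, -0.71, -2.59] mrg 0.44 z 725.0 401.0 271.0
gauge b35 psi30 [-0.9, 0.61, -0.06, -1.14, -1.1, -2.63] mrg 0.4 z 684.0 403.0 271.0
gauge b35 psi60 [-0.83, 0.77, 0.24, -0.9, -1.49, -2.55] mrg 0.48 z 624.0 397.0 271.0
gauge b35 psi90 [-0.7, 0.92, 0.52, -0.7, -1.84, -2.39] mrg 0.64 z 557.0 382.0 271.0
```

```bash
cat >> kin.py <<'E'
def path(j,segs,verbose=True):
    """segs: list of (x,T) targets; slerp+lerp in n rows; seeds IK by previous"""
    x,T=fk(j,P,-1); mg=9; rep=[]
    for X,TT in segs:
        X=x if X is None else np.array(X,float); rv=R.from_matrix(T.T@TT).as_rotvec(); n=int(max(np.ceil(np.degrees(np.linalg.norm(rv))/4),np.ceil(np.linalg.norm(X-x)/25),1))
        bad=0;dj=0;mg=9;lo=999;jm=None
        for k in range(1,n+1):
            jn,e=ik(x+(X-x)*k/n,T@R.from_rotvec(rv*k/n).as_matrix(),j,30); dj=max(dj,np.abs(jn-j).max()); bad=max(bad,e); j=jn
            m=np.minimum(j-LIM[:,0],LIM[:,1]-j)
            if m.min()<mg: mg=m.min(); jm=int(m.argmin())+1
            lo=min(lo,min(p[2] for p in pts(j)))
        if verbose: print("n",n,"rv/row(4deg)",(np.degrees(rv)/4/n).round(3).tolist(),"err %.4f dj %.2f margin %.2f(j%d) low %.0f"%(bad,dj,mg,jm,lo),j.round(2).tolist())
        x,T=X,TT; rep.append((bad,dj,mg))
    return j,rep
E
python3 - <<'E'
from kin import *
st=dict(tcp_pos=np.array([428.5,-381.5,253.2]),ee_rot=np.array([-.197,.98,0,0])/np.linalg.norm([-.197,.98])); c=Cam("wrist",st); S=Cam("scene")
print("box",[c.plane(u,0).round().tolist()[:2] for u in((118,272),(36,338))],[S.plane(u,0).round().tolist()[:2] for u in((294,97),(218,133),(208,100))])
d=np.radians; j0=readout.sense()["joints"]
for b in(20,10,0):
    print("b",b); G=down(d(-145.1),d(b)); ps=[([472,236,30],G)]
    j,_=path(j0,ps)
    for psi in(0,30):
        print("psi",psi); U=up(d(psi),d(b))
        path(j,[([472,236,300],G),(None,U),([450,-300,300],U),([400,-384-80*np.sin(d(psi)),75],U),([559,-384,75],U)])
    U=up(0,d(b)); print("lane");
E
```

```text
box [[580.0, -544.0], [691.0, -608.0]] [[289.0, -607.0], [593.0, -600.0], [552.0, -759.0]]
b 20
n 5 rv/row(4deg) [-0.0, 0.003, -0.012] err 0.0514 dj 0.24 margin 0.00(j3) low 345 [0.81, 0.27, -0.93, 0.34, -0.05, -2.11]
psi 0
n 11 rv/row(4deg) [0.061, -0.041, -0.0] err 0.0000 dj 0.16 margin 0.16(j3) low 376 [0.9, -0.12, -0.54, 0.14, -0.82, -1.94]
n 39 rv/row(4deg) [0.411, 0.216, -0.882] err 0.1964 dj 0.07 margin 0.00(j3) low 409 [0.99, -0.04, -1.02, 1.67, -0.93, -0.85]
n 22 rv/row(4deg) [0.0, 0.0, 0.0] err 0.4086 dj 2.99 margin 0.00(j5) low 417 [-0.15, -0.37, -0.82, -0.43, -0.0, 2.06]
n 10 rv/row(4deg) [0.0, 0.0, 0.0] err 0.3693 dj 0.05 margin 0.00(j5) low 406 [-0.33, -0.1, -0.79, -0.72, -0.0, 2.46]
n 7 rv/row(4deg) [0.0, 0.0, 0.0] err 0.3531 dj 0.61 margin 0.00(j6) low 374 [-0.7, 0.32, -0.25, -1.16, -0.55, 3.03]
psi 30
n 11 rv/row(4deg) [0.061, -0.041, -0.0] err 0.0000 dj 0.16 margin 0.16(j3) low 376 [0.9, -0.12, -0.54, 0.14, -0.82, -1.94]
n 45 rv/row(4deg) [0.414, 0.03, -0.888] err 0.3577 dj 3.15 margin 0.00(j5) low 434 [0.52, -0.28, -0.65, -1.45, -0.0, 3.02]
n 22 rv/row(4deg) [0.0, 
[... 2279 characters left out ...]
0.0, 0.0, 0.0] err 0.5918 dj 0.68 margin 0.00(j5) low 394 [-0.78, 0.29, -0.21, -1.29, -0.65, 3.03]
psi 30
n 11 rv/row(4deg) [0.0, 0.0, 0.0] err 0.0000 dj 0.06 margin 0.46(j3) low 402 [0.84, 0.09, -0.24, 0.0, -1.25, -1.8]
n 45 rv/row(4deg) [0.693, 0.03, -0.693] err 0.5743 dj 0.38 margin 0.00(j3) low 382 [0.58, -0.47, -1.02, 1.67, -0.13, -0.15]
n 22 rv/row(4deg) [0.0, 0.0, 0.0] err 0.6126 dj 3.15 margin 0.00(j5) low 418 [0.18, -0.81, -1.02, -0.34, -0.0, 1.95]
n 11 rv/row(4deg) [0.0, 0.0, 0.0] err 0.8285 dj 0.03 margin 0.00(j5) low 416 [-0.02, -0.55, -1.02, -0.53, -0.0, 2.23]
n 7 rv/row(4deg) [0.0, 0.0, 0.0] err 0.8229 dj 1.58 margin 0.00(j5) low 287 [-0.98, 0.76, 0.37, -1.28, -1.55, 3.03]
lane
```

Run:
```python
from kin import *
d=np.radians; j0=np.array([.84,.2,-.6,0,-.8,-1.9]); js=np.array([.4,.1,-.8,0,-.8,-1.5]); jg=np.array([-1.15,.75,-.4,-1.85,-1.2,-2.0])
def one(n,x,T,j):
    j,e=ik(np.array(x,float),T,j,200); m=np.minimum(j-LIM[:,0],LIM[:,1]-j)
    print(n,"e%.3f m%.2f j%d"%(e,m.min(),m.argmin()+1),j.round(2).tolist(),[q.round().tolist() for q in pts(j)[1:]]); return j
for b in(12,8,4,0,-5):
    one(f"short grasp b{b}",[455,-42,30],down(d(-120.8),d(b)),js)
    one(f"tall grasp b{b}",[472,236,30],down(d(-145.1),d(b)),j0)
for b in(12,6,0):
  for psi in(-15,0,15,30):
    a=d(psi)
    j=one(f"gauge b{b} psi{psi}",[559,-384,75],up(a,d(b)),jg)
    one(f" pre",[559-140*np.cos(a),-384-140*np.sin(a),75],up(a,d(b)),j)
    if psi%30==0:
      one(f" lane122",[635,122,66],up(a,d(b)),jg+[1,0,0,0,0,0]); one(f" lane-82",[635,-82,66],up(a,d(b)),jg+[.5,0,0,0,0,0])
```

```text
short grasp b12 e0.000 m0.35 j3 [0.19, 0.27, -0.67, -0.32, -0.52, -0.46] [[430.0, 77.0, 405.0], [418.0, -104.0, 370.0]]
tall grasp b12 e0.000 m0.19 j3 [0.86, 0.3, -0.83, 0.22, -0.25, -2.03] [[252.0, 285.0, 353.0], [413.0, 195.0, 370.0]]
short grasp b8 e0.000 m0.32 j3 [0.25, 0.27, -0.7, -0.2, -0.51, -0.62] [[414.0, 100.0, 395.0], [430.0, -84.0, 374.0]]
tall grasp b8 e0.000 m0.29 j3 [0.86, 0.32, -0.73, 0.09, -0.39, -1.9] [[283.0, 318.0, 366.0], [432.0, 208.0, 374.0]]
short grasp b4 e0.000 m0.30 j3 [0.3, 0.28, -0.72, -0.09, -0.52, -0.76] [[402.0, 117.0, 386.0], [443.0, -63.0, 377.0]]
tall grasp b4 e0.000 m0.37 j3 [0.85, 0.35, -0.65, 0.03, -0.51, -1.84] [[310.0, 341.0, 373.0], [452.0, 222.0, 377.0]]
short grasp b0 e0.000 m0.28 j3 [0.34, 0.29, -0.74, -0.0, -0.55, -0.88] [[393.0, 132.0, 378.0], [455.0, -42.0, 378.0]]
tall grasp b0 e0.000 m0.44 j3 [0.84, 0.38, -0.58, -0.0, -0.62, -1.8] [[335.0, 360.0, 378.0], [472.0, 236.0, 378.0]]
short grasp b-5 e0.000 m0.27 j3 [0.38, 0.31, -0.75, 0.09, -0.59, -1.0] [[387.0, 149.0, 368.0], [471.0, -16.0, 376.0]]
tall grasp b-5 e0.000 m0.52 j3 [0.82, 0.41,
[... 3502 characters left out ...]
.0, -82.0, 66.0]]
gauge b0 psi15 e0.000 m0.82 j3 [-1.16, 0.9, -0.2, -1.7, -1.5, -2.04] [[266.0, -633.0, 159.0], [223.0, -474.0, 75.0]]
 pre e0.000 m0.81 j3 [-1.37, 0.9, -0.21, -1.52, -1.6, -2.04] [[131.0, -670.0, 158.0], [88.0, -510.0, 75.0]]
gauge b0 psi30 e0.000 m0.82 j6 [-1.11, 0.93, -0.0, -1.52, -1.61, -2.21] [[332.0, -686.0, 186.0], [258.0, -558.0, 75.0]]
 pre e0.000 m0.79 j6 [-1.29, 0.94, 0.05, -1.38, -1.72, -2.24] [[209.0, -754.0, 189.0], [137.0, -628.0, 75.0]]
 lane122 e0.000 m0.37 j3 [-0.45, 1.01, -0.65, -2.17, -1.62, -1.49] [[426.0, -212.0, 52.0], [334.0, -52.0, 66.0]]
 lane-82 e0.000 m0.60 j3 [-0.76, 0.93, -0.42, -1.85, -1.51, -1.79] [[424.0, -412.0, 106.0], [334.0, -256.0, 66.0]]
```

```bash
cat >> kin.py <<'E'
d2=np.radians
def rows(x,T,X,TT,n):
    w=R.from_matrix(T.T@TT).as_rotvec()/n; A=sum(R.from_rotvec(w*k).as_matrix() for k in range(n))
    t=np.linalg.solve(T@A,np.array(X,float)-x); return np.round(np.r_[t/25,np.degrees(w)/4],3)
def plan(targets,n=None):
    """print constant rows from the present pose through targets [(X,T,n)]"""
    s=readout.sense(); x=s["tcp_pos"]; T=R.from_quat(s["ee_rot"]).as_matrix(); print("at",x.round(1),s["joints"].round(2).tolist())
    for X,TT,n in targets:
        print(n,rows(x,T,X,TT,n).tolist()); x,T=np.array(X,float),TT
E
python3 - <<'E'
from kin import *
G=down(d2(-145.1),d2(12))
plan([([474,238,120],G,5),([472.3,236.6,45],G,5),([472.3,236.6,29],G,5)])
# knob press check
for psi in(-30,-15,0):
    j,_=path(np.array([-1.18,.76,-.62,-2.18,-1.25,-1.73]),[([440,-350,150],up(d2(psi),d2(12))),([440,-350,330],up(d2(psi),d2(12))),(None,up(d2(psi),d2(90))),([559,-384,335],up(d2(psi),d2(90))),([559,-384,240],up(d2(psi),d2(90)))])
E
```

```text
at [475.1 237.4 146.9] [0.89, 0.05, -0.82, 0.26, -0.37, -2.08]
5 [0.066, 0.009, 0.205, 0.001, 0.403, -0.012]
5 [0.142, -0.001, 0.583, 0.0, 0.0, 0.0]
5 [0.027, -0.0, 0.125, 0.0, 0.0, 0.0]
n 6 rv/row(4deg) [-0.615, -0.003, 0.131] err 0.0000 dj 0.06 margin 0.04(j3) low 161 [-1.4, 0.64, -0.98, -2.27, -1.4, -1.53]
n 8 rv/row(4deg) [0.0, 0.0, 0.0] err 0.0000 dj 0.13 margin 0.06(j3) low 245 [-1.16, -0.14, -0.69, -1.95, -0.68, -2.51]
n 20 rv/row(4deg) [-0.0, -0.975, 0.0] err 0.7905 dj 0.31 margin 0.00(j6) low 337 [-0.7, 0.13, -0.64, -1.51, -0.07, -3.03]
n 5 rv/row(4deg) [0.0, 0.0, 0.0] err 0.7757 dj 1.77 margin 0.00(j5) low 338 [-0.88, 0.19, -0.69, -3.03, -0.0, -1.32]
n 4 rv/row(4deg) [0.0, 0.0, 0.0] err 0.5946 dj 0.03 margin 0.00(j5) low 374 [-0.89, 0.29, -0.7, -3.03, -0.0, -1.32]
n 6 rv/row(4deg) [-0.004, -0.003, 0.002] err 0.0000 dj 0.05 margin 0.27(j3) low 161 [-1.38, 0.53, -0.75, -1.95, -1.24, -1.85]
n 8 rv/row(4deg) [0.0, 0.0, 0.0] err 0.0000 dj 0.10 margin 0.28(j3) low 245 [-1.23, -0.03, -0.57, -1.7, -0.95, -2.63]
n 20 rv/row(4deg) [-0.0, -0.975, -0.0] err 0.6713 dj 0.17 margin 0.00(j
[... 189 characters left out ...]
0.0, 0.0, 0.0] err 0.7140 dj 0.05 margin 0.00(j6) low 320 [-0.68, 0.32, -0.46, -1.23, -0.27, -3.03]
n 6 rv/row(4deg) [0.608, -0.003, -0.128] err 0.0000 dj 0.09 margin 0.41(j3) low 161 [-1.33, 0.52, -0.55, -1.68, -1.27, -2.07]
n 8 rv/row(4deg) [0.0, 0.0, 0.0] err 0.0000 dj 0.07 margin 0.38(j6) low 245 [-1.26, 0.09, -0.43, -1.54, -1.2, -2.65]
n 20 rv/row(4deg) [0.0, -0.975, 0.0] err 0.5599 dj 0.11 margin 0.00(j6) low 425 [-0.94, 0.11, -0.32, -0.67, -0.96, -3.03]
n 5 rv/row(4deg) [0.0, 0.0, 0.0] err 0.6342 dj 0.03 margin 0.00(j6) low 467 [-0.81, 0.23, -0.22, -0.77, -0.83, -3.03]
n 4 rv/row(4deg) [0.0, 0.0, 0.0] err 0.6315 dj 0.05 margin 0.00(j6) low 380 [-0.75, 0.31, -0.32, -0.86, -0.61, -3.03]
```

Emit:
arm_command --series '[0.066,0.009,0.205,0,0.4,-0.01,85,0.066,0.009,0.205,0,0.4,-0.01,85,0.066,0.009,0.205,0,0.4,-0.01,85,0.066,0.009,0.205,0,0.4,-0.01,85,0.066,0.009,0.205,0,0.4,-0.01,85]'

```text
t: 7.25
tcp_pos: [474.2, 238.0, 120.3]
ee_rot: [-0.298, 0.949, 0.031, 0.099]
ft_force: [-0.2, -0.2, 0.2]
opening: 85.1
grip_force: 0.0
```

Emit:
arm_command --series '[0.14,0,0.58,0,0,0,85,0.14,0,0.58,0,0,0,85,0.14,0,0.58,0,0,0,85,0.14,0,0.58,0,0,0,85,0.14,0,0.58,0,0,0,85]'

```text
t: 7.67
tcp_pos: [472.6, 236.8, 45.4]
ee_rot: [-0.298, 0.949, 0.031, 0.1]
ft_force: [0.4, 0.7, 0.2]
opening: 84.6
grip_force: 0.0
```

Emit:
arm_command --series '[0.027,0,0.125,0,0,0,85,0.027,0,0.125,0,0,0,85,0.027,0,0.125,0,0,0,85,0.027,0,0.125,0,0,0,85,0.027,0,0.125,0,0,0,85]'

```text
t: 8.08
tcp_pos: [472.6, 237.5, 30.3]
ee_rot: [-0.299, 0.948, 0.031, 0.1]
ft_force: [-0.6, 0.8, -0.2]
opening: 85.1
grip_force: 0.0
```

Run:
```python
from kin import *
s=readout.sense(); x=s["tcp_pos"]; T=R.from_quat(s["ee_rot"]).as_matrix(); print(x.round(1),T.round(3).tolist(),s["joints"].round(3),s["ft_force"].round(1))
c=Cam("wrist",s); im=vision.get_image("wrist"); cv2.imwrite("pics/w4.png",im[200:,:])
```

```text
[472.6 237.5  30.3] [[-0.801, -0.574, 0.172], [-0.561, 0.819, 0.12], [-0.209, -0.001, -0.978]] [ 0.866  0.3   -0.822  0.217 -0.251 -2.03 ] [-0.6  0.8 -0.2]
```

View pics/w4.png

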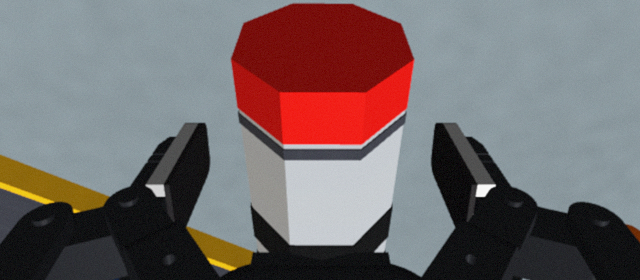

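Emit:
arm_command --series '[0,0,0,0,0,0,40,0,0,0,0,0,0,40,0,0,0,0,0,0,40,0,0,0,0,0,0,40,0,0,0,0,0,0,40]' --grip_force 60

```text
t: 8.55
tcp_pos: [472.3, 237.4, 30.4]
ee_rot: [-0.299, 0.948, 0.031, 0.1]
ft_force: [-3.1, -0.4, 6.8]
opening: 51.2
grip_force: 62.4
```

Emit:
arm_command --series '[0,0,0,0,0,0,40,0,0,0,0,0,0,40,0,0,0,0,0,0,40,0,0,0,0,0,0,40,0,0,0,0,0,0,40]'

```text
t: 8.97
tcp_pos: [472.3, 237.4, 30.4]
ee_rot: [-0.299, 0.948, 0.031, 0.1]
ft_force: [-1.4, -0.4, 5.9]
opening: 50.9
grip_force: 62.4
```

Emit:
arm_command --series '[-0.1,0,-0.46,0,0,0,40,-0.1,0,-0.46,0,0,0,40,-0.1,0,-0.46,0,0,0,40,-0.1,0,-0.46,0,0,0,40,-0.1,0,-0.46,0,0,0,40]'

```text
t: 9.38
tcp_pos: [471.6, 236.7, 88.6]
ee_rot: [-0.299, 0.949, 0.031, 0.099]
ft_force: [-0.3, 0.7, -3.5]
opening: 51.0
grip_force: 64.2
```

Emit:
arm_command --series '[-0.2,0,-0.93,0,0,0,40,-0.2,0,-0.93,0,0,0,40,-0.2,0,-0.93,0,0,0,40,-0.2,0,-0.93,0,0,0,40,-0.2,0,-0.93,0,0,0,40]'

```text
t: 9.8
tcp_pos: [471.5, 236.9, 208.0]
ee_rot: [-0.299, 0.949, 0.031, 0.099]
ft_force: [0.7, 0.5, -4.8]
opening: 51.1
grip_force: 64.2
```

Emit:
arm_command --series '[-0.2,0,-0.93,0,0,0,40,-0.2,0,-0.93,0,0,0,40,-0.2,0,-0.93,0,0,0,40,-0.2,0,-0.93,0,0,0,40,-0.2,0,-0.93,0,0,0,40]'

```text
t: 10.22
tcp_pos: [471.6, 237.2, 326.7]
ee_rot: [-0.299, 0.949, 0.031, 0.099]
ft_force: [0.5, -0.6, -5.0]
opening: 51.0
grip_force: 64.2
```

```bash
cat >> kin.py <<'E'
def jplan(jt,N,show=True):
    """joint line from now to jt in N calls of 5 equal rows; prints rows and clearances"""
    s=readout.sense(); x=s["tcp_pos"]; T=R.from_quat(s["ee_rot"]).as_matrix(); j=s["joints"]; print("at",x.round(1),"grip",s["opening"].round(1),s["grip_force"])
    for k in range(1,N+1):
        jk=j+(np.array(jt)-j)*k/N; X,TT=fk(jk,P,-1); rr=rows(x,T,X,TT,5)
        print(rr.tolist(),"|",X.round().tolist(),"fx",TT[:,0].round(2).tolist(),"z",TT[:,2].round(2).tolist(),"w",[q.round().tolist() for q in pts(jk)[1:]]); x,T=X,TT
E
python3 - <<'E'
from kin import *
jt,e=ik(np.array([450,-310,150.]),up(d2(-15),d2(12)),np.array([-1.3,.5,-.7,-2,-1.2,-1.8]),200); print(jt.round(2),e)
jplan(jt,8)
E
```

```text
[-1.35  0.55 -0.83 -2.01 -1.28 -1.75] 1.5158245029548805e-15Traceback (most recent call last):
  File "<stdin>", line 3, in <module>
  File "kin.py", line 62, in jplan
    s=readout.sense(); x=s["tcp_pos"]; T=R.from_quat(s["ee_rot"]).as_matrix(); j=s["joints"]; print("at",x.round(1),"grip",s["opening"].round(1),s["grip_force"])
                                                                                                                           ^^^^^^^^^^^^^^^^^^
AttributeError: 'float' object has no attribute 'round'
```

```bash
sed -i 's/s\["opening"\].round(1)/round(s["opening"],1)/' kin.py
python3 - <<'E'
from kin import *
jt,e=ik(np.array([450,-310,150.]),up(d2(-15),d2(12)),np.array([-1.3,.5,-.7,-2,-1.2,-1.8]),200)
jplan(jt,9)
E
```

```text
at [471.6 237.2 326.7] grip 51.0 64.1928219795227
[0.675, -0.567, 0.626, -0.353, 0.491, 0.997] | [437.0, 147.0, 234.0] fx [-0.96, -0.27, -0.01] z [-0.04, 0.16, -0.99] w [[353.0, 248.0, 605.0], [450.0, 93.0, 577.0]]
[0.442, -0.489, 0.466, -0.482, 0.362, 1.036] | [385.0, 93.0, 168.0] fx [-0.98, 0.05, 0.2] z [-0.18, 0.3, -0.94] w [[417.0, 159.0, 554.0], [446.0, -13.0, 493.0]]
[0.232, -0.338, 0.3, -0.62, 0.244, 1.034] | [339.0, 74.0, 128.0] fx [-0.86, 0.33, 0.4] z [-0.19, 0.51, -0.84] w [[452.0, 53.0, 505.0], [406.0, -104.0, 419.0]]
[0.055, -0.125, 0.137, -0.757, 0.146, 0.997] | [322.0, 76.0, 111.0] fx [-0.63, 0.52, 0.58] z [-0.06, 0.7, -0.71] w [[455.0, -60.0, 456.0], [343.0, -169.0, 357.0]]
[-0.078, 0.135, -0.005, -0.886, 0.074, 0.932] | [341.0, 76.0, 113.0] fx [-0.35, 0.59, 0.73] z [0.19, 0.8, -0.56] w [[425.0, -169.0, 410.0], [274.0, -204.0, 309.0]]
[-0.159, 0.422, -0.116, -0.999, 0.029, 0.853] | [389.0, 46.0, 124.0] fx [-0.08, 0.53, 0.84] z [0.51, 0.75, -0.43] w [[365.0, -264.0, 366.0], [213.0, -215.0, 273.0]]
[-0.189, 0.716, -0.185, -1.094, 0.008, 0.769] | [444.0, -30.0, 139.0] fx [0.11, 0.38, 0.92] z [0.79, 0.53, -0.31] w [[282.0, -338.0, 325.0], [169.0, -213.0, 248.0]]
[-0.177, 0.998, -0.208, -1.167, 0.005, 0.691] | [473.0, -154.0, 150.0] fx [0.21, 0.16, 0.96] z [0.96, 0.17, -0.24] w [[184.0, -384.0, 287.0], [141.0, -212.0, 233.0]]
[-0.134, 1.251, -0.184, -1.22, 0.012, 0.625] | [450.0, -310.0, 150.0] fx [0.2, -0.05, 0.98] z [0.94, -0.25, -0.21] w [[81.0, -400.0, 254.0], [121.0, -222.0, 222.0]]
```

```bash
sed -i 's/def jplan(jt,N,show=True):/def jplan(jt,N,bump=0):/; s/jk=j+(np.array(jt)-j)\*k\/N;/jk=j+(np.array(jt)-j)*k\/N+np.array(bump)*np.sin(np.pi*k\/N);/' kin.py
python3 - <<'E'
from kin import *
jt,e=ik(np.array([450,-310,230.]),up(d2(-15),d2(12)),np.array([-1.3,.5,-.7,-2,-1.2,-1.8]),200); print(jt.round(2),e)
jplan(jt,11,[0,0,.45,0,0,0])
E
```

```text
[-1.29  0.22 -0.76 -1.92 -1.1  -2.14] 1.1203149519189992e-11
at [471.6 237.2 326.7] grip 51.0 64.1928219795227
[-0.088, -0.335, -0.034, -0.365, -0.089, 0.867] | [501.0, 205.0, 330.0] fx [-0.93, -0.29, -0.21] z [0.14, 0.24, -0.96] w [[341.0, 267.0, 685.0], [453.0, 120.0, 664.0]]
[-0.223, -0.285, -0.109, -0.378, -0.146, 0.822] | [534.0, 173.0, 339.0] fx [-0.98, -0.01, -0.18] z [0.16, 0.37, -0.91] w [[405.0, 204.0, 710.0], [478.0, 43.0, 657.0]]
[-0.3, -0.242, -0.153, -0.389, -0.172, 0.782] | [566.0, 134.0, 349.0] fx [-0.96, 0.26, -0.11] z [0.23, 0.49, -0.84] w [[453.0, 126.0, 726.0], [487.0, -36.0, 642.0]]
[-0.342, -0.215, -0.179, -0.399, -0.176, 0.759] | [593.0, 86.0, 354.0] fx [-0.87, 0.49, 0.0] z [0.32, 0.57, -0.76] w [[484.0, 36.0, 729.0], [481.0, -112.0, 617.0]]
[-0.367, -0.204, -0.2, -0.413, -0.17, 0.76] | [610.0, 31.0, 352.0] fx [-0.72, 0.67, 0.15] z [0.44, 0.61, -0.66] w [[495.0, -61.0, 717.0], [459.0, -182.0, 581.0]]
[-0.39, -0.193, -0.228, -0.437, -0.163, 0.783] | [614.0, -29.0, 341.0] fx [-0.54, 0.78, 0.32] z [0.56, 0.61, -0.56] w [[482.0, -160.0, 688.0], [419.0, -242.0, 535.0]]
[-0.417, -0.159, -0.267, -0.48, -0.159, 0.819] | [604.0, -91.0, 322.0] fx [-0.32, 0.8, 0.51] z [0.69, 0.56, -0.46] w [[444.0, -253.0, 644.0], [363.0, -285.0, 481.0]]
[-0.439, -0.081, -0.31, -0.545, -0.156, 0.857] | [581.0, -150.0, 299.0] fx [-0.09, 0.72, 0.69] z [0.82, 0.45, -0.36] w [[380.0, -330.0, 587.0], [296.0, -305.0, 424.0]]
[-0.441, 0.048, -0.347, -0.628, -0.144, 0.885] | [547.0, -206.0, 275.0] fx [0.1, 0.53, 0.84] z [0.92, 0.27, -0.27] w [[294.0, -380.0, 522.0], [226.0, -299.0, 371.0]]
[-0.404, 0.218, -0.362, -0.72, -0.114, 0.895] | [503.0, -259.0, 252.0] fx [0.21, 0.25, 0.94] z [0.97, 0.02, -0.22] w [[197.0, -397.0, 457.0], [164.0, -268.0, 329.0]]
[-0.318, 0.402, -0.347, -0.804, -0.061, 0.887] | [450.0, -310.0, 230.0] fx [0.2, -0.05, 0.98] z [0.94, -0.25, -0.21] w [[101.0, -378.0, 399.0], [121.0, -222.0, 302.0]]
```

Emit:
arm_command --series '[-0.09,-0.335,-0.034,-0.365,-0.09,0.867,40,-0.09,-0.335,-0.034,-0.365,-0.09,0.867,40,-0.09,-0.335,-0.034,-0.365,-0.09,0.867,40,-0.09,-0.335,-0.034,-0.365,-0.09,0.867,40,-0.09,-0.335,-0.034,-0.365,-0.09,0.867,40]'

```text
t: 10.63
tcp_pos: [501.1, 205.4, 328.9]
ee_rot: [-0.157, 0.977, 0.111, 0.088]
ft_force: [0.1, 0.0, -4.1]
opening: 50.9
grip_force: 64.4
```

Emit:
arm_command --series '[-0.22,-0.285,-0.11,-0.38,-0.146,0.82,40,-0.22,-0.285,-0.11,-0.38,-0.146,0.82,40,-0.22,-0.285,-0.11,-0.38,-0.146,0.82,40,-0.22,-0.285,-0.11,-0.38,-0.146,0.82,40,-0.22,-0.285,-0.11,-0.38,-0.146,0.82,40]'

```text
t: 11.05
tcp_pos: [533.7, 172.9, 338.0]
ee_rot: [-0.019, 0.978, 0.191, 0.086]
ft_force: [-0.4, -0.3, -4.8]
opening: 51.0
grip_force: 64.4
```

Emit:
arm_command --series '[-0.3,-0.24,-0.153,-0.39,-0.17,0.782,40,-0.3,-0.24,-0.153,-0.39,-0.17,0.782,40,-0.3,-0.24,-0.153,-0.39,-0.17,0.782,40,-0.3,-0.24,-0.153,-0.39,-0.17,0.782,40,-0.3,-0.24,-0.153,-0.39,-0.17,0.782,40]'

```text
t: 11.47
tcp_pos: [566.2, 134.1, 347.6]
ee_rot: [0.114, 0.953, 0.267, 0.086]
ft_force: [-0.1, 0.3, -4.6]
opening: 50.6
grip_force: 64.4
```

Emit:
arm_command --series '[-0.34,-0.215,-0.18,-0.4,-0.176,0.76,40,-0.34,-0.215,-0.18,-0.4,-0.176,0.76,40,-0.34,-0.215,-0.18,-0.4,-0.176,0.76,40,-0.34,-0.215,-0.18,-0.4,-0.176,0.76,40,-0.34,-0.215,-0.18,-0.4,-0.176,0.76,40]'

```text
t: 11.88
tcp_pos: [592.9, 86.4, 352.9]
ee_rot: [0.241, 0.905, 0.338, 0.087]
ft_force: [0.4, -0.5, -4.4]
opening: 50.9
grip_force: 64.4
```

Emit:
arm_command --series '[-0.367,-0.204,-0.2,-0.413,-0.17,0.76,40,-0.367,-0.204,-0.2,-0.413,-0.17,0.76,40,-0.367,-0.204,-0.2,-0.413,-0.17,0.76,40,-0.367,-0.204,-0.2,-0.413,-0.17,0.76,40,-0.367,-0.204,-0.2,-0.413,-0.17,0.76,40]'

```text
t: 12.3
tcp_pos: [609.9, 31.0, 350.5]
ee_rot: [0.361, 0.836, 0.404, 0.086]
ft_force: [0.3, -0.4, -3.7]
opening: 51.5
grip_force: 64.5
```

Emit:
arm_command --series '[-0.39,-0.193,-0.228,-0.437,-0.163,0.783,40,-0.39,-0.193,-0.228,-0.437,-0.163,0.783,40,-0.39,-0.193,-0.228,-0.437,-0.163,0.783,40,-0.39,-0.193,-0.228,-0.437,-0.163,0.783,40,-0.39,-0.193,-0.228,-0.437,-0.163,0.783,40]'

```text
t: 12.72
tcp_pos: [613.9, -29.1, 339.5]
ee_rot: [0.475, 0.743, 0.464, 0.081]
ft_force: [0.4, -0.8, -4.3]
opening: 51.3
grip_force: 64.5
```

Emit:
arm_command --series '[-0.417,-0.16,-0.267,-0.48,-0.16,0.82,40,-0.417,-0.16,-0.267,-0.48,-0.16,0.82,40,-0.417,-0.16,-0.267,-0.48,-0.16,0.82,40,-0.417,-0.16,-0.267,-0.48,-0.16,0.82,40,-0.417,-0.16,-0.267,-0.48,-0.16,0.82,40]'

```text
t: 13.13
tcp_pos: [603.9, -90.3, 320.8]
ee_rot: [0.581, 0.624, 0.518, 0.074]
ft_force: [0.3, -0.0, -4.3]
opening: 50.9
grip_force: 64.6
```

Emit:
arm_command --series '[-0.44,-0.08,-0.31,-0.545,-0.156,0.857,40,-0.44,-0.08,-0.31,-0.545,-0.156,0.857,40,-0.44,-0.08,-0.31,-0.545,-0.156,0.857,40,-0.44,-0.08,-0.31,-0.545,-0.156,0.857,40,-0.44,-0.08,-0.31,-0.545,-0.156,0.857,40]'

```text
t: 13.55
tcp_pos: [581.1, -149.8, 297.8]
ee_rot: [0.671, 0.476, 0.564, 0.068]
ft_force: [-0.2, 0.3, -4.3]
opening: 51.2
grip_force: 64.7
```

Run:
```python
from kin import *
jt,e=ik(np.array([450,-310,230.]),up(d2(-15),d2(12)),np.array([-1.3,.5,-.7,-2,-1.2,-1.8]),200)
print(readout.sense()["joints"].round(3))
jplan(jt,3)
```

```text
[-0.719  0.145 -0.307 -1.371 -1.107 -2.066]
at [ 581.1 -149.8  297.8] grip 51.2 64.66438293457031
[-0.447, -0.001, -0.39, -0.614, -0.14, 0.919] | [539.0, -204.0, 271.0] fx [0.11, 0.51, 0.85] z [0.92, 0.27, -0.28] w [[288.0, -381.0, 517.0], [219.0, -298.0, 367.0]]
[-0.381, 0.218, -0.336, -0.725, -0.105, 0.884] | [499.0, -255.0, 249.0] fx [0.21, 0.24, 0.95] z [0.97, 0.03, -0.22] w [[193.0, -395.0, 453.0], [160.0, -264.0, 327.0]]
[-0.287, 0.439, -0.314, -0.81, -0.049, 0.852] | [450.0, -310.0, 230.0] fx [0.2, -0.05, 0.98] z [0.94, -0.25, -0.21] w [[101.0, -378.0, 399.0], [121.0, -222.0, 302.0]]
```

Emit:
arm_command --series '[-0.447,0,-0.39,-0.614,-0.14,0.92,40,-0.447,0,-0.39,-0.614,-0.14,0.92,40,-0.447,0,-0.39,-0.614,-0.14,0.92,40,-0.447,0,-0.39,-0.614,-0.14,0.92,40,-0.447,0,-0.39,-0.614,-0.14,0.92,40]'

```text
t: 13.97
tcp_pos: [539.3, -204.3, 271.0]
ee_rot: [0.741, 0.298, 0.598, 0.06]
ft_force: [-0.2, -0.5, -4.5]
opening: 51.0
grip_force: 64.7
```

Emit:
arm_command --series '[-0.38,0.218,-0.336,-0.725,-0.105,0.884,40,-0.38,0.218,-0.336,-0.725,-0.105,0.884,40,-0.38,0.218,-0.336,-0.725,-0.105,0.884,40,-0.38,0.218,-0.336,-0.725,-0.105,0.884,40,-0.38,0.218,-0.336,-0.725,-0.105,0.884,40]'

```text
t: 14.38
tcp_pos: [499.4, -255.2, 249.0]
ee_rot: [0.775, 0.102, 0.62, 0.065]
ft_force: [-0.7, -0.0, -4.6]
opening: 50.7
grip_force: 64.7
```

Emit:
arm_command --series '[-0.287,0.44,-0.314,-0.81,-0.05,0.852,40,-0.287,0.44,-0.314,-0.81,-0.05,0.852,40,-0.287,0.44,-0.314,-0.81,-0.05,0.852,40,-0.287,0.44,-0.314,-0.81,-0.05,0.852,40,-0.287,0.44,-0.314,-0.81,-0.05,0.852,40]'

```text
t: 14.8
tcp_pos: [450.6, -310.4, 230.4]
ee_rot: [0.77, -0.102, 0.624, 0.082]
ft_force: [0.4, -0.7, -3.6]
opening: 50.9
grip_force: 64.8
```

Run:
```python
from kin import *
U=up(d2(-15),d2(12)); s=readout.sense()
print(s["tcp_pos"].round(1),(R.from_quat(s["ee_rot"]).as_matrix()-U).round(3).tolist())
path(s["joints"],[([450,-310,85],U),([555.2,-383.4,78],U),([555.2,-383.4,71],U),([530,-383,330],U),([540,-380,320],U)])
plan([([450,-310,85],U,10),([555.2,-383.4,80],U,10),([555.2,-383.4,72.5],U,5)])
cv2.imwrite("pics/s5.png",cv2.resize(vision.get_image("side")[80:320,300:620],None,fx=2,fy=2))
```

```text
[ 450.6 -310.4  230.4] [[-0.0, -0.001, -0.0], [-0.001, 0.0, -0.0], [-0.0, -0.001, -0.0]]
n 6 rv/row(4deg) [0.001, 0.0, -0.002] err 0.0000 dj 0.12 margin 0.18(j3) low 141 [-1.38, 0.83, -0.84, -2.04, -1.41, -1.48]
n 6 rv/row(4deg) [0.0, 0.0, 0.0] err 0.0000 dj 0.05 margin 0.21(j3) low 149 [-1.18, 0.76, -0.62, -2.18, -1.25, -1.73]
n 1 rv/row(4deg) [0.0, 0.0, 0.0] err 0.0000 dj 0.02 margin 0.40(j3) low 143 [-1.19, 0.77, -0.62, -2.18, -1.26, -1.72]
n 11 rv/row(4deg) [0.0, 0.0, 0.0] err 0.0000 dj 0.10 margin 0.40(j3) low 167 [-1.07, 0.08, -0.46, -1.8, -0.82, -2.59]
n 1 rv/row(4deg) [0.0, 0.0, 0.0] err 0.0000 dj 0.05 margin 0.49(j6) low 392 [-1.06, 0.11, -0.47, -1.84, -0.82, -2.54]
at [ 450.6 -310.4  230.4] [-1.32, 0.21, -0.75, -1.88, -1.1, -2.17]
10 [-0.569, -0.001, 0.118, 0.001, 0.0, -0.001]
10 [0.081, 0.175, 0.476, 0.0, 0.0, 0.0]
5 [-0.059, 0.0, 0.012, 0.0, 0.0, 0.0]
```

View pics/s5.png

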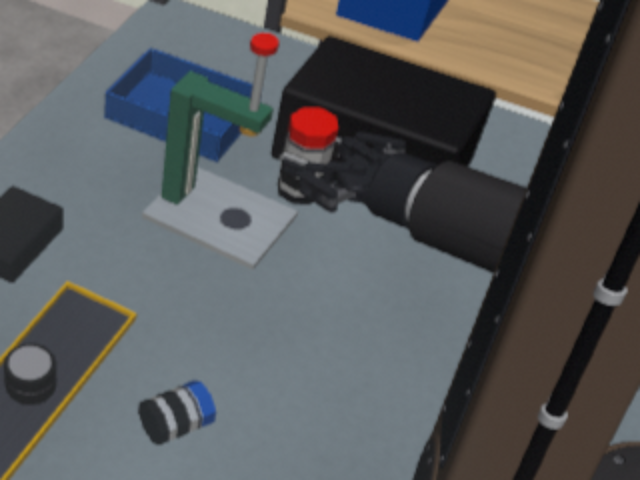

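Emit:
arm_command --series '[-0.57,0,0.118,0,0,0,40,-0.57,0,0.118,0,0,0,40,-0.57,0,0.118,0,0,0,40,-0.57,0,0.118,0,0,0,40,-0.57,0,0.118,0,0,0,40]'

```text
t: 15.27
tcp_pos: [451.2, -310.2, 157.7]
ee_rot: [0.77, -0.099, 0.624, 0.082]
ft_force: [-0.8, -0.1, -4.3]
opening: 51.2
grip_force: 64.9
```

Emit:
arm_command --series '[-0.57,0,0.118,0,0,0,40,-0.57,0,0.118,0,0,0,40,-0.57,0,0.118,0,0,0,40,-0.57,0,0.118,0,0,0,40,-0.57,0,0.118,0,0,0,40]'

```text
t: 15.68
tcp_pos: [451.1, -310.4, 84.4]
ee_rot: [0.77, -0.099, 0.624, 0.082]
ft_force: [0.8, 0.1, -3.9]
opening: 50.8
grip_force: 64.9
```

Emit:
arm_command --series '[0.08,0.175,0.476,0,0,0,40,0.08,0.175,0.476,0,0,0,40,0.08,0.175,0.476,0,0,0,40,0.08,0.175,0.476,0,0,0,40,0.08,0.175,0.476,0,0,0,40]'

```text
t: 16.1
tcp_pos: [504.4, -347.2, 82.7]
ee_rot: [0.77, -0.099, 0.624, 0.082]
ft_force: [-0.4, -0.1, -4.3]
opening: 51.0
grip_force: 64.8
```

Emit:
arm_command --series '[0.08,0.175,0.476,0,0,0,40,0.08,0.175,0.476,0,0,0,40,0.08,0.175,0.476,0,0,0,40,0.08,0.175,0.476,0,0,0,40,0.08,0.175,0.476,0,0,0,40]'

```text
t: 16.52
tcp_pos: [557.4, -383.8, 81.1]
ee_rot: [0.77, -0.1, 0.625, 0.082]
ft_force: [0.6, -0.6, -4.5]
opening: 51.0
grip_force: 64.8
```

Emit:
arm_command --series '[-0.058,0,0.012,0,0,0,40,-0.058,0,0.012,0,0,0,40,-0.058,0,0.012,0,0,0,40,-0.058,0,0.012,0,0,0,40,0,0,0,0,0,0,40]'

```text
t: 16.93
tcp_pos: [556.0, -383.0, 74.5]
ee_rot: [0.77, -0.1, 0.624, 0.082]
ft_force: [0.1, -0.2, -3.5]
opening: 51.4
grip_force: 64.6
```

Run:
```python
from kin import *
s=readout.sense(); print(s["tcp_pos"].round(1),s["ft_force"].round(1),(R.from_quat(s["ee_rot"]).as_matrix()-up(d2(-15),d2(12))).round(3).tolist())
cv2.imwrite("pics/w6.png",vision.get_image("wrist"))
```

```text
[ 556.  -383.    74.5] [ 0.1 -0.2 -3.5] [[-0.001, 0.002, 0.001], [0.001, -0.001, 0.002], [0.0, 0.0, 0.001]]
```

View pics/w6.png

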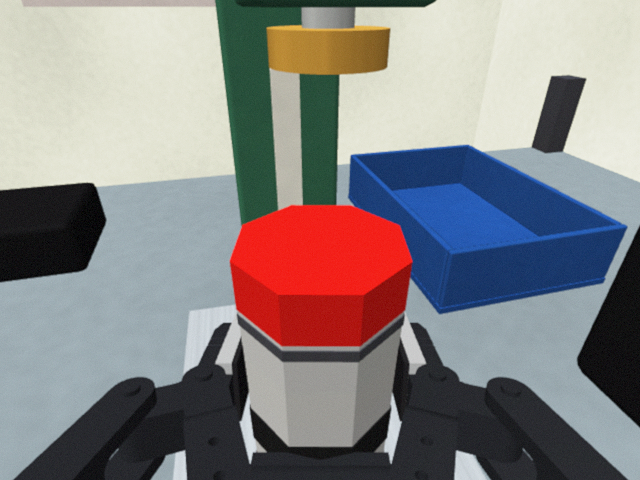

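Emit:
arm_command --series '[-0.031,0.04,0.007,0,0,0,40,-0.031,0.04,0.007,0,0,0,40,-0.031,0.04,0.007,0,0,0,40,-0.02,0,0.004,0,0,0,40,0,0,0,0,0,0,40]'

```text
t: 17.4
tcp_pos: [555.5, -386.3, 72.3]
ee_rot: [0.77, -0.1, 0.625, 0.082]
ft_force: [1.1, 0.8, -4.0]
opening: 50.9
grip_force: 64.6
```

Emit:
arm_command --series '[-0.02,0,0.004,0,0,0,40,0,0,0,0,0,0,40,0,0,0,0,0,0,40,-0.02,0,0.004,0,0,0,40,0,0,0,0,0,0,40]'

```text
t: 17.82
tcp_pos: [555.6, -386.2, 71.3]
ee_rot: [0.77, -0.1, 0.625, 0.082]
ft_force: [-0.1, -0.2, -4.0]
opening: 50.9
grip_force: 64.6
```

Emit:
arm_command --series '[-0.02,0,0.004,0,0,0,40,0,0,0,0,0,0,40,-0.02,0,0.004,0,0,0,40,0,0,0,0,0,0,40,0,0,0,0,0,0,40]'

```text
t: 18.23
tcp_pos: [555.6, -386.2, 70.3]
ee_rot: [0.77, -0.1, 0.625, 0.082]
ft_force: [-0.3, -0.3, -3.5]
opening: 51.3
grip_force: 64.6
```

Emit:
arm_command --series '[-0.02,0,0.004,0,0,0,40,0,0,0,0,0,0,40,0,0,0,0,0,0,40,0,0,0,0,0,0,40,0,0,0,0,0,0,40]'

```text
t: 18.65
tcp_pos: [555.6, -386.2, 69.8]
ee_rot: [0.77, -0.1, 0.625, 0.082]
ft_force: [0.4, 0.3, -4.5]
opening: 50.8
grip_force: 64.6
```

Emit:
arm_command --series '[-0.02,0,0.004,0,0,0,40,0,0,0,0,0,0,40,-0.02,0,0.004,0,0,0,40,0,0,0,0,0,0,40,0,0,0,0,0,0,40]'

```text
t: 19.07
tcp_pos: [555.7, -386.3, 69.4]
ee_rot: [0.77, -0.1, 0.625, 0.082]
ft_force: [-0.9, 0.8, 2.0]
opening: 51.2
grip_force: 65.0
```

Emit:
arm_command --series '[-0.02,0,0.004,0,0,0,40,0,0,0,0,0,0,40,0,0,0,0,0,0,40,0,0,0,0,0,0,40,0,0,0,0,0,0,40]'

```text
t: 19.48
tcp_pos: [555.7, -386.3, 69.3]
ee_rot: [0.769, -0.099, 0.626, 0.082]
ft_force: [-2.0, 1.7, 5.1]
opening: 50.6
grip_force: 65.3
```

Emit:
arm_command --series '[0,0,0,0,0,0,80,0,0,0,0,0,0,80,0,0,0,0,0,0,80,0,0,0,0,0,0,80,0,0,0,0,0,0,80]'

```text
t: 19.9
tcp_pos: [555.6, -386.3, 68.1]
ee_rot: [0.77, -0.1, 0.625, 0.082]
ft_force: [-0.3, 0.8, 0.5]
opening: 80.1
grip_force: 0.0
```

Emit:
arm_command --series '[-0.03,0,-0.12,0,0,0,80,-0.1,0,-0.5,0,0,0,80,-0.208,0,-0.978,0,0,0,80,-0.208,0,-0.978,0,0,0,80,-0.208,0,-0.978,0,0,0,80]'

```text
t: 20.32
tcp_pos: [466.5, -361.8, 68.4]
ee_rot: [0.77, -0.099, 0.625, 0.082]
ft_force: [-0.2, -0.1, -0.5]
opening: 79.9
grip_force: 0.0
```

Emit:
arm_command --series '[-0.208,0,-0.978,0,0,0,80,-0.208,0,-0.978,0,0,0,80,0,0,0,0,0,0,0,0,0,0,0,0,0,0,0,0,0,0,0,0,0]'

```text
t: 20.73
tcp_pos: [419.1, -350.6, 68.0]
ee_rot: [0.77, -0.1, 0.625, 0.082]
ft_force: [0.2, 0.3, -0.6]
opening: 45.5
grip_force: 0.0
```

Run:
```python
from kin import *
U=up(d2(-15),d2(12)); s=readout.sense(); h=np.array([.966,-.259,0])
cv2.imwrite("pics/w7.png",vision.get_image("wrist"))
K=np.array([559.5,-385,0])-h*14
print(K); path(s["joints"],[([445,-356,345],U),([*K[:2],345],U),([*K[:2],264],U),([*K[:2],234],U)])
plan([([445,-356,345],U,15),([*K[:2],340],U,5),([*K[:2],326],U,5)])
```

```text
[ 545.976 -381.374    0.   ]
n 12 rv/row(4deg) [-0.001, -0.003, 0.002] err 0.0000 dj 0.10 margin 0.28(j3) low 161 [-1.2, -0.05, -0.54, -1.68, -0.92, -2.69]
n 5 rv/row(4deg) [0.0, 0.0, 0.0] err 0.0000 dj 0.04 margin 0.35(j6) low 417 [-1.03, 0.07, -0.43, -1.79, -0.77, -2.64]
n 4 rv/row(4deg) [0.0, 0.0, 0.0] err 0.0000 dj 0.08 margin 0.47(j6) low 336 [-1.11, 0.24, -0.53, -1.96, -0.91, -2.32]
n 2 rv/row(4deg) [0.0, 0.0, 0.0] err 0.0000 dj 0.06 margin 0.46(j3) low 306 [-1.13, 0.31, -0.56, -2.01, -0.97, -2.21]
at [ 419.5 -350.4   68.1] [-1.49, 0.83, -0.73, -1.91, -1.36, -1.58]
15 [0.737, -0.003, -0.084, -0.002, -0.002, 0.002]
5 [0.134, -0.013, 0.823, 0.0, 0.0, 0.0]
5 [-0.11, 0.0, 0.023, 0.0, 0.0, 0.0]
```

View pics/w7.png

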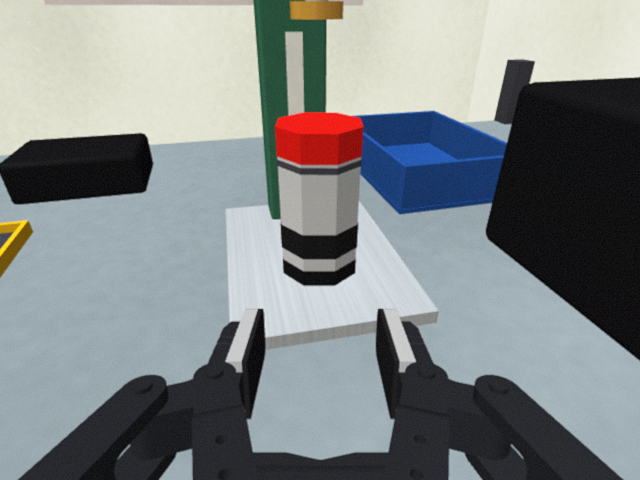

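Emit:
arm_command --series '[0.737,0,-0.084,0,0,0,0,0.737,0,-0.084,0,0,0,0,0.737,0,-0.084,0,0,0,0,0.737,0,-0.084,0,0,0,0,0.737,0,-0.084,0,0,0,0]'

```text
t: 21.2
tcp_pos: [428.6, -351.6, 161.3]
ee_rot: [0.77, -0.099, 0.625, 0.082]
ft_force: [-0.2, -0.0, 0.1]
opening: -0.2
grip_force: 0.0
```

Emit:
arm_command --series '[0.737,0,-0.084,0,0,0,0,0.737,0,-0.084,0,0,0,0,0.737,0,-0.084,0,0,0,0,0.737,0,-0.084,0,0,0,0,0.737,0,-0.084,0,0,0,0]'

```text
t: 21.62
tcp_pos: [437.0, -353.3, 254.2]
ee_rot: [0.77, -0.099, 0.625, 0.082]
ft_force: [0.4, -0.8, -0.5]
opening: -0.0
grip_force: 0.0
```

Emit:
arm_command --series '[0.737,0,-0.084,0,0,0,0,0.737,0,-0.084,0,0,0,0,0.737,0,-0.084,0,0,0,0,0.737,0,-0.084,0,0,0,0,0.737,0,-0.084,0,0,0,0]'

```text
t: 22.03
tcp_pos: [445.3, -355.1, 346.7]
ee_rot: [0.77, -0.099, 0.625, 0.082]
ft_force: [-0.9, 0.9, 0.2]
opening: -0.1
grip_force: 0.0
```

Emit:
arm_command --series '[0.134,-0.01,0.823,0,0,0,0,0.134,-0.01,0.823,0,0,0,0,0.134,-0.01,0.823,0,0,0,0,0.134,-0.01,0.823,0,0,0,0,0.134,-0.01,0.823,0,0,0,0]'

```text
t: 22.45
tcp_pos: [547.3, -380.5, 340.7]
ee_rot: [0.77, -0.099, 0.625, 0.082]
ft_force: [-1.2, 0.4, -0.5]
opening: 0.2
grip_force: 0.0
```

Emit:
arm_command --series '[-0.11,0,0.023,0,0,0,0,-0.11,0,0.023,0,0,0,0,-0.11,0,0.023,0,0,0,0,-0.11,0,0.023,0,0,0,0,-0.11,0,0.023,0,0,0,0]'

```text
t: 22.87
tcp_pos: [545.2, -381.5, 325.9]
ee_rot: [0.77, -0.1, 0.625, 0.082]
ft_force: [0.3, -0.5, -0.7]
opening: -0.1
grip_force: 0.0
```

Run:
```python
from kin import *
s=readout.sense(); print(s["tcp_pos"].round(1),s["ft_force"].round(1),s["opening"],s["joints"].round(2))
cv2.imwrite("pics/w8.png",vision.get_image("wrist"))
```

```text
[ 545.2 -381.5  325.9] [ 0.3 -0.5 -0.7] -0.060669031954881415 [-1.07  0.1  -0.45 -1.81 -0.82 -2.58]
```

View pics/w8.png

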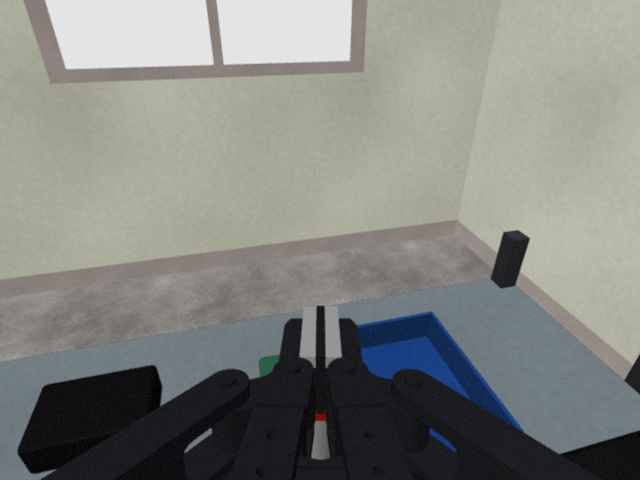

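Emit:
arm_command --series '[-0.078,0,0.017,0,0,0,0,-0.078,0,0.017,0,0,0,0,-0.078,0,0.017,0,0,0,0,-0.078,0,0.017,0,0,0,0,-0.078,0,0.017,0,0,0,0]'

```text
t: 23.33
tcp_pos: [545.8, -382.1, 316.7]
ee_rot: [0.77, -0.1, 0.625, 0.082]
ft_force: [-2.0, 0.6, 3.0]
opening: 0.0
grip_force: 1.6
```

Emit:
arm_command --series '[-0.141,0,0.03,0,0,0,0,-0.141,0,0.03,0,0,0,0,-0.141,0,0.03,0,0,0,0,-0.141,0,0.03,0,0,0,0,-0.141,0,0.03,0,0,0,0]'

```text
t: 23.75
tcp_pos: [545.8, -382.1, 297.9]
ee_rot: [0.77, -0.1, 0.625, 0.082]
ft_force: [-2.2, -0.1, 5.1]
opening: 0.2
grip_force: 2.1
```

Emit:
arm_command --series '[-0.141,0,0.03,0,0,0,0,-0.141,0,0.03,0,0,0,0,-0.141,0,0.03,0,0,0,0,-0.141,0,0.03,0,0,0,0,-0.1,0,0.02,0,0,0,0]'

```text
t: 24.17
tcp_pos: [545.8, -382.1, 280.7]
ee_rot: [0.77, -0.1, 0.625, 0.082]
ft_force: [-1.7, -0.6, 5.7]
opening: -0.1
grip_force: 2.4
```

Emit:
arm_command --series '[-0.078,0,0.017,0,0,0,0,-0.078,0,0.017,0,0,0,0,-0.078,0,0.017,0,0,0,0,-0.078,0,0.017,0,0,0,0,-0.078,0,0.017,0,0,0,0]'

```text
t: 24.58
tcp_pos: [545.8, -382.1, 271.2]
ee_rot: [0.77, -0.1, 0.625, 0.082]
ft_force: [-2.7, -1.2, 5.3]
opening: 0.3
grip_force: 2.5
```

Emit:
arm_command --series '[-0.02,0,0.004,0,0,0,0,-0.02,0,0.004,0,0,0,0,-0.02,0,0.004,0,0,0,0,-0.02,0,0.004,0,0,0,0,-0.02,0,0.004,0,0,0,0]'

```text
t: 25.0
tcp_pos: [545.8, -382.0, 268.8]
ee_rot: [0.77, -0.1, 0.625, 0.082]
ft_force: [-2.6, -1.1, 4.8]
opening: -0.4
grip_force: 2.5
```

Emit:
arm_command --series '[-0.02,0,0.004,0,0,0,0,-0.02,0,0.004,0,0,0,0,-0.02,0,0.004,0,0,0,0,0,0,0,0,0,0,0,0,0,0,0,0,0,0]'

```text
t: 25.42
tcp_pos: [545.8, -382.1, 267.0]
ee_rot: [0.77, -0.1, 0.625, 0.082]
ft_force: [-1.0, -1.7, 4.5]
opening: -0.3
grip_force: 2.2
```

Emit:
arm_command --series '[-0.02,0,0.004,0,0,0,0,-0.02,0,0.004,0,0,0,0,-0.02,0,0.004,0,0,0,0,0,0,0,0,0,0,0,0,0,0,0,0,0,0]'

```text
t: 25.83
tcp_pos: [545.8, -382.0, 265.6]
ee_rot: [0.77, -0.1, 0.625, 0.082]
ft_force: [-1.7, -1.6, 4.5]
opening: -0.3
grip_force: 2.3
```

Emit:
arm_command --series '[-0.02,0,0.004,0,0,0,0,-0.02,0,0.004,0,0,0,0,0,0,0,0,0,0,0,0,0,0,0,0,0,0,0,0,0,0,0,0,0]'

```text
t: 26.25
tcp_pos: [545.9, -382.1, 265.4]
ee_rot: [0.77, -0.099, 0.625, 0.082]
ft_force: [-4.0, -0.0, 8.3]
opening: -0.3
grip_force: 4.1
```

Emit:
arm_command --series '[-0.015,0,0.003,0,0,0,0,0,0,0,0,0,0,0,0,0,0,0,0,0,0,0,0,0,0,0,0,0,0,0,0,0,0,0,0]'

```text
t: 26.67
tcp_pos: [545.9, -382.1, 265.3]
ee_rot: [0.769, -0.099, 0.626, 0.082]
ft_force: [-6.2, 0.8, 8.9]
opening: 0.2
grip_force: 4.8
```

Emit:
arm_command --series '[0,0,0,0,0,0,0,0,0,0,0,0,0,0,0,0,0,0,0,0,0,0,0,0,0,0,0,0,0,0,0,0,0,0,0]'

```text
t: 27.08
tcp_pos: [545.9, -382.1, 265.4]
ee_rot: [0.769, -0.099, 0.626, 0.082]
ft_force: [-6.5, -0.6, 9.5]
opening: 0.0
grip_force: 4.8
```

Emit:
arm_command --series '[0,0,0,0,0,0,0,0,0,0,0,0,0,0,0,0,0,0,0,0,0,0,0,0,0,0,0,0,0,0,0,0,0,0,0]'

```text
t: 27.5
tcp_pos: [545.9, -382.1, 265.3]
ee_rot: [0.769, -0.099, 0.626, 0.082]
ft_force: [-6.3, -1.3, 9.4]
opening: -0.1
grip_force: 4.8
```

Emit:
arm_command --series '[0,0,0,0,0,0,0,0,0,0,0,0,0,0,0,0,0,0,0,0,0,0,0,0,0,0,0,0,0,0,0,0,0,0,0]'

```text
t: 27.92
tcp_pos: [545.9, -382.1, 265.4]
ee_rot: [0.769, -0.099, 0.626, 0.082]
ft_force: [-6.6, -0.2, 9.1]
opening: 0.2
grip_force: 4.8
```

Run:
```python
from kin import *
s=readout.sense(); print(s["tcp_pos"].round(1),s["ft_force"].round(1))
cv2.imwrite("pics/s9.png",cv2.resize(vision.get_image("side")[60:300,330:570],None,fx=2.5,fy=2.5))
```

```text
[ 545.9 -382.1  265.4] [-6.6 -0.2  9.1]
```

View pics/s9.png

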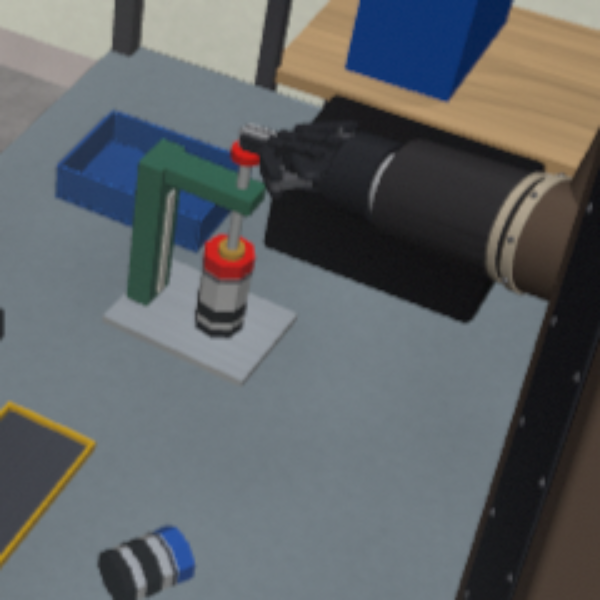

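Emit:
arm_command --series '[0,0,0,0,0,0,0,0,0,0,0,0,0,0,0.08,0,-0.017,0,0,0,0,0.12,0,-0.025,0,0,0,0,0.12,0,-0.025,0,0,0,0]'

```text
t: 28.38
tcp_pos: [545.8, -382.0, 272.3]
ee_rot: [0.77, -0.1, 0.625, 0.082]
ft_force: [-0.3, -1.8, 3.3]
opening: -0.1
grip_force: 1.9
```

Emit:
arm_command --series '[0.2,0,-0.042,0,0,0,0,0.2,0,-0.042,0,0,0,0,0.2,0,-0.042,0,0,0,0,0.2,0,-0.042,0,0,0,0,0.2,0,-0.042,0,0,0,0]'

```text
t: 28.8
tcp_pos: [545.7, -381.9, 298.4]
ee_rot: [0.77, -0.1, 0.625, 0.082]
ft_force: [0.1, -1.5, 2.7]
opening: 0.0
grip_force: 1.2
```

Emit:
arm_command --series '[0.35,0,-0.075,0,0,0,0,0.35,0,-0.075,0,0,0,0,0.35,0,-0.075,0,0,0,0,0.35,0,-0.075,0,0,0,0,0.35,0,-0.075,0,0,0,0]'

```text
t: 29.22
tcp_pos: [545.2, -381.1, 342.2]
ee_rot: [0.771, -0.1, 0.624, 0.082]
ft_force: [-0.6, -0.6, -0.5]
opening: 0.1
grip_force: 0.0
```

Emit:
arm_command --series '[-0.14,0,-0.85,0,0,0,0,-0.14,0,-0.85,0,0,0,0,-0.14,0,-0.85,0,0,0,0,-0.14,0,-0.85,0,0,0,0,-0.14,0,-0.85,0,0,0,0]'

```text
t: 29.63
tcp_pos: [440.5, -352.9, 346.5]
ee_rot: [0.771, -0.1, 0.624, 0.081]
ft_force: [-0.4, -0.8, 0.6]
opening: 0.2
grip_force: 0.0
```

Run:
```python
from kin import *
U=up(d2(-15),d2(12)); s=readout.sense()
path(s["joints"],[([425,-351,71],U),([555.7,-386,70],U)])
plan([([425,-351,71],U,15),([555.7,-386,70],U,10)])
```

```text
n 12 rv/row(4deg) [-0.004, -0.0, 0.002] err 0.0000 dj 0.10 margin 0.26(j3) low 142 [-1.45, 0.82, -0.76, -1.96, -1.36, -1.56]
n 6 rv/row(4deg) [0.0, 0.0, 0.0] err 0.0000 dj 0.05 margin 0.28(j3) low 142 [-1.19, 0.78, -0.61, -2.18, -1.26, -1.72]
at [ 440.5 -352.9  346.5] [-1.23, -0.07, -0.54, -1.65, -0.95, -2.71]
15 [-0.727, 0.005, 0.112, -0.003, -0.0, 0.002]
10 [0.109, -0.0, 0.53, 0.0, 0.0, 0.0]
```

Emit:
arm_command --series '[-0.727,0,0.112,0,0,0,80,-0.727,0,0.112,0,0,0,80,-0.727,0,0.112,0,0,0,80,-0.727,0,0.112,0,0,0,80,-0.727,0,0.112,0,0,0,80]'

```text
t: 30.05
tcp_pos: [436.4, -352.2, 254.6]
ee_rot: [0.77, -0.1, 0.624, 0.082]
ft_force: [0.0, 0.0, -0.2]
opening: 60.5
grip_force: 0.0
```

Emit:
arm_command --series '[-0.727,0,0.112,0,0,0,80,-0.727,0,0.112,0,0,0,80,-0.727,0,0.112,0,0,0,80,-0.727,0,0.112,0,0,0,80,-0.727,0,0.112,0,0,0,80]'

```text
t: 30.47
tcp_pos: [431.7, -351.0, 162.6]
ee_rot: [0.77, -0.1, 0.624, 0.081]
ft_force: [-0.0, -0.3, -0.1]
opening: 80.2
grip_force: 0.0
```

Emit:
arm_command --series '[-0.727,0,0.112,0,0,0,80,-0.727,0,0.112,0,0,0,80,-0.727,0,0.112,0,0,0,80,-0.727,0,0.112,0,0,0,80,-0.727,0,0.112,0,0,0,80]'

```text
t: 30.88
tcp_pos: [427.0, -349.9, 70.7]
ee_rot: [0.77, -0.1, 0.625, 0.081]
ft_force: [-0.7, -0.7, 1.0]
opening: 80.3
grip_force: 0.0
```

Run:
```python
from kin import *
U=up(d2(-15),d2(12)); s=readout.sense(); c=Cam("wrist",s); vision.get_image("wrist")
for d in vision.cut_out("wrist","lens_tall")[:1]:
    up_l=lens(105)[:,[1,2,0]]; print(d["score"],d["rect"],fit([(c,d["region"])],[up_l],[559,-386,-.26],62.5,False,2))
plan([([555.7,-386,70],U,10)])
```

```text
0.59 [278.9, 119.9, 90.4, 175.0] [ 5.62611e+02 -3.87506e+02 -1.51000e-01  6.25000e+01  1.80000e-02]
at [ 426.7 -349.5   68.2] [-1.47, 0.82, -0.73, -1.93, -1.35, -1.6]
10 [0.119, 0.009, 0.523, -0.007, 0.002, -0.008]
```

Emit:
arm_command --series '[0.119,0.01,0.523,0,0,0,80,0.119,0.01,0.523,0,0,0,80,0.119,0.01,0.523,0,0,0,80,0.119,0.01,0.523,0,0,0,80,0.119,0.01,0.523,0,0,0,80]'

```text
t: 31.4
tcp_pos: [492.3, -368.8, 74.7]
ee_rot: [0.77, -0.099, 0.625, 0.082]
ft_force: [0.2, 0.4, 0.4]
opening: 80.2
grip_force: 0.0
```

Emit:
arm_command --series '[0.119,0.01,0.523,0,0,0,80,0.119,0.01,0.523,0,0,0,80,0.119,0.01,0.523,0,0,0,80,0.119,0.01,0.523,0,0,0,80,0.119,0.01,0.523,0,0,0,80]'

```text
t: 31.82
tcp_pos: [557.2, -387.8, 74.9]
ee_rot: [0.77, -0.1, 0.625, 0.082]
ft_force: [0.3, 0.5, 1.2]
opening: 79.8
grip_force: 0.0
```

Emit:
arm_command --series '[0,0,0,0,0,0,40,0,0,0,0,0,0,40,0,0,0,0,0,0,40,0,0,0,0,0,0,40,0,0,0,0,0,0,40]'

```text
t: 32.23
tcp_pos: [555.8, -386.9, 74.3]
ee_rot: [0.77, -0.1, 0.625, 0.081]
ft_force: [2.7, 3.1, 3.0]
opening: 50.5
grip_force: 65.8
```

Emit:
arm_command --series '[0,0,0,0,0,0,40,0,0,0,0,0,0,40,0,0,0,0,0,0,40,0.2,0,-0.042,0,0,0,40,0.2,0,-0.042,0,0,0,40]'

```text
t: 32.65
tcp_pos: [555.4, -387.9, 82.9]
ee_rot: [0.771, -0.101, 0.623, 0.082]
ft_force: [0.2, 0.3, -3.7]
opening: 51.0
grip_force: 65.8
```

Run:
```python
from kin import *
s=readout.sense(); U=up(d2(-15),d2(12)); V=up(d2(20),d2(12)); V0=up(d2(30),d2(12))
print(s["tcp_pos"],s["joints"].round(3),s["opening"],s["grip_force"],s["ft_force"].round(1))
for W in(V,V0):
    path(s["joints"],[([450,-310,85],U),([450,-310,200],U),([500,-180,200],W),([625,-90,140],W),([628,-92,68],W)])
```

```text
[ 555.36421328 -387.88101334   82.92355692] [-1.208  0.734 -0.59  -2.135 -1.221 -1.784] 50.976236028120034 65.83541750907898 [ 0.2  0.3 -3.7]
n 6 rv/row(4deg) [-0.003, 0.003, 0.001] err 0.0000 dj 0.06 margin 0.18(j3) low 141 [-1.38, 0.83, -0.84, -2.04, -1.41, -1.48]
n 5 rv/row(4deg) [0.0, 0.0, 0.0] err 0.0000 dj 0.11 margin 0.18(j3) low 179 [-1.32, 0.34, -0.79, -1.96, -1.17, -1.99]
n 9 rv/row(4deg) [0.951, -0.0, -0.202] err 0.0000 dj 0.05 margin 0.25(j3) low 272 [-1.02, 0.38, -0.57, -1.61, -1.29, -2.21]
n 7 rv/row(4deg) [0.0, 0.0, 0.0] err 0.0000 dj 0.05 margin 0.44(j3) low 212 [-0.75, 0.56, -0.57, -1.92, -1.18, -1.99]
n 3 rv/row(4deg) [0.0, 0.0, 0.0] err 0.0000 dj 0.07 margin 0.45(j3) low 140 [-0.77, 0.76, -0.57, -1.97, -1.26, -1.8]
n 6 rv/row(4deg) [-0.003, 0.003, 0.001] err 0.0000 dj 0.06 margin 0.18(j3) low 141 [-1.38, 0.83, -0.84, -2.04, -1.41, -1.48]
n 5 rv/row(4deg) [0.0, 0.0, 0.0] err 0.0000 dj 0.11 margin 0.18(j3) low 179 [-1.32, 0.34, -0.79, -1.96, -1.17, -1.99]
n 12 rv/row(4deg) [0.917, -0.0, -0.195] err 0.0000 dj 0.05 margin 0.26(j3) low 272 [-0.98, 0.42, -0.45, -1.48, -1.37, -2.28]
n 7 rv/row(4deg) [0.0, 0.0, 0.0] err 0.0000 dj 0.04 margin 0.56(j3) low 212 [-0.72, 0.57, -0.44, -1.74, -1.22, -2.13]
n 3 rv/row(4deg) [0.0, 0.0, 0.0] err 0.0000 dj 0.06 margin 0.58(j3) low 140 [-0.74, 0.75, -0.43, -1.78, -1.26, -1.96]
```

Run:
```python
from kin import *
U=up(d2(-15),d2(12)); V=up(d2(20),d2(12)); s=readout.sense()
ps=[([470,-290,95],U,10),([500,-180,200],V,15),([630,-90,130],V,10),([630.3,-89.7,73],V,10)]
path(s["joints"],[p[:2] for p in ps]); plan(ps)
```

```text
n 6 rv/row(4deg) [-0.003, 0.003, 0.001] err 0.0000 dj 0.07 margin 0.14(j3) low 148 [-1.32, 0.82, -0.88, -2.1, -1.42, -1.46]
n 9 rv/row(4deg) [0.951, -0.0, -0.202] err 0.0000 dj 0.10 margin 0.18(j3) low 177 [-1.02, 0.38, -0.57, -1.61, -1.29, -2.21]
n 7 rv/row(4deg) [0.0, 0.0, 0.0] err 0.0000 dj 0.05 margin 0.44(j3) low 202 [-0.74, 0.59, -0.57, -1.93, -1.19, -1.97]
n 3 rv/row(4deg) [0.0, 0.0, 0.0] err 0.0000 dj 0.06 margin 0.45(j3) low 145 [-0.76, 0.75, -0.57, -1.97, -1.26, -1.81]
at [ 555.4 -387.9   82.9] [-1.21, 0.73, -0.59, -2.13, -1.22, -1.78]
10 [-0.043, -0.29, -0.432, -0.002, 0.002, 0.0]
15 [0.292, -0.296, 0.028, 0.571, -0.0, -0.121]
10 [-0.147, -0.16, 0.657, 0.0, 0.0, 0.0]
10 [-0.223, -0.001, 0.049, 0.0, 0.0, 0.0]
```

Emit:
arm_command --series '[-0.043,-0.29,-0.432,0,0,0,40,-0.043,-0.29,-0.432,0,0,0,40,-0.043,-0.29,-0.432,0,0,0,40,-0.043,-0.29,-0.432,0,0,0,40,-0.043,-0.29,-0.432,0,0,0,40]'

```text
t: 33.07
tcp_pos: [512.4, -338.9, 89.9]
ee_rot: [0.771, -0.1, 0.624, 0.082]
ft_force: [-0.7, 0.2, -4.3]
opening: 50.8
grip_force: 65.7
```

Emit:
arm_command --series '[-0.043,-0.29,-0.432,0,0,0,40,-0.043,-0.29,-0.432,0,0,0,40,-0.043,-0.29,-0.432,0,0,0,40,-0.043,-0.29,-0.432,0,0,0,40,-0.043,-0.29,-0.432,0,0,0,40]'

```text
t: 33.48
tcp_pos: [469.7, -290.3, 95.6]
ee_rot: [0.77, -0.1, 0.624, 0.083]
ft_force: [-0.4, -0.0, -5.0]
opening: 50.9
grip_force: 65.7
```

Emit:
arm_command --series '[0.292,-0.296,0.028,0.571,0,-0.121,40,0.292,-0.296,0.028,0.571,0,-0.121,40,0.292,-0.296,0.028,0.571,0,-0.121,40,0.292,-0.296,0.028,0.571,0,-0.121,40,0.292,-0.296,0.028,0.571,0,-0.121,40]'

```text
t: 33.9
tcp_pos: [487.3, -256.0, 130.7]
ee_rot: [0.777, -0.021, 0.629, 0.018]
ft_force: [-0.6, -0.6, -4.4]
opening: 51.0
grip_force: 65.9
```

Emit:
arm_command --series '[0.292,-0.296,0.028,0.571,0,-0.121,40,0.292,-0.296,0.028,0.571,0,-0.121,40,0.292,-0.296,0.028,0.571,0,-0.121,40,0.292,-0.296,0.028,0.571,0,-0.121,40,0.292,-0.296,0.028,0.571,0,-0.121,40]'

```text
t: 34.32
tcp_pos: [497.3, -218.5, 165.9]
ee_rot: [0.775, 0.059, 0.627, -0.046]
ft_force: [-0.6, 0.2, -3.4]
opening: 51.3
grip_force: 65.9
```

Emit:
arm_command --series '[0.292,-0.296,0.028,0.571,0,-0.121,40,0.292,-0.296,0.028,0.571,0,-0.121,40,0.292,-0.296,0.028,0.571,0,-0.121,40,0.292,-0.296,0.028,0.571,0,-0.121,40,0.292,-0.296,0.028,0.571,0,-0.121,40]'

```text
t: 34.73
tcp_pos: [499.4, -179.8, 200.8]
ee_rot: [0.765, 0.137, 0.619, -0.109]
ft_force: [0.8, 0.7, -3.8]
opening: 51.0
grip_force: 65.9
```

Emit:
arm_command --series '[-0.147,-0.16,0.657,0,0,0,40,-0.147,-0.16,0.657,0,0,0,40,-0.147,-0.16,0.657,0,0,0,40,-0.147,-0.16,0.657,0,0,0,40,-0.147,-0.16,0.657,0,0,0,40]'

```text
t: 35.15
tcp_pos: [565.0, -134.7, 165.0]
ee_rot: [0.765, 0.136, 0.619, -0.109]
ft_force: [0.6, -0.0, -4.0]
opening: 51.1
grip_force: 66.0
```

Emit:
arm_command --series '[-0.147,-0.16,0.657,0,0,0,40,-0.147,-0.16,0.657,0,0,0,40,-0.147,-0.16,0.657,0,0,0,40,-0.147,-0.16,0.657,0,0,0,40,-0.147,-0.16,0.657,0,0,0,40]'

```text
t: 35.57
tcp_pos: [630.0, -89.6, 129.8]
ee_rot: [0.765, 0.136, 0.619, -0.109]
ft_force: [-0.6, -0.6, -3.2]
opening: 51.1
grip_force: 66.0
```

Run:
```python
from kin import *
V=up(d2(20),d2(12)); s=readout.sense(); print(s["joints"].round(2),(R.from_quat(s["ee_rot"]).as_matrix()-V).round(3).tolist())
plan([([630.3,-89.7,73],V,10)])
cv2.imwrite("pics/w10.png",vision.get_image("wrist"))
```

```text
[-0.76  0.59 -0.55 -1.9  -1.19 -1.99] [[0.0, 0.001, -0.001], [0.003, 0.001, 0.001], [-0.0, 0.002, -0.001]]
at [630.  -89.6 129.8] [-0.76, 0.59, -0.55, -1.9, -1.19, -1.99]
10 [-0.222, 0.0, 0.048, -0.001, 0.002, 0.004]
```

View pics/w10.png

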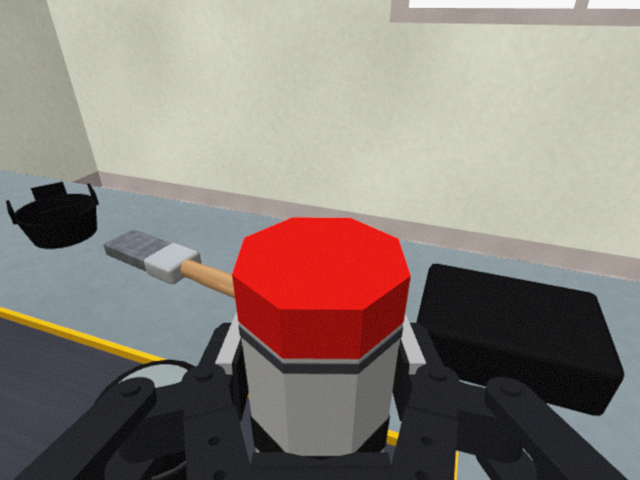

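Run:
```python
from kin import *
s=readout.sense(); c=Cam("wrist",s)
for u in((0,312),(150,358),(390,437),(458,455)): print(c.plane(u,12).round(1))
```

```text
[688.7 223.6  12. ]
[690.9  67.3  12. ]
[ 689.8 -113.4   12. ]
[ 692.3 -153.    12. ]
```

Emit:
arm_command --series '[-0.222,0,0.048,0,0,0,40,-0.222,0,0.048,0,0,0,40,-0.222,0,0.048,0,0,0,40,-0.222,0,0.048,0,0,0,40,-0.222,0,0.048,0,0,0,40]'

```text
t: 36.03
tcp_pos: [629.6, -90.0, 101.7]
ee_rot: [0.765, 0.136, 0.62, -0.109]
ft_force: [0.2, -0.0, -4.0]
opening: 51.0
grip_force: 65.8
```

Emit:
arm_command --series '[-0.222,0,0.048,0,0,0,40,-0.222,0,0.048,0,0,0,40,-0.222,0,0.048,0,0,0,40,-0.2,0,0.043,0,0,0,40,0,0,0,0,0,0,40]'

```text
t: 36.45
tcp_pos: [629.8, -89.3, 78.7]
ee_rot: [0.765, 0.136, 0.62, -0.11]
ft_force: [0.5, 0.3, -5.3]
opening: 50.8
grip_force: 65.8
```

Emit:
arm_command --series '[-0.08,0,0.017,0,0,0,40,-0.08,0,0.017,0,0,0,40,-0.08,0,0.017,0,0,0,40,-0.06,0,0.013,0,0,0,40,0,0,0,0,0,0,40]'

```text
t: 36.87
tcp_pos: [630.0, -89.3, 72.3]
ee_rot: [0.765, 0.137, 0.62, -0.11]
ft_force: [0.1, -0.7, -3.9]
opening: 50.9
grip_force: 65.8
```

Emit:
arm_command --series '[-0.02,0,0.004,0,0,0,40,0,0,0,0,0,0,40,-0.02,0,0.004,0,0,0,40,0,0,0,0,0,0,40,0,0,0,0,0,0,40]'

```text
t: 37.28
tcp_pos: [630.0, -89.4, 71.5]
ee_rot: [0.765, 0.137, 0.62, -0.109]
ft_force: [0.4, -0.8, -3.6]
opening: 51.1
grip_force: 65.8
```

Emit:
arm_command --series '[-0.02,0,0.004,0,0,0,40,0,0,0,0,0,0,40,-0.02,0,0.004,0,0,0,40,0,0,0,0,0,0,40,0,0,0,0,0,0,40]'

```text
t: 37.7
tcp_pos: [630.0, -89.4, 70.4]
ee_rot: [0.765, 0.137, 0.62, -0.109]
ft_force: [0.2, -0.2, -4.4]
opening: 51.0
grip_force: 65.8
```

Emit:
arm_command --series '[-0.02,0,0.004,0,0,0,40,0,0,0,0,0,0,40,-0.02,0,0.004,0,0,0,40,0,0,0,0,0,0,40,0,0,0,0,0,0,40]'

```text
t: 38.12
tcp_pos: [630.0, -89.4, 69.4]
ee_rot: [0.765, 0.137, 0.62, -0.109]
ft_force: [-0.5, -0.5, -4.3]
opening: 50.7
grip_force: 65.8
```

Emit:
arm_command --series '[-0.02,0,0.004,0,0,0,40,0,0,0,0,0,0,40,-0.02,0,0.004,0,0,0,40,0,0,0,0,0,0,40,0,0,0,0,0,0,40]'

```text
t: 38.53
tcp_pos: [630.0, -89.5, 68.4]
ee_rot: [0.765, 0.137, 0.62, -0.109]
ft_force: [0.1, -0.1, -3.0]
opening: 50.6
grip_force: 65.9
```

Emit:
arm_command --series '[-0.02,0,0.004,0,0,0,40,0,0,0,0,0,0,40,-0.02,0,0.004,0,0,0,40,0,0,0,0,0,0,40,0,0,0,0,0,0,40]'

```text
t: 38.95
tcp_pos: [630.0, -89.4, 68.2]
ee_rot: [0.764, 0.137, 0.621, -0.109]
ft_force: [-3.2, -0.6, 5.1]
opening: 51.5
grip_force: 66.5
```

Emit:
arm_command --series '[0,0,0,0,0,0,68,0,0,0,0,0,0,68,0,0,0,0,0,0,68,0,0,0,0,0,0,68,0,0,0,0,0,0,68]'

```text
t: 39.37
tcp_pos: [630.0, -89.4, 67.2]
ee_rot: [0.765, 0.137, 0.62, -0.109]
ft_force: [0.1, -0.5, 0.4]
opening: 68.1
grip_force: 0.0
```

Emit:
arm_command --series '[-0.03,0,-0.12,0,0,0,68,-0.1,0,-0.5,0,0,0,68,-0.208,0,-0.978,0,0,0,68,-0.208,0,-0.978,0,0,0,68,-0.208,0,-0.978,0,0,0,68]'

```text
t: 39.78
tcp_pos: [543.0, -120.6, 67.4]
ee_rot: [0.765, 0.137, 0.62, -0.11]
ft_force: [0.3, 0.1, 0.3]
opening: 67.6
grip_force: 0.0
```

Run:
```python
from kin import *
s=readout.sense(); print(s["tcp_pos"].round(1),s["joints"].round(2))
C={n:Cam(n) for n in("scene","side")}
for n,uv in(("scene",(343,231)),("side",(387,289))):
    vision.get_image(n); m=mask(n,"lens_short",uv)
    if m is not None: print(n,fit([(C[n],m)],[lens(75)],[460,-33,-2.1],26,False))
# joint target: tool-down look pose above short
jt,e=ik(np.array([460,-33,250.]),down(d2(-120.8),d2(12)),np.array([.3,0,-.5,-.2,-1,-.6]),200); print(jt.round(2),e)
jplan(jt,10,[0,-.3,0,0,0,0])
cv2.imwrite("pics/w11.png",vision.get_image("wrist"))
```

```text
[ 543.  -120.6   67.4] [-0.96  0.77 -0.61 -1.79 -1.32 -1.76]
[ 0.23 -0.04 -0.43 -0.17 -1.04 -0.69] 1.888328658491378e-15
at [ 544.1 -121.7   67.2] grip 67.6 0.0
[0.414, -0.416, -0.089, 0.628, 0.01, -1.026] | [518.0, -70.0, 113.0] fx [0.02, 0.38, 0.92] z [0.82, 0.53, -0.24] w [[340.0, -387.0, 265.0], [234.0, -253.0, 196.0]]
[0.446, -0.342, -0.04, 0.581, 0.05, -1.032] | [483.0, -19.0, 146.0] fx [-0.22, 0.59, 0.77] z [0.68, 0.66, -0.31] w [[375.0, -336.0, 352.0], [245.0, -248.0, 253.0]]
[0.382, -0.191, -0.074, 0.532, 0.08, -1.016] | [445.0, 13.0, 167.0] fx [-0.49, 0.67, 0.55] z [0.55, 0.73, -0.41] w [[392.0, -276.0, 429.0], [255.0, -241.0, 310.0]]
[0.279, -0.09, -0.109, 0.486, 0.106, -0.982] | [411.0, 25.0, 181.0] fx [-0.72, 0.62, 0.31] z [0.42, 0.74, -0.52] w [[398.0, -215.0, 492.0], [266.0, -233.0, 363.0]]
[0.162, -0.044, -0.133, 0.445, 0.136, -0.94] | [386.0, 23.0, 190.0] fx [-0.89, 0.46, 0.08] z [0.31, 0.71, -0.64] w [[395.0, -157.0, 540.0], [280.0, -223.0, 412.0]]
[0.052, -0.043, -0.141, 0.406, 0.172, -0.898] | [374.0, 10.0, 198.0] fx [-0.97, 0.21, -0.11] z [0.22, 0.63, -0.74] w [[391.0, -104.0, 575.0], [298.0, -211.0, 456.0]]
[-0.04, -0.072, -0.134, 0.365, 0.211, -0.867] | [376.0, -8.0, 206.0] fx [-0.97, -0.07, -0.23] z [0.15, 0.54, -0.83] w [[389.0, -56.0, 597.0], [323.0, -195.0, 495.0]]
[-0.117, -0.113, -0.119, 0.323, 0.243, -0.853] | [392.0, -24.0, 217.0] fx [-0.89, -0.37, -0.28] z [0.11, 0.42, -0.9] w [[390.0, -10.0, 610.0], [354.0, -172.0, 529.0]]
[-0.186, -0.161, -0.109, 0.284, 0.26, -0.854] | [421.0, -34.0, 231.0] fx [-0.73, -0.63, -0.27] z [0.09, 0.3, -0.95] w [[393.0, 37.0, 617.0], [389.0, -139.0, 561.0]]
[-0.25, -0.218, -0.119, 0.259, 0.257, -0.867] | [460.0, -33.0, 250.0] fx [-0.5, -0.84, -0.21] z [0.11, 0.18, -0.98] w [[393.0, 85.0, 620.0], [423.0, -95.0, 590.0]]
```

View pics/w11.png

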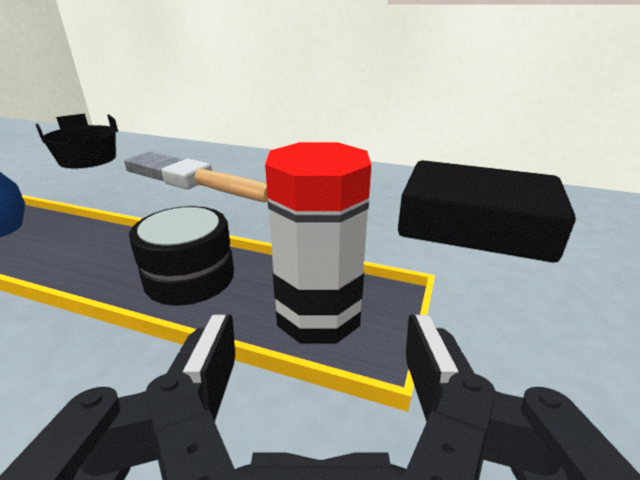

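Emit:
arm_command --series '[0.78,0,-0.5,0,0,0,85,0.95,0,-0.3,0,0,0,85,0.95,0,-0.2,0,0,0,85,0.95,0,-0.2,0,0,0,85,0.95,0,-0.2,0,0,0,85]'

```text
t: 40.45
tcp_pos: [534.9, -123.6, 187.7]
ee_rot: [0.765, 0.137, 0.62, -0.11]
ft_force: [-0.1, -0.5, 0.6]
opening: 84.8
grip_force: 0.0
```

Emit:
arm_command --series '[0.95,0,-0.2,0,0,0,85,0.95,0,-0.2,0,0,0,85,0.95,0,-0.2,0,0,0,85,0.95,0,-0.2,0,0,0,85,0.95,0,-0.2,0,0,0,85]'

```text
t: 40.87
tcp_pos: [534.7, -122.8, 309.8]
ee_rot: [0.764, 0.137, 0.62, -0.11]
ft_force: [-0.1, -0.5, -1.1]
opening: 85.3
grip_force: 0.0
```

Run:
```python
from kin import *
s=readout.sense(); print(s["tcp_pos"].round(1),s["joints"].round(2))
C={n:Cam(n) for n in("scene","side")}
for n in C:
    vision.get_image(n); ds=vision.cut_out(n,"lens_short"); print(n,[(round(d["score"],2),d["rect"]) for d in ds], C[n].proj([460,-33,26]).round())
jt,e=ik(np.array([450,-60,280.]),down(d2(-120.8),d2(12)),np.array([.3,0,-.5,-.2,-1,-.6]),200); print(jt.round(2),e)
jplan(jt,9,[0,-.1,0,0,0,0])
```

```text
[ 534.7 -122.8  309.8] [-0.86  0.07 -0.52 -1.59 -1.16 -2.58]
scene [(0.89, [367.5, 209.2, 26.0, 32.3])] [[344. 229.]]
side [(0.76, [397.5, 302.1, 43.4, 39.0])] [[387. 284.]]
[ 0.17 -0.07 -0.39 -0.18 -1.12 -0.64] 2.1683638102199336e-12
at [ 534.7 -122.7  309. ] grip 85.3 0.0
[-0.048, -0.441, -0.073, 0.508, -0.227, -1.049] | [502.0, -79.0, 298.0] fx [0.09, 0.43, 0.9] z [0.83, 0.47, -0.31] w [[299.0, -287.0, 564.0], [215.0, -243.0, 406.0]]
[0.061, -0.39, -0.01, 0.507, -0.111, -1.072] | [471.0, -43.0, 285.0] fx [-0.11, 0.68, 0.72] z [0.71, 0.56, -0.42] w [[318.0, -242.0, 589.0], [222.0, -238.0, 431.0]]
[0.108, -0.277, -0.024, 0.487, -0.01, -1.084] | [441.0, -24.0, 274.0] fx [-0.38, 0.79, 0.48] z [0.59, 0.61, -0.53] w [[333.0, -198.0, 610.0], [235.0, -235.0, 457.0]]
[0.101, -0.181, -0.035, 0.454, 0.078, -1.088] | [418.0, -19.0, 264.0] fx [-0.65, 0.73, 0.22] z [0.48, 0.61, -0.63] w [[344.0, -155.0, 627.0], [252.0, -231.0, 485.0]]
[0.06, -0.117, -0.042, 0.412, 0.156, -1.089] | [402.0, -23.0, 258.0] fx [-0.86, 0.52, -0.02] z [0.36, 0.58, -0.73] w [[355.0, -113.0, 639.0], [276.0, -223.0, 513.0]]
[0.003, -0.085, -0.045, 0.361, 0.223, -1.092] | [398.0, -34.0, 256.0] fx [-0.96, 0.19, -0.19] z [0.26, 0.51, -0.82] w [[366.0, -72.0, 647.0], [306.0, -211.0, 541.0]]
[-0.06, -0.085, -0.051, 0.304, 0.275, -1.099] | [404.0, -47.0, 258.0] fx [-0.94, -0.19, -0.28] z [0.18, 0.42, -0.89] w [[377.0, -30.0, 651.0], [340.0, -191.0, 568.0]]
[-0.119, -0.113, -0.064, 0.246, 0.308, -1.111] | [422.0, -57.0, 266.0] fx [-0.78, -0.56, -0.29] z [0.13, 0.3, -0.94] w [[386.0, 13.0, 652.0], [377.0, -162.0, 594.0]]
[-0.165, -0.171, -0.091, 0.195, 0.325, -1.124] | [450.0, -60.0, 280.0] fx [-0.5, -0.84, -0.21] z [0.11, 0.18, -0.98] w [[393.0, 59.0, 651.0], [413.0, -122.0, 620.0]]
```

Run:
```python
from kin import *
C={n:Cam(n) for n in("scene","side")}; M=[]
for n,uv in(("scene",(380,225)),("side",(419,321))):
    vision.get_image(n); m=mask(n,"lens_short",uv); M.append((C[n],m)); p=C[n].plane(uv,26); print(p)
f=min((fit(M,[lens(75)],[p[0],p[1],y],26,True) for y in(-2.8,-2.1,-1.4)),key=lambda v:v[-1]); print(f)
x,y,w=f[:3]; j0=np.array([.3,.2,-.8,-.2,-.6,-.6])
for b in(12,0,-10,-20):
    T=down(w,d2(b)); j,e=ik(np.array([x,y,30.])+8*np.r_[np.cos(w),np.sin(w),0],T,j0,200); print(b,e,j.round(2))
    j,e=ik(np.array([x,y,250.]),T,j0,200); print(b,"hi",e,j.round(2))
```

```text
[361.16325013  13.62677875  26.        ]
[350.81692156  17.88403718  26.        ]
[ 3.54053e+02  1.46890e+01 -2.12000e+00  1.76080e+01  8.10000e-02]
12 4.888534022029489e-14 [ 0.45  0.1  -0.92 -0.31 -0.39 -0.72]
12 hi 3.4613852524974692e-12 [ 0.49 -0.29 -0.64 -0.12 -1.04 -0.99]
0 1.5164165418633446e-14 [ 0.6   0.14 -0.97 -0.   -0.46 -1.15]
0 hi 1.3906060755686338e-14 [ 0.61 -0.21 -0.62  0.   -1.16 -1.16]
-10 8.882085622883252e-09 [ 0.67  0.2  -0.94  0.11 -0.59 -1.31]
-10 hi 1.3263464400855204e-15 [ 0.68 -0.13 -0.6   0.06 -1.27 -1.25]
-20 3.6145223409371073e-09 [ 0.72  0.29 -0.88  0.15 -0.74 -1.4 ]
-20 hi 1.2224561866484388e-09 [ 0.73 -0.04 -0.57  0.1  -1.37 -1.32]
```

Run:
```python
from kin import *
jt,e=ik(np.array([375,0,260.]),down(-2.12,d2(12)),np.array([.45,-.29,-.64,-.12,-1.,-.9]),200); print(jt.round(2),e)
jplan(jt,8,[0,0,.25,0,0,0])
```

```text
[ 0.41 -0.24 -0.58 -0.14 -1.06 -0.9 ] 7.579122514774402e-16
at [ 534.6 -123.6  306.6] grip 84.8 0.0
[0.128, -0.282, 0.061, 0.59, -0.211, -1.261] | [528.0, -86.0, 315.0] fx [0.05, 0.48, 0.88] z [0.81, 0.49, -0.32] w [[328.0, -288.0, 587.0], [246.0, -257.0, 424.0]]
[0.218, -0.173, 0.099, 0.545, -0.076, -1.271] | [522.0, -50.0, 321.0] fx [-0.22, 0.74, 0.64] z [0.69, 0.58, -0.43] w [[366.0, -231.0, 635.0], [282.0, -252.0, 472.0]]
[0.228, -0.076, 0.057, 0.496, 0.029, -1.248] | [511.0, -23.0, 326.0] fx [-0.52, 0.79, 0.34] z [0.57, 0.61, -0.55] w [[387.0, -165.0, 672.0], [313.0, -235.0, 518.0]]
[0.225, -0.053, 0.033, 0.455, 0.125, -1.212] | [491.0, -1.0, 325.0] fx [-0.77, 0.63, 0.04] z [0.45, 0.59, -0.66] w [[391.0, -98.0, 693.0], [334.0, -208.0, 556.0]]
[0.25, -0.061, 0.034, 0.412, 0.225, -1.184] | [464.0, 13.0, 315.0] fx [-0.93, 0.32, -0.19] z [0.34, 0.54, -0.77] w [[379.0, -33.0, 697.0], [345.0, -175.0, 582.0]]
[0.293, -0.047, 0.055, 0.353, 0.322, -1.181] | [431.0, 17.0, 297.0] fx [-0.95, -0.09, -0.31] z [0.24, 0.45, -0.86] w [[354.0, 25.0, 683.0], [348.0, -139.0, 597.0]]
[0.302, 0.004, 0.078, 0.277, 0.393, -1.206] | [399.0, 12.0, 277.0] fx [-0.81, -0.5, -0.31] z [0.15, 0.32, -0.93] w [[318.0, 73.0, 657.0], [345.0, -101.0, 601.0]]
[0.236, 0.053, 0.078, 0.203, 0.416, -1.252] | [375.0, -0.0, 260.0] fx [-0.51, -0.83, -0.21] z [0.11, 0.18, -0.98] w [[273.0, 110.0, 624.0], [337.0, -62.0, 600.0]]
```

```bash
python3 - <<'E' | cut -d'|' -f1
from kin import *
jt,e=ik(np.array([375,0,260.]),down(-2.12,d2(12)),np.array([.45,-.29,-.64,-.12,-1.,-.9]),200)
jplan(jt,11,[0,0,.25,0,0,0])
E
```

```text
at [ 534.6 -123.6  306.6] grip 84.8 0.0
[0.084, -0.204, 0.027, 0.431, -0.169, -0.915] 
[0.143, -0.166, 0.084, 0.41, -0.092, -0.926] 
[0.165, -0.093, 0.061, 0.383, -0.029, -0.922] 
[0.165, -0.05, 0.04, 0.358, 0.024, -0.907] 
[0.163, -0.036, 0.026, 0.336, 0.074, -0.888] 
[0.17, -0.039, 0.022, 0.315, 0.126, -0.87] 
[0.189, -0.042, 0.028, 0.291, 0.18, -0.859] 
[0.212, -0.033, 0.04, 0.259, 0.231, -0.858] 
[0.223, -0.009, 0.053, 0.219, 0.272, -0.869] 
[0.207, 0.022, 0.06, 0.177, 0.297, -0.89] 
[0.161, 0.043, 0.056, 0.141, 0.302, -0.916]
```

Emit:
arm_command --series '[0.084,-0.204,0.027,0.43,-0.17,-0.915,85,0.084,-0.204,0.027,0.43,-0.17,-0.915,85,0.084,-0.204,0.027,0.43,-0.17,-0.915,85,0.084,-0.204,0.027,0.43,-0.17,-0.915,85,0.084,-0.204,0.027,0.43,-0.17,-0.915,85]'

```text
t: 41.68
tcp_pos: [528.6, -97.6, 312.9]
ee_rot: [0.741, 0.306, 0.594, -0.063]
ft_force: [0.6, 0.1, 0.1]
opening: 84.9
grip_force: 0.0
```

Emit:
arm_command --series '[0.143,-0.166,0.084,0.41,-0.09,-0.926,85,0.143,-0.166,0.084,0.41,-0.09,-0.926,85,0.143,-0.166,0.084,0.41,-0.09,-0.926,85,0.143,-0.166,0.084,0.41,-0.09,-0.926,85,0.143,-0.166,0.084,0.41,-0.09,-0.926,85]'

```text
t: 42.1
tcp_pos: [525.9, -68.9, 317.5]
ee_rot: [0.685, 0.464, 0.561, -0.014]
ft_force: [0.3, 0.4, 0.4]
opening: 85.2
grip_force: 0.0
```

Emit:
arm_command --series '[0.165,-0.093,0.061,0.383,-0.03,-0.922,85,0.165,-0.093,0.061,0.383,-0.03,-0.922,85,0.165,-0.093,0.061,0.383,-0.03,-0.922,85,0.165,-0.093,0.061,0.383,-0.03,-0.922,85,0.165,-0.093,0.061,0.383,-0.03,-0.922,85]'

```text
t: 42.52
tcp_pos: [520.6, -45.2, 322.3]
ee_rot: [0.602, 0.604, 0.521, 0.033]
ft_force: [-0.5, 0.3, -0.4]
opening: 84.8
grip_force: 0.0
```

Emit:
arm_command --series '[0.165,-0.05,0.04,0.358,0.024,-0.907,85,0.165,-0.05,0.04,0.358,0.024,-0.907,85,0.165,-0.05,0.04,0.358,0.024,-0.907,85,0.165,-0.05,0.04,0.358,0.024,-0.907,85,0.165,-0.05,0.04,0.358,0.024,-0.907,85]'

```text
t: 42.93
tcp_pos: [512.0, -25.2, 325.7]
ee_rot: [0.498, 0.723, 0.473, 0.074]
ft_force: [-0.3, -0.1, -0.1]
opening: 84.6
grip_force: 0.0
```

Emit:
arm_command --series '[0.163,-0.036,0.026,0.336,0.074,-0.888,85,0.163,-0.036,0.026,0.336,0.074,-0.888,85,0.163,-0.036,0.026,0.336,0.074,-0.888,85,0.163,-0.036,0.026,0.336,0.074,-0.888,85,0.163,-0.036,0.026,0.336,0.074,-0.888,85]'

```text
t: 43.35
tcp_pos: [499.3, -8.3, 325.9]
ee_rot: [0.378, 0.818, 0.419, 0.108]
ft_force: [0.4, -0.2, 0.4]
opening: 85.1
grip_force: 0.0
```

Emit:
arm_command --series '[0.17,-0.04,0.022,0.315,0.126,-0.87,85,0.17,-0.04,0.022,0.315,0.126,-0.87,85,0.17,-0.04,0.022,0.315,0.126,-0.87,85,0.17,-0.04,0.022,0.315,0.126,-0.87,85,0.17,-0.04,0.022,0.315,0.126,-0.87,85]'

```text
t: 43.77
tcp_pos: [482.1, 4.7, 321.6]
ee_rot: [0.246, 0.89, 0.361, 0.131]
ft_force: [-0.1, 0.6, -0.0]
opening: 85.1
grip_force: 0.0
```

Emit:
arm_command --series '[0.19,-0.042,0.028,0.29,0.18,-0.86,85,0.19,-0.042,0.028,0.29,0.18,-0.86,85,0.19,-0.042,0.028,0.29,0.18,-0.86,85,0.19,-0.042,0.028,0.29,0.18,-0.86,85,0.19,-0.042,0.028,0.29,0.18,-0.86,85]'

```text
t: 44.18
tcp_pos: [461.0, 13.4, 312.6]
ee_rot: [0.105, 0.938, 0.299, 0.143]
ft_force: [-0.1, 0.5, 0.6]
opening: 84.8
grip_force: 0.0
```

Emit:
arm_command --series '[0.212,-0.033,0.04,0.26,0.23,-0.858,85,0.212,-0.033,0.04,0.26,0.23,-0.858,85,0.212,-0.033,0.04,0.26,0.23,-0.858,85,0.212,-0.033,0.04,0.26,0.23,-0.858,85,0.212,-0.033,0.04,0.26,0.23,-0.858,85]'

```text
t: 44.6
tcp_pos: [437.1, 16.9, 299.9]
ee_rot: [-0.042, 0.96, 0.236, 0.143]
ft_force: [0.1, 0.8, -0.1]
opening: 85.5
grip_force: 0.0
```

Emit:
arm_command --series '[0.223,-0.01,0.053,0.22,0.272,-0.87,85,0.223,-0.01,0.053,0.22,0.272,-0.87,85,0.223,-0.01,0.053,0.22,0.272,-0.87,85,0.223,-0.01,0.053,0.22,0.272,-0.87,85,0.223,-0.01,0.053,0.22,0.272,-0.87,85]'

```text
t: 45.02
tcp_pos: [412.8, 14.9, 285.0]
ee_rot: [-0.192, 0.957, 0.172, 0.133]
ft_force: [-0.2, 0.2, -0.9]
opening: 85.1
grip_force: 0.0
```

Emit:
arm_command --series '[0.207,0.022,0.06,0.177,0.297,-0.89,85,0.207,0.022,0.06,0.177,0.297,-0.89,85,0.207,0.022,0.06,0.177,0.297,-0.89,85,0.207,0.022,0.06,0.177,0.297,-0.89,85,0.207,0.022,0.06,0.177,0.297,-0.89,85]'

```text
t: 45.43
tcp_pos: [390.9, 8.3, 270.6]
ee_rot: [-0.342, 0.926, 0.11, 0.114]
ft_force: [-0.3, -0.3, -1.2]
opening: 85.2
grip_force: 0.0
```

Emit:
arm_command --series '[0.161,0.043,0.056,0.14,0.3,-0.916,85,0.161,0.043,0.056,0.14,0.3,-0.916,85,0.161,0.043,0.056,0.14,0.3,-0.916,85,0.161,0.043,0.056,0.14,0.3,-0.916,85,0.161,0.043,0.056,0.14,0.3,-0.916,85]'

```text
t: 45.85
tcp_pos: [374.7, -0.7, 259.1]
ee_rot: [-0.488, 0.867, 0.05, 0.09]
ft_force: [-0.7, -0.5, 0.5]
opening: 84.9
grip_force: 0.0
```

Run:
```python
from kin import *
s=readout.sense(); c=Cam("wrist",s); im=vision.get_image("wrist"); cv2.imwrite("pics/w12.png",im)
print(s["tcp_pos"].round(1),s["joints"].round(2))
for d in vision.cut_out("wrist","lens_short")[:2]:
    print(d["score"],d["rect"],min((fit([(c,d["region"])],[lens(75)],[355,15,y],26,False,2) for y in(-2.6,-2.1,-1.6)),key=lambda v:v[-1]))
```

```text
[374.7  -0.7 259.1] [ 0.41 -0.24 -0.58 -0.13 -1.06 -0.9 ]
0.96 [322.3, 105.5, 59.6, 106.1] [ 3.56293e+02  1.62570e+01 -2.11400e+00  2.60000e+01  2.20000e-02]
```

View pics/w12.png

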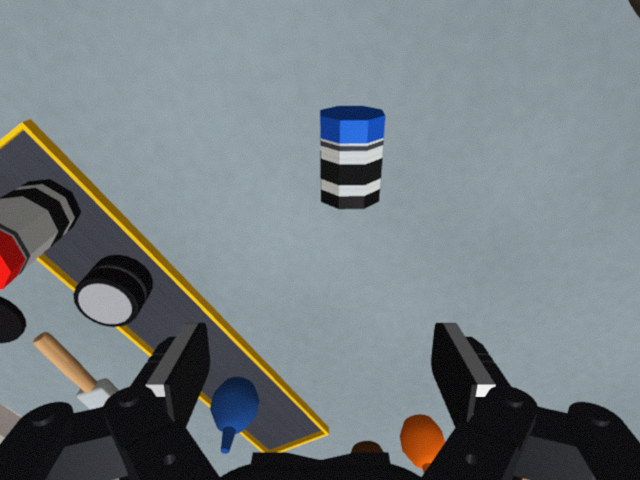

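Run:
```python
from kin import *
G=down(-2.114,d2(12)); s=readout.sense(); ps=[([353,10,120],G,10),([350.8,7.2,45],G,5),([350.8,7.2,30],G,5)]
path(s["joints"],[p[:2] for p in ps]); plan(ps)
```

```text
n 6 rv/row(4deg) [-0.005, -0.008, -0.009] err 0.0000 dj 0.07 margin 0.18(j3) low 460 [0.47, -0.11, -0.84, -0.18, -0.67, -0.88]
n 4 rv/row(4deg) [0.0, 0.0, 0.0] err 0.0000 dj 0.06 margin 0.11(j3) low 385 [0.45, 0.06, -0.91, -0.27, -0.43, -0.75]
n 1 rv/row(4deg) [0.0, 0.0, 0.0] err 0.0000 dj 0.04 margin 0.10(j3) low 370 [0.44, 0.11, -0.92, -0.31, -0.39, -0.71]
at [374.3  -0.5 259.1] [0.41, -0.24, -0.58, -0.13, -1.06, -0.9]
10 [0.123, 0.095, 0.543, -0.003, -0.005, -0.005]
5 [0.152, 0.003, 0.581, 0.0, 0.0, 0.0]
5 [0.025, 0.0, 0.117, 0.0, 0.0, 0.0]
```

Emit:
arm_command --series '[0.123,0.095,0.543,0,0,0,85,0.123,0.095,0.543,0,0,0,85,0.123,0.095,0.543,0,0,0,85,0.123,0.095,0.543,0,0,0,85,0.123,0.095,0.543,0,0,0,85]'

```text
t: 46.37
tcp_pos: [364.5, 4.8, 189.8]
ee_rot: [-0.485, 0.868, 0.05, 0.091]
ft_force: [1.1, 0.2, -0.1]
opening: 84.7
grip_force: 0.0
```

Emit:
arm_command --series '[0.123,0.095,0.543,0,0,0,85,0.123,0.095,0.543,0,0,0,85,0.123,0.095,0.543,0,0,0,85,0.123,0.095,0.543,0,0,0,85,0.123,0.095,0.543,0,0,0,85]'

```text
t: 46.78
tcp_pos: [354.1, 10.0, 120.2]
ee_rot: [-0.485, 0.868, 0.05, 0.091]
ft_force: [1.4, 0.0, 0.8]
opening: 84.8
grip_force: 0.0
```

Run:
```python
from kin import *
s=readout.sense(); c=Cam("wrist",s); vision.get_image("wrist")
for d in vision.cut_out("wrist","lens_short")[:1]:
    print(d["score"],d["rect"],fit([(c,d["region"])],[lens(75)],[356,16,-2.114],26,False,2))
G=down(-2.114,d2(12)); plan([([350.8,7.2,45],G,5),([350.8,7.2,30],G,5)])
```

```text
0.6 [272.1, 159.4, 105.1, 161.9] [ 3.56304e+02  1.60970e+01 -2.10300e+00  2.60000e+01  1.60000e-02]
at [352.7   9.5 119.1] [0.47, -0.11, -0.84, -0.17, -0.67, -0.9]
5 [0.145, 0.003, 0.576, -0.002, -0.011, -0.026]
5 [0.025, 0.0, 0.117, 0.0, 0.0, 0.0]
```

Confirmed; descend and grip.

Emit:
arm_command --series '[0.145,0,0.576,0,0,-0.03,85,0.145,0,0.576,0,0,-0.03,85,0.145,0,0.576,0,0,-0.03,85,0.145,0,0.576,0,0,-0.03,85,0.145,0,0.576,0,0,-0.03,85]'

```text
t: 47.3
tcp_pos: [353.9, 7.7, 47.0]
ee_rot: [-0.49, 0.865, 0.049, 0.093]
ft_force: [-0.7, 0.5, 0.6]
opening: 85.2
grip_force: 0.0
```

Emit:
arm_command --series '[0.025,0,0.117,0,0,0,85,0.025,0,0.117,0,0,0,85,0.025,0,0.117,0,0,0,85,0.025,0,0.117,0,0,0,85,0.025,0,0.117,0,0,0,85]'

```text
t: 47.72
tcp_pos: [353.8, 7.8, 32.6]
ee_rot: [-0.491, 0.865, 0.049, 0.093]
ft_force: [0.2, -0.4, -0.4]
opening: 85.1
grip_force: 0.0
```

Emit:
arm_command --series '[0,0,0,0,0,0,40,0,0,0,0,0,0,40,0,0,0,0,0,0,40,0,0,0,0,0,0,40,0,0,0,0,0,0,40]'

```text
t: 48.13
tcp_pos: [353.2, 7.4, 32.8]
ee_rot: [-0.491, 0.865, 0.049, 0.092]
ft_force: [-4.0, -1.9, 12.7]
opening: 49.2
grip_force: 59.6
```

Emit:
arm_command --series '[0,0,0,0,0,0,40,0,0,0,0,0,0,40,0,0,0,0,0,0,40,0,0,0,0,0,0,40,0,0,0,0,0,0,40]'

```text
t: 48.55
tcp_pos: [353.3, 7.4, 32.8]
ee_rot: [-0.491, 0.865, 0.049, 0.092]
ft_force: [-3.1, -2.7, 12.1]
opening: 49.3
grip_force: 59.7
```

Emit:
arm_command --series '[-0.1,0,-0.46,0,0,0,40,-0.1,0,-0.46,0,0,0,40,-0.15,0,-0.7,0,0,0,40,-0.15,0,-0.7,0,0,0,40,-0.2,0,-0.93,0,0,0,40]'

```text
t: 48.97
tcp_pos: [351.7, 7.4, 115.3]
ee_rot: [-0.491, 0.865, 0.049, 0.091]
ft_force: [0.3, 1.0, -3.0]
opening: 49.3
grip_force: 62.4
```

Emit:
arm_command --series '[-0.2,0,-0.93,0,0,0,40,-0.2,0,-0.93,0,0,0,40,-0.2,0,-0.93,0,0,0,40,-0.2,0,-0.93,0,0,0,40,-0.2,0,-0.93,0,0,0,40]'

```text
t: 49.38
tcp_pos: [351.7, 8.2, 235.3]
ee_rot: [-0.491, 0.865, 0.049, 0.092]
ft_force: [1.4, 0.1, -3.1]
opening: 49.3
grip_force: 62.4
```

Run:
```python
from kin import *
jt,e=ik(np.array([450,-310,230.]),up(d2(-15),d2(12)),np.array([-1.3,.5,-.7,-2,-1.2,-1.8]),200)
jplan(jt,11,[0,0,.45,0,0,0])
```

```text
at [351.7   8.2 235.3] grip 49.3 62.44523307541385
[-0.274, -0.142, -0.139, -0.132, -0.402, 0.962] | [384.0, 19.0, 260.0] fx [-0.74, -0.59, -0.32] z [0.16, 0.31, -0.94] w [[288.0, 86.0, 636.0], [327.0, -88.0, 586.0]]
[-0.354, -0.13, -0.131, -0.157, -0.415, 0.915] | [425.0, 21.0, 287.0] fx [-0.88, -0.28, -0.39] z [0.25, 0.42, -0.87] w [[332.0, 44.0, 669.0], [337.0, -124.0, 591.0]]
[-0.381, -0.105, -0.114, -0.196, -0.401, 0.88] | [468.0, 10.0, 313.0] fx [-0.92, 0.05, -0.39] z [0.36, 0.49, -0.79] w [[366.0, -10.0, 693.0], [343.0, -161.0, 589.0]]
[-0.368, -0.091, -0.092, -0.238, -0.366, 0.865] | [506.0, -14.0, 332.0] fx [-0.88, 0.37, -0.31] z [0.47, 0.53, -0.7] w [[388.0, -73.0, 703.0], [341.0, -199.0, 576.0]]
[-0.34, -0.099, -0.079, -0.275, -0.323, 0.876] | [534.0, -48.0, 341.0] fx [-0.76, 0.63, -0.17] z [0.59, 0.54, -0.6] w [[395.0, -142.0, 698.0], [330.0, -235.0, 552.0]]
[-0.324, -0.121, -0.085, -0.311, -0.285, 0.909] | [550.0, -89.0, 338.0] fx [-0.57, 0.82, 0.04] z [0.69, 0.51, -0.51] w [[386.0, -214.0, 675.0], [309.0, -267.0, 515.0]]
[-0.335, -0.13, -0.112, -0.355, -0.257, 0.955] | [552.0, -134.0, 325.0] fx [-0.35, 0.89, 0.29] z [0.79, 0.45, -0.42] w [[359.0, -282.0, 635.0], [277.0, -289.0, 470.0]]
[-0.368, -0.096, -0.153, -0.414, -0.235, 1.003] | [542.0, -179.0, 304.0] fx [-0.11, 0.83, 0.55] z [0.88, 0.34, -0.33] w [[313.0, -339.0, 582.0], [236.0, -296.0, 419.0]]
[-0.397, -0.001, -0.196, -0.491, -0.206, 1.041] | [521.0, -224.0, 280.0] fx [0.1, 0.63, 0.77] z [0.95, 0.18, -0.26] w [[250.0, -377.0, 520.0], [191.0, -285.0, 371.0]]
[-0.389, 0.149, -0.227, -0.579, -0.157, 1.061] | [490.0, -267.0, 254.0] fx [0.21, 0.31, 0.93] z [0.98, -0.02, -0.22] w [[176.0, -391.0, 457.0], [151.0, -258.0, 330.0]]
[-0.318, 0.328, -0.234, -0.662, -0.077, 1.059] | [450.0, -310.0, 230.0] fx [0.2, -0.05, 0.98] z [0.94, -0.25, -0.21] w [[101.0, -378.0, 399.0], [121.0, -222.0, 302.0]]
```

```bash
python3 - <<'E' | cut -d'|' -f1
from kin import *
jt,e=ik(np.array([450,-310,230.]),up(d2(-15),d2(12)),np.array([-1.3,.5,-.7,-2,-1.2,-1.8]),200)
jplan(jt,12,[0,0,.45,0,0,0])
E
```

```text
at [351.7   8.2 235.3] grip 49.3 62.44523307541385
[-0.248, -0.129, -0.127, -0.121, -0.368, 0.883] 
[-0.319, -0.121, -0.121, -0.141, -0.38, 0.844] 
[-0.348, -0.1, -0.108, -0.172, -0.372, 0.812] 
[-0.344, -0.084, -0.089, -0.207, -0.346, 0.795] 
[-0.322, -0.085, -0.075, -0.24, -0.311, 0.797] 
[-0.302, -0.101, -0.073, -0.27, -0.276, 0.817] 
[-0.299, -0.117, -0.087, -0.302, -0.248, 0.852] 
[-0.317, -0.112, -0.115, -0.343, -0.228, 0.893] 
[-0.347, -0.068, -0.152, -0.398, -0.209, 0.931] 
[-0.366, 0.025, -0.186, -0.466, -0.182, 0.96] 
[-0.351, 0.157, -0.209, -0.541, -0.136, 0.974] 
[-0.286, 0.308, -0.213, -0.61, -0.067, 0.971]
```

Emit:
arm_command --series '[-0.248,-0.129,-0.127,-0.12,-0.368,0.883,40,-0.248,-0.129,-0.127,-0.12,-0.368,0.883,40,-0.248,-0.129,-0.127,-0.12,-0.368,0.883,40,-0.248,-0.129,-0.127,-0.12,-0.368,0.883,40,-0.248,-0.129,-0.127,-0.12,-0.368,0.883,40]'

```text
t: 49.8
tcp_pos: [381.4, 18.7, 256.8]
ee_rot: [-0.349, 0.922, 0.113, 0.128]
ft_force: [0.1, -0.1, -1.8]
opening: 49.3
grip_force: 62.5
```

Emit:
arm_command --series '[-0.32,-0.12,-0.12,-0.14,-0.38,0.844,40,-0.32,-0.12,-0.12,-0.14,-0.38,0.844,40,-0.32,-0.12,-0.12,-0.14,-0.38,0.844,40,-0.32,-0.12,-0.12,-0.14,-0.38,0.844,40,-0.32,-0.12,-0.12,-0.14,-0.38,0.844,40]'

```text
t: 50.22
tcp_pos: [418.8, 22.0, 281.6]
ee_rot: [-0.204, 0.949, 0.176, 0.162]
ft_force: [0.2, 0.5, -2.2]
opening: 49.4
grip_force: 62.5
```

Emit:
arm_command --series '[-0.348,-0.1,-0.108,-0.172,-0.372,0.812,40,-0.348,-0.1,-0.108,-0.172,-0.372,0.812,40,-0.348,-0.1,-0.108,-0.172,-0.372,0.812,40,-0.348,-0.1,-0.108,-0.172,-0.372,0.812,40,-0.348,-0.1,-0.108,-0.172,-0.372,0.812,40]'

```text
t: 50.63
tcp_pos: [458.3, 14.4, 306.0]
ee_rot: [-0.062, 0.95, 0.238, 0.191]
ft_force: [0.2, 0.3, -2.6]
opening: 49.2
grip_force: 62.5
```

Emit:
arm_command --series '[-0.344,-0.084,-0.089,-0.207,-0.346,0.795,40,-0.344,-0.084,-0.089,-0.207,-0.346,0.795,40,-0.344,-0.084,-0.089,-0.207,-0.346,0.795,40,-0.344,-0.084,-0.089,-0.207,-0.346,0.795,40,-0.344,-0.084,-0.089,-0.207,-0.346,0.795,40]'

```text
t: 51.05
tcp_pos: [494.9, -4.1, 325.7]
ee_rot: [0.078, 0.927, 0.299, 0.21]
ft_force: [-0.0, -0.2, -2.2]
opening: 49.4
grip_force: 62.5
```

Emit:
arm_command --series '[-0.322,-0.085,-0.075,-0.24,-0.31,0.797,40,-0.322,-0.085,-0.075,-0.24,-0.31,0.797,40,-0.322,-0.085,-0.075,-0.24,-0.31,0.797,40,-0.322,-0.085,-0.075,-0.24,-0.31,0.797,40,-0.322,-0.085,-0.075,-0.24,-0.31,0.797,40]'

```text
t: 51.47
tcp_pos: [524.3, -32.3, 337.5]
ee_rot: [0.213, 0.882, 0.36, 0.22]
ft_force: [-0.6, -0.4, -3.0]
opening: 49.5
grip_force: 62.5
```

Emit:
arm_command --series '[-0.302,-0.1,-0.073,-0.27,-0.276,0.817,40,-0.302,-0.1,-0.073,-0.27,-0.276,0.817,40,-0.302,-0.1,-0.073,-0.27,-0.276,0.817,40,-0.302,-0.1,-0.073,-0.27,-0.276,0.817,40,-0.302,-0.1,-0.073,-0.27,-0.276,0.817,40]'

```text
t: 51.88
tcp_pos: [544.2, -67.7, 339.9]
ee_rot: [0.342, 0.813, 0.417, 0.218]
ft_force: [-0.7, 1.6, -2.6]
opening: 49.5
grip_force: 62.5
```

Emit:
arm_command --series '[-0.3,-0.117,-0.087,-0.302,-0.248,0.852,40,-0.3,-0.117,-0.087,-0.302,-0.248,0.852,40,-0.3,-0.117,-0.087,-0.302,-0.248,0.852,40,-0.3,-0.117,-0.087,-0.302,-0.248,0.852,40,-0.3,-0.117,-0.087,-0.302,-0.248,0.852,40]'

```text
t: 52.3
tcp_pos: [553.1, -107.6, 332.6]
ee_rot: [0.465, 0.72, 0.472, 0.206]
ft_force: [-0.1, 0.2, -2.6]
opening: 49.4
grip_force: 62.6
```

Emit:
arm_command --series '[-0.317,-0.112,-0.115,-0.343,-0.228,0.893,40,-0.317,-0.112,-0.115,-0.343,-0.228,0.893,40,-0.317,-0.112,-0.115,-0.343,-0.228,0.893,40,-0.317,-0.112,-0.115,-0.343,-0.228,0.893,40,-0.317,-0.112,-0.115,-0.343,-0.228,0.893,40]'

```text
t: 52.72
tcp_pos: [550.9, -149.1, 317.3]
ee_rot: [0.576, 0.601, 0.522, 0.186]
ft_force: [0.4, -0.2, -2.4]
opening: 49.1
grip_force: 62.6
```

Emit:
arm_command --series '[-0.347,-0.068,-0.152,-0.398,-0.21,0.931,40,-0.347,-0.068,-0.152,-0.398,-0.21,0.931,40,-0.347,-0.068,-0.152,-0.398,-0.21,0.931,40,-0.347,-0.068,-0.152,-0.398,-0.21,0.931,40,-0.347,-0.068,-0.152,-0.398,-0.21,0.931,40]'

```text
t: 53.13
tcp_pos: [538.4, -190.5, 296.8]
ee_rot: [0.67, 0.455, 0.564, 0.161]
ft_force: [-0.9, 0.8, -3.5]
opening: 49.0
grip_force: 62.6
```

Emit:
arm_command --series '[-0.366,0.025,-0.186,-0.466,-0.18,0.96,40,-0.366,0.025,-0.186,-0.466,-0.18,0.96,40,-0.366,0.025,-0.186,-0.466,-0.18,0.96,40,-0.366,0.025,-0.186,-0.466,-0.18,0.96,40,-0.366,0.025,-0.186,-0.466,-0.18,0.96,40]'

```text
t: 53.55
tcp_pos: [517.0, -230.8, 273.8]
ee_rot: [0.738, 0.285, 0.597, 0.132]
ft_force: [-0.0, -0.2, -2.8]
opening: 49.5
grip_force: 62.6
```

```bash
python3 - <<'E' | cut -d'|' -f1
from kin import *
jt,e=ik(np.array([450,-310,230.]),up(d2(-15),d2(12)),np.array([-1.3,.5,-.7,-2,-1.2,-1.8]),200)
jplan(jt,2)
E
```

```text
at [ 517.  -230.8  273.8] grip 49.5 62.62900693807751
[-0.354, 0.173, -0.246, -0.538, -0.13, 0.979] 
[-0.276, 0.292, -0.185, -0.611, -0.066, 0.957]
```

Emit:
arm_command --series '[-0.354,0.173,-0.246,-0.538,-0.13,0.979,40,-0.354,0.173,-0.246,-0.538,-0.13,0.979,40,-0.354,0.173,-0.246,-0.538,-0.13,0.979,40,-0.354,0.173,-0.246,-0.538,-0.13,0.979,40,-0.354,0.173,-0.246,-0.538,-0.13,0.979,40]'

```text
t: 53.97
tcp_pos: [483.4, -272.5, 252.3]
ee_rot: [0.774, 0.095, 0.618, 0.104]
ft_force: [0.0, -0.9, -2.7]
opening: 49.1
grip_force: 62.6
```

Emit:
arm_command --series '[-0.276,0.292,-0.185,-0.61,-0.066,0.957,40,-0.276,0.292,-0.185,-0.61,-0.066,0.957,40,-0.276,0.292,-0.185,-0.61,-0.066,0.957,40,-0.276,0.292,-0.185,-0.61,-0.066,0.957,40,-0.276,0.292,-0.185,-0.61,-0.066,0.957,40]'

```text
t: 54.38
tcp_pos: [450.3, -310.2, 230.2]
ee_rot: [0.77, -0.101, 0.624, 0.082]
ft_force: [-0.4, -0.0, -3.5]
opening: 49.4
grip_force: 62.6
```

Run:
```python
from kin import *
U=up(d2(-15),d2(12)); s=readout.sense(); c=Cam("wrist",s); vision.get_image("wrist")
for d in vision.cut_out("wrist","lens_short")[:1]: print(d["score"],d["rect"])
ps=[([455,-310,72],U,10),([553.1,-383.7,67],U,10),([553.1,-383.7,59],U,5)]
path(s["joints"],[p[:2] for p in ps]); plan(ps)
```

```text
0.9 [236.2, 241.9, 165.5, 219.4]
n 7 rv/row(4deg) [-0.0, -0.0, -0.0] err 0.0000 dj 0.12 margin 0.18(j3) low 121 [-1.37, 0.88, -0.84, -2.06, -1.43, -1.44]
n 5 rv/row(4deg) [0.0, 0.0, 0.0] err 0.0000 dj 0.07 margin 0.22(j3) low 132 [-1.19, 0.79, -0.62, -2.18, -1.27, -1.71]
n 1 rv/row(4deg) [0.0, 0.0, 0.0] err 0.0000 dj 0.02 margin 0.40(j3) low 131 [-1.19, 0.81, -0.62, -2.18, -1.28, -1.69]
at [ 449.9 -309.5  229.5] [-1.32, 0.21, -0.75, -1.88, -1.11, -2.17]
10 [-0.612, -0.003, 0.151, -0.001, 0.001, -0.001]
10 [0.075, 0.183, 0.45, 0.0, 0.0, 0.0]
5 [-0.063, 0.0, 0.013, 0.0, 0.0, 0.0]
```

Emit:
arm_command --series '[-0.612,0,0.151,0,0,0,40,-0.612,0,0.151,0,0,0,40,-0.612,0,0.151,0,0,0,40,-0.612,0,0.151,0,0,0,40,-0.612,0,0.151,0,0,0,40]'

```text
t: 54.9
tcp_pos: [453.9, -311.2, 151.7]
ee_rot: [0.77, -0.098, 0.625, 0.083]
ft_force: [0.9, 0.4, -2.7]
opening: 49.0
grip_force: 62.6
```

Emit:
arm_command --series '[-0.612,0,0.151,0,0,0,40,-0.612,0,0.151,0,0,0,40,-0.612,0,0.151,0,0,0,40,-0.612,0,0.151,0,0,0,40,-0.612,0,0.151,0,0,0,40]'

```text
t: 55.32
tcp_pos: [456.5, -312.2, 72.3]
ee_rot: [0.77, -0.098, 0.625, 0.083]
ft_force: [-0.2, -0.4, -3.0]
opening: 49.1
grip_force: 62.6
```

Emit:
arm_command --series '[0.075,0.183,0.45,0,0,0,40,0.075,0.183,0.45,0,0,0,40,0.075,0.183,0.45,0,0,0,40,0.075,0.183,0.45,0,0,0,40,0.075,0.183,0.45,0,0,0,40]'

```text
t: 55.73
tcp_pos: [506.4, -349.0, 70.8]
ee_rot: [0.77, -0.098, 0.625, 0.083]
ft_force: [-0.1, -0.6, -2.5]
opening: 48.9
grip_force: 62.6
```

Emit:
arm_command --series '[0.075,0.183,0.45,0,0,0,40,0.075,0.183,0.45,0,0,0,40,0.075,0.183,0.45,0,0,0,40,0.075,0.183,0.45,0,0,0,40,0.075,0.183,0.45,0,0,0,40]'

```text
t: 56.15
tcp_pos: [555.5, -385.8, 68.7]
ee_rot: [0.77, -0.099, 0.625, 0.082]
ft_force: [-0.7, 0.7, -2.1]
opening: 49.5
grip_force: 62.6
```

Emit:
arm_command --series '[-0.063,0,0.013,0,0,0,40,-0.063,0,0.013,0,0,0,40,-0.063,0,0.013,0,0,0,40,-0.063,0,0.013,0,0,0,40,0,0,0,0,0,0,40]'

```text
t: 56.57
tcp_pos: [554.0, -385.0, 61.4]
ee_rot: [0.77, -0.1, 0.624, 0.082]
ft_force: [0.0, 0.1, -2.4]
opening: 49.4
grip_force: 62.6
```

Emit:
arm_command --series '[-0.04,0,0.008,0,0,0,40,-0.04,0,0.008,0,0,0,40,-0.04,0,0.008,0,0,0,40,0,0,0,0,0,0,40,0,0,0,0,0,0,40]'

```text
t: 56.98
tcp_pos: [554.3, -385.2, 59.0]
ee_rot: [0.77, -0.1, 0.625, 0.082]
ft_force: [0.3, -0.5, -2.6]
opening: 49.1
grip_force: 62.6
```

Emit:
arm_command --series '[-0.02,0,0.004,0,0,0,40,0,0,0,0,0,0,40,-0.02,0,0.004,0,0,0,40,0,0,0,0,0,0,40,0,0,0,0,0,0,40]'

```text
t: 57.4
tcp_pos: [554.4, -385.2, 58.1]
ee_rot: [0.77, -0.1, 0.625, 0.082]
ft_force: [-1.1, 0.6, -2.7]
opening: 49.3
grip_force: 62.6
```

Emit:
arm_command --series '[-0.02,0,0.004,0,0,0,40,0,0,0,0,0,0,40,-0.02,0,0.004,0,0,0,40,0,0,0,0,0,0,40,0,0,0,0,0,0,40]'

```text
t: 57.82
tcp_pos: [554.4, -385.2, 57.1]
ee_rot: [0.77, -0.1, 0.625, 0.082]
ft_force: [0.7, -0.0, -3.6]
opening: 49.0
grip_force: 62.6
```

Emit:
arm_command --series '[-0.02,0,0.004,0,0,0,40,0,0,0,0,0,0,40,-0.02,0,0.004,0,0,0,40,0,0,0,0,0,0,40,0,0,0,0,0,0,40]'

```text
t: 58.23
tcp_pos: [554.4, -385.3, 56.5]
ee_rot: [0.77, -0.1, 0.625, 0.082]
ft_force: [-1.5, -0.4, 1.1]
opening: 49.1
grip_force: 62.7
```

Emit:
arm_command --series '[-0.02,0,0.004,0,0,0,40,0,0,0,0,0,0,40,0,0,0,0,0,0,40,0,0,0,0,0,0,40,0,0,0,0,0,0,40]'

```text
t: 58.65
tcp_pos: [554.5, -385.3, 56.4]
ee_rot: [0.77, -0.099, 0.625, 0.083]
ft_force: [-2.1, 0.4, 6.0]
opening: 49.1
grip_force: 62.9
```

Contact as predicted; release, back off, check with a fit, and rise to the knob.

Emit:
arm_command --series '[0,0,0,0,0,0,80,0,0,0,0,0,0,80,0,0,0,0,0,0,80,0,0,0,0,0,0,80,0,0,0,0,0,0,80]'

```text
t: 59.07
tcp_pos: [554.4, -385.2, 55.4]
ee_rot: [0.77, -0.1, 0.624, 0.082]
ft_force: [1.0, -0.4, 0.0]
opening: 80.2
grip_force: 0.0
```

Emit:
arm_command --series '[-0.03,0,-0.12,0,0,0,80,-0.1,0,-0.5,0,0,0,80,-0.208,0,-0.978,0,0,0,80,-0.208,0,-0.978,0,0,0,80,-0.208,0,-0.978,0,0,0,80]'

```text
t: 59.48
tcp_pos: [465.3, -360.8, 55.8]
ee_rot: [0.77, -0.099, 0.625, 0.082]
ft_force: [0.3, -1.1, 0.3]
opening: 80.1
grip_force: 0.0
```

Emit:
arm_command --series '[-0.208,0,-0.978,0,0,0,80,-0.1,0,-0.5,0,0,0,80,0,0,0,0,0,0,80,0,0,0,0,0,0,80,0,0,0,0,0,0,80]'

```text
t: 59.9
tcp_pos: [430.1, -352.8, 55.6]
ee_rot: [0.77, -0.1, 0.625, 0.083]
ft_force: [-0.2, 0.1, -0.3]
opening: 80.0
grip_force: 0.0
```

Run:
```python
from kin import *
U=up(d2(-15),d2(12)); s=readout.sense(); c=Cam("wrist",s); vision.get_image("wrist")
for d in vision.cut_out("wrist","lens_short")[:1]:
    print(d["score"],d["rect"],fit([(c,d["region"])],[lens(75)[:,[1,2,0]]],[560,-386,-.26],47.5,False,2))
ps=[([445,-356,345],U,15),([546,-381.8,340],U,5),([546,-381.8,324],U,5)]
path(s["joints"],[p[:2] for p in ps]+[([546,-381.8,235],U)]); plan(ps)
```

```text
0.88 [277.3, 142.4, 87.7, 138.5] [ 5.63648e+02 -3.88675e+02 -2.61000e-01  4.75000e+01  1.20000e-02]
n 12 rv/row(4deg) [-0.001, -0.002, 0.003] err 0.0000 dj 0.10 margin 0.29(j3) low 149 [-1.2, -0.05, -0.54, -1.68, -0.92, -2.69]
n 5 rv/row(4deg) [0.0, 0.0, 0.0] err 0.0000 dj 0.04 margin 0.36(j6) low 412 [-1.03, 0.08, -0.43, -1.8, -0.77, -2.62]
n 1 rv/row(4deg) [0.0, 0.0, 0.0] err 0.0000 dj 0.07 margin 0.47(j6) low 396 [-1.05, 0.11, -0.45, -1.84, -0.8, -2.56]
n 4 rv/row(4deg) [0.0, 0.0, 0.0] err 0.0000 dj 0.09 margin 0.46(j3) low 307 [-1.13, 0.31, -0.56, -2.01, -0.97, -2.21]
at [ 430.5 -352.3   55.7] [-1.46, 0.86, -0.72, -1.94, -1.37, -1.56]
15 [0.763, 0.001, -0.121, -0.002, -0.002, 0.003]
5 [0.134, -0.01, 0.824, 0.0, 0.0, 0.0]
5 [-0.125, 0.0, 0.027, 0.0, 0.0, 0.0]
```

Emit:
arm_command --series '[0.763,0,-0.12,0,0,0,0,0.763,0,-0.12,0,0,0,0,0.763,0,-0.12,0,0,0,0,0.763,0,-0.12,0,0,0,0,0.763,0,-0.12,0,0,0,0]'

```text
t: 60.42
tcp_pos: [435.7, -352.8, 152.9]
ee_rot: [0.77, -0.099, 0.625, 0.082]
ft_force: [-0.3, 0.4, 0.1]
opening: 19.1
grip_force: 0.0
```

Emit:
arm_command --series '[0.763,0,-0.12,0,0,0,0,0.763,0,-0.12,0,0,0,0,0.763,0,-0.12,0,0,0,0,0.763,0,-0.12,0,0,0,0,0.763,0,-0.12,0,0,0,0]'

```text
t: 60.83
tcp_pos: [440.5, -353.5, 250.0]
ee_rot: [0.77, -0.099, 0.625, 0.082]
ft_force: [-0.4, -1.3, -0.3]
opening: 0.2
grip_force: 0.0
```

Emit:
arm_command --series '[0.763,0,-0.12,0,0,0,0,0.763,0,-0.12,0,0,0,0,0.763,0,-0.12,0,0,0,0,0.763,0,-0.12,0,0,0,0,0.763,0,-0.12,0,0,0,0]'

```text
t: 61.25
tcp_pos: [445.3, -354.3, 346.6]
ee_rot: [0.77, -0.099, 0.625, 0.082]
ft_force: [0.7, -0.2, 0.3]
opening: 0.0
grip_force: 0.0
```

Emit:
arm_command --series '[0.134,-0.01,0.824,0,0,0,0,0.134,-0.01,0.824,0,0,0,0,0.134,-0.01,0.824,0,0,0,0,0.134,-0.01,0.824,0,0,0,0,0.134,-0.01,0.824,0,0,0,0]'

```text
t: 61.67
tcp_pos: [547.4, -379.7, 340.5]
ee_rot: [0.77, -0.099, 0.625, 0.082]
ft_force: [-0.2, -0.6, 1.0]
opening: 0.1
grip_force: 0.0
```

Emit:
arm_command --series '[-0.125,0,0.027,0,0,0,0,-0.125,0,0.027,0,0,0,0,-0.125,0,0.027,0,0,0,0,-0.125,0,0.027,0,0,0,0,-0.06,0,0.013,0,0,0,0]'

```text
t: 62.08
tcp_pos: [545.4, -380.7, 325.0]
ee_rot: [0.77, -0.1, 0.624, 0.082]
ft_force: [0.1, -0.4, -0.0]
opening: -0.1
grip_force: 0.0
```

Emit:
arm_command --series '[-0.1,0,0.021,0,0,0,0,-0.1,0,0.021,0,0,0,0,-0.1,0,0.021,0,0,0,0,-0.1,0,0.021,0,0,0,0,-0.1,0,0.021,0,0,0,0]'

```text
t: 62.5
tcp_pos: [545.8, -381.3, 313.2]
ee_rot: [0.77, -0.1, 0.625, 0.083]
ft_force: [-2.4, -0.5, 3.8]
opening: -0.2
grip_force: 1.8
```

Now 313 → ~241 fast, then slow.

Emit:
arm_command --series '[-0.165,0,0.035,0,0,0,0,-0.165,0,0.035,0,0,0,0,-0.165,0,0.035,0,0,0,0,-0.165,0,0.035,0,0,0,0,-0.165,0,0.035,0,0,0,0]'

```text
t: 62.92
tcp_pos: [545.9, -381.3, 291.4]
ee_rot: [0.77, -0.1, 0.625, 0.082]
ft_force: [-3.1, -0.0, 4.0]
opening: -0.2
grip_force: 2.3
```

Emit:
arm_command --series '[-0.165,0,0.035,0,0,0,0,-0.165,0,0.035,0,0,0,0,-0.165,0,0.035,0,0,0,0,-0.165,0,0.035,0,0,0,0,-0.165,0,0.035,0,0,0,0]'

```text
t: 63.33
tcp_pos: [545.9, -381.2, 270.4]
ee_rot: [0.77, -0.1, 0.625, 0.082]
ft_force: [-2.9, -0.5, 5.9]
opening: -0.0
grip_force: 2.7
```

Emit:
arm_command --series '[-0.165,0,0.035,0,0,0,0,-0.165,0,0.035,0,0,0,0,-0.165,0,0.035,0,0,0,0,-0.165,0,0.035,0,0,0,0,-0.1,0,0.021,0,0,0,0]'

```text
t: 63.75
tcp_pos: [545.9, -381.3, 250.8]
ee_rot: [0.77, -0.1, 0.625, 0.082]
ft_force: [-4.8, 0.2, 5.1]
opening: 0.0
grip_force: 3.0
```

Emit:
arm_command --series '[-0.06,0,0.013,0,0,0,0,-0.06,0,0.013,0,0,0,0,-0.06,0,0.013,0,0,0,0,0,0,0,0,0,0,0,0,0,0,0,0,0,0]'

```text
t: 64.17
tcp_pos: [545.9, -381.3, 246.4]
ee_rot: [0.77, -0.1, 0.625, 0.082]
ft_force: [-3.4, 0.1, 4.7]
opening: 0.1
grip_force: 2.6
```

Emit:
arm_command --series '[-0.08,0,0.017,0,0,0,0,-0.08,0,0.017,0,0,0,0,-0.08,0,0.017,0,0,0,0,-0.08,0,0.017,0,0,0,0,0,0,0,0,0,0,0]'

```text
t: 64.58
tcp_pos: [545.9, -381.3, 238.1]
ee_rot: [0.77, -0.1, 0.625, 0.082]
ft_force: [-4.0, -0.0, 5.1]
opening: -0.1
grip_force: 2.7
```

Emit:
arm_command --series '[-0.02,0,0.004,0,0,0,0,-0.02,0,0.004,0,0,0,0,-0.02,0,0.004,0,0,0,0,0,0,0,0,0,0,0,0,0,0,0,0,0,0]'

```text
t: 65.0
tcp_pos: [545.9, -381.2, 236.9]
ee_rot: [0.77, -0.1, 0.625, 0.082]
ft_force: [-3.6, 0.5, 6.0]
opening: -0.3
grip_force: 2.8
```

Emit:
arm_command --series '[-0.02,0,0.004,0,0,0,0,-0.02,0,0.004,0,0,0,0,0,0,0,0,0,0,0,0,0,0,0,0,0,0,0,0,0,0,0,0,0]'

```text
t: 65.42
tcp_pos: [546.0, -381.2, 236.0]
ee_rot: [0.77, -0.1, 0.625, 0.082]
ft_force: [-3.5, 0.5, 5.7]
opening: -0.0
grip_force: 2.9
```

Emit:
arm_command --series '[-0.02,0,0.004,0,0,0,0,-0.02,0,0.004,0,0,0,0,0,0,0,0,0,0,0,0,0,0,0,0,0,0,0,0,0,0,0,0,0]'

```text
t: 65.83
tcp_pos: [546.0, -381.3, 235.4]
ee_rot: [0.77, -0.099, 0.625, 0.082]
ft_force: [-6.2, 0.8, 8.2]
opening: -0.3
grip_force: 4.0
```

Emit:
arm_command --series '[-0.02,0,0.004,0,0,0,0,-0.01,0,0.002,0,0,0,0,0,0,0,0,0,0,0,0,0,0,0,0,0,0,0,0,0,0,0,0,0]'

```text
t: 66.25
tcp_pos: [546.1, -381.3, 235.3]
ee_rot: [0.769, -0.099, 0.626, 0.083]
ft_force: [-7.8, 0.5, 10.7]
opening: 0.0
grip_force: 5.5
```

Emit:
arm_command --series '[0,0,0,0,0,0,0,0,0,0,0,0,0,0,0,0,0,0,0,0,0,0,0,0,0,0,0,0,0,0,0,0,0,0,0]'

```text
t: 66.67
tcp_pos: [546.1, -381.3, 235.3]
ee_rot: [0.769, -0.099, 0.626, 0.083]
ft_force: [-7.7, 1.6, 10.2]
opening: -0.5
grip_force: 5.5
```

Emit:
arm_command --series '[0,0,0,0,0,0,0,0,0,0,0,0,0,0,0,0,0,0,0,0,0,0,0,0,0,0,0,0,0,0,0,0,0,0,0]'

```text
t: 67.08
tcp_pos: [546.1, -381.3, 235.3]
ee_rot: [0.769, -0.099, 0.626, 0.083]
ft_force: [-8.3, 1.9, 10.3]
opening: 0.2
grip_force: 5.5
```

Emit:
arm_command --series '[0,0,0,0,0,0,0,0,0,0,0,0,0,0,0,0,0,0,0,0,0,0,0,0,0,0,0,0,0,0,0,0,0,0,0]'

```text
t: 67.5
tcp_pos: [546.1, -381.3, 235.3]
ee_rot: [0.769, -0.099, 0.626, 0.083]
ft_force: [-8.9, 1.2, 10.9]
opening: -0.1
grip_force: 5.5
```

Emit:
arm_command --series '[0,0,0,0,0,0,0,0,0,0,0,0,0,0,0.08,0,-0.017,0,0,0,0,0.12,0,-0.025,0,0,0,0,0.12,0,-0.025,0,0,0,0]'

```text
t: 67.92
tcp_pos: [546.0, -381.3, 242.3]
ee_rot: [0.77, -0.1, 0.625, 0.082]
ft_force: [-2.2, -0.3, 4.6]
opening: 0.1
grip_force: 2.5
```

Emit:
arm_command --series '[0.24,0,-0.05,0,0,0,0,0.24,0,-0.05,0,0,0,0,0.24,0,-0.05,0,0,0,0,0.24,0,-0.05,0,0,0,0,0.24,0,-0.05,0,0,0,0]'

```text
t: 68.33
tcp_pos: [546.0, -381.2, 273.7]
ee_rot: [0.77, -0.1, 0.625, 0.083]
ft_force: [-0.4, -1.4, 3.4]
opening: -0.0
grip_force: 1.6
```

Emit:
arm_command --series '[0.24,0,-0.05,0,0,0,0,0.24,0,-0.05,0,0,0,0,0.24,0,-0.05,0,0,0,0,0.24,0,-0.05,0,0,0,0,0.24,0,-0.05,0,0,0,0]'

```text
t: 68.75
tcp_pos: [546.0, -381.2, 304.0]
ee_rot: [0.77, -0.1, 0.624, 0.082]
ft_force: [-2.4, -1.4, 2.0]
opening: -0.0
grip_force: 1.0
```

Emit:
arm_command --series '[0.35,0,-0.075,0,0,0,0,0.35,0,-0.075,0,0,0,0,0.35,0,-0.075,0,0,0,0,0.35,0,-0.075,0,0,0,0,0.35,0,-0.075,0,0,0,0]'

```text
t: 69.17
tcp_pos: [545.7, -380.6, 348.2]
ee_rot: [0.771, -0.1, 0.624, 0.082]
ft_force: [0.9, 0.5, -0.8]
opening: -0.1
grip_force: 0.0
```

Emit:
arm_command --series '[-0.14,0,-0.85,0,0,0,0,-0.14,0,-0.85,0,0,0,0,-0.14,0,-0.85,0,0,0,0,-0.14,0,-0.85,0,0,0,0,-0.14,0,-0.85,0,0,0,0]'

```text
t: 69.58
tcp_pos: [440.9, -352.5, 352.5]
ee_rot: [0.771, -0.1, 0.624, 0.082]
ft_force: [0.0, -1.3, 0.1]
opening: 0.1
grip_force: 0.0
```

Run:
```python
from kin import *
U=up(d2(-15),d2(12)); s=readout.sense()
path(s["joints"],[([425,-352,62],U),([554.5,-386,60],U)])
plan([([425,-352,62],U,15)])
```

```text
n 12 rv/row(4deg) [-0.003, -0.0, 0.003] err 0.0000 dj 0.11 margin 0.26(j3) low 129 [-1.45, 0.85, -0.75, -1.96, -1.37, -1.54]
n 6 rv/row(4deg) [0.0, 0.0, 0.0] err 0.0000 dj 0.05 margin 0.29(j3) low 132 [-1.19, 0.8, -0.61, -2.18, -1.27, -1.7]
at [ 440.9 -352.5  352.5] [-1.22, -0.08, -0.53, -1.64, -0.94, -2.74]
15 [-0.766, 0.009, 0.121, -0.003, -0.0, 0.002]
```

Emit:
arm_command --series '[-0.766,0.01,0.121,0,0,0,80,-0.766,0.01,0.121,0,0,0,80,-0.766,0.01,0.121,0,0,0,80,-0.766,0.01,0.121,0,0,0,80,-0.766,0.01,0.121,0,0,0,80]'

```text
t: 70.0
tcp_pos: [436.5, -353.1, 255.5]
ee_rot: [0.77, -0.1, 0.624, 0.082]
ft_force: [-0.6, -1.0, -0.5]
opening: 60.7
grip_force: 0.0
```

Emit:
arm_command --series '[-0.766,0.01,0.121,0,0,0,80,-0.766,0.01,0.121,0,0,0,80,-0.766,0.01,0.121,0,0,0,80,-0.766,0.01,0.121,0,0,0,80,-0.766,0.01,0.121,0,0,0,80]'

```text
t: 70.42
tcp_pos: [431.6, -353.2, 158.3]
ee_rot: [0.771, -0.1, 0.624, 0.082]
ft_force: [-0.4, -1.0, -0.3]
opening: 79.8
grip_force: 0.0
```

Emit:
arm_command --series '[-0.766,0.01,0.121,0,0,0,80,-0.766,0.01,0.121,0,0,0,80,-0.766,0.01,0.121,0,0,0,80,-0.766,0.01,0.121,0,0,0,80,-0.7,0.01,0.1,0,0,0,80]'

```text
t: 70.83
tcp_pos: [426.3, -353.2, 62.7]
ee_rot: [0.771, -0.1, 0.624, 0.081]
ft_force: [-0.3, -0.2, -0.2]
opening: 79.6
grip_force: 0.0
```

Run:
```python
from kin import *
U=up(d2(-15),d2(12)); s=readout.sense(); c=Cam("wrist",s); vision.get_image("wrist")
for d in vision.cut_out("wrist","lens_short")[:1]:
    print(d["score"],d["rect"],fit([(c,d["region"])],[lens(75)[:,[1,2,0]]],[560,-386,-.26],47.5,False,2))
plan([([555,-386,62],U,10)])
```

```text
0.64 [279.0, 152.3, 81.7, 130.9] [ 5.63501e+02 -3.88303e+02 -1.97000e-01  4.75000e+01  1.90000e-02]
at [ 426.1 -352.9   60.8] [-1.47, 0.84, -0.72, -1.93, -1.36, -1.59]
10 [0.116, -0.005, 0.52, -0.006, 0.003, -0.006]
```

Emit:
arm_command --series '[0.105,-0.005,0.52,0,0,0,80,0.105,-0.005,0.52,0,0,0,80,0.105,-0.005,0.52,0,0,0,80,0.105,-0.005,0.52,0,0,0,80,0.105,-0.005,0.52,0,0,0,80]'

```text
t: 71.35
tcp_pos: [491.4, -370.1, 65.4]
ee_rot: [0.77, -0.099, 0.625, 0.082]
ft_force: [0.4, -0.7, 0.1]
opening: 80.1
grip_force: 0.0
```

Emit:
arm_command --series '[0.105,-0.005,0.52,0,0,0,80,0.105,-0.005,0.52,0,0,0,80,0.105,-0.005,0.52,0,0,0,80,0.105,-0.005,0.52,0,0,0,80,0.105,-0.005,0.52,0,0,0,80]'

```text
t: 71.77
tcp_pos: [556.0, -386.8, 64.0]
ee_rot: [0.77, -0.099, 0.625, 0.082]
ft_force: [-0.5, 0.1, -0.0]
opening: 80.1
grip_force: 0.0
```

Emit:
arm_command --series '[0,0,0,0,0,0,40,0,0,0,0,0,0,40,0,0,0,0,0,0,40,0,0,0,0,0,0,40,0,0,0,0,0,0,40]'

```text
t: 72.18
tcp_pos: [554.5, -386.3, 63.5]
ee_rot: [0.77, -0.1, 0.625, 0.082]
ft_force: [2.1, 1.6, 2.3]
opening: 49.3
grip_force: 61.9
```

Emit:
arm_command --series '[0,0,0,0,0,0,40,0,0,0,0,0,0,40,0,0,0,0,0,0,40,0.25,0,-0.053,0,0,0,40,0.25,0,-0.053,0,0,0,40]'

```text
t: 72.6
tcp_pos: [554.4, -387.0, 75.0]
ee_rot: [0.771, -0.101, 0.623, 0.082]
ft_force: [0.1, -1.2, -2.2]
opening: 49.3
grip_force: 62.2
```

Run:
```python
from kin import *
U=up(d2(-15),d2(12)); V=up(d2(30),d2(12)); s=readout.sense(); print(s["opening"],s["grip_force"],s["ft_force"].round(1))
h=np.array([np.cos(d2(30)),.5,0])
T=np.array([635.5,122,0])-6.5*h
ps=[([470,-290,90],U,10),([500,-140,200],V,15),([520,60,200],V,10),([*T[:2],120],V,10),([*T[:2],62],V,10)]
path(s["joints"],[p[:2] for p in ps]); plan(ps)
```

```text
49.334882660805654 62.16915428638458 [ 0.1 -1.2 -2.2]
n 6 rv/row(4deg) [-0.002, 0.003, 0.003] err 0.0000 dj 0.07 margin 0.14(j3) low 139 [-1.32, 0.84, -0.88, -2.1, -1.43, -1.44]
n 12 rv/row(4deg) [0.917, -0.0, -0.195] err 0.0000 dj 0.08 margin 0.17(j3) low 163 [-0.94, 0.39, -0.52, -1.52, -1.34, -2.25]
n 9 rv/row(4deg) [0.0, 0.0, 0.0] err 0.0000 dj 0.05 margin 0.24(j3) low 272 [-0.63, 0.33, -0.78, -1.85, -1.2, -2.03]
n 6 rv/row(4deg) [0.0, 0.0, 0.0] err 0.0000 dj 0.06 margin 0.25(j3) low 192 [-0.43, 0.64, -0.68, -2.13, -1.22, -1.79]
n 3 rv/row(4deg) [0.0, 0.0, 0.0] err 0.0000 dj 0.06 margin 0.33(j3) low 134 [-0.44, 0.82, -0.68, -2.16, -1.32, -1.63]
at [ 554.4 -387.    75. ] [-1.21, 0.76, -0.59, -2.14, -1.23, -1.76]
10 [-0.03, -0.288, -0.429, -0.001, 0.002, 0.002]
15 [0.313, -0.4, 0.061, 0.734, -0.0, -0.156]
10 [0.098, -0.653, 0.459, 0.0, 0.0, 0.0]
10 [-0.209, 0.016, 0.554, 0.0, 0.0, 0.0]
10 [-0.227, 0.0, 0.048, 0.0, 0.0, 0.0]
```

Emit:
arm_command --series '[-0.03,-0.288,-0.429,0,0,0,40,-0.03,-0.288,-0.429,0,0,0,40,-0.03,-0.288,-0.429,0,0,0,40,-0.03,-0.288,-0.429,0,0,0,40,-0.03,-0.288,-0.429,0,0,0,40]'

```text
t: 73.02
tcp_pos: [512.1, -338.3, 83.6]
ee_rot: [0.771, -0.1, 0.624, 0.083]
ft_force: [0.3, -0.7, -3.3]
opening: 49.1
grip_force: 62.3
```

Emit:
arm_command --series '[-0.03,-0.288,-0.429,0,0,0,40,-0.03,-0.288,-0.429,0,0,0,40,-0.03,-0.288,-0.429,0,0,0,40,-0.03,-0.288,-0.429,0,0,0,40,-0.03,-0.288,-0.429,0,0,0,40]'

```text
t: 73.43
tcp_pos: [470.0, -290.0, 90.8]
ee_rot: [0.771, -0.1, 0.624, 0.083]
ft_force: [-0.8, -0.4, -2.8]
opening: 49.5
grip_force: 62.3
```

Emit:
arm_command --series '[0.313,-0.4,0.061,0.734,0,-0.156,40,0.313,-0.4,0.061,0.734,0,-0.156,40,0.313,-0.4,0.061,0.734,0,-0.156,40,0.313,-0.4,0.061,0.734,0,-0.156,40,0.313,-0.4,0.061,0.734,0,-0.156,40]'

```text
t: 73.85
tcp_pos: [493.4, -243.2, 127.6]
ee_rot: [0.777, 0.003, 0.629, 0.0]
ft_force: [0.4, -0.2, -2.7]
opening: 49.4
grip_force: 62.4
```

Emit:
arm_command --series '[0.313,-0.4,0.061,0.734,0,-0.156,40,0.313,-0.4,0.061,0.734,0,-0.156,40,0.313,-0.4,0.061,0.734,0,-0.156,40,0.313,-0.4,0.061,0.734,0,-0.156,40,0.313,-0.4,0.061,0.734,0,-0.156,40]'

```text
t: 74.27
tcp_pos: [503.4, -191.5, 164.4]
ee_rot: [0.771, 0.104, 0.623, -0.082]
ft_force: [-0.3, 0.5, -2.5]
opening: 49.3
grip_force: 62.4
```

Emit:
arm_command --series '[0.313,-0.4,0.061,0.734,0,-0.156,40,0.313,-0.4,0.061,0.734,0,-0.156,40,0.313,-0.4,0.061,0.734,0,-0.156,40,0.313,-0.4,0.061,0.734,0,-0.156,40,0.313,-0.4,0.061,0.734,0,-0.156,40]'

```text
t: 74.68
tcp_pos: [499.8, -139.2, 200.9]
ee_rot: [0.751, 0.204, 0.607, -0.162]
ft_force: [-0.2, -0.2, -2.8]
opening: 49.4
grip_force: 62.4
```

Emit:
arm_command --series '[0.098,-0.653,0.459,0,0,0,40,0.098,-0.653,0.459,0,0,0,40,0.098,-0.653,0.459,0,0,0,40,0.098,-0.653,0.459,0,0,0,40,0.098,-0.653,0.459,0,0,0,40]'

```text
t: 75.1
tcp_pos: [509.6, -38.7, 200.2]
ee_rot: [0.751, 0.203, 0.607, -0.162]
ft_force: [0.1, 0.0, -1.5]
opening: 49.1
grip_force: 62.4
```

Emit:
arm_command --series '[0.098,-0.653,0.459,0,0,0,40,0.098,-0.653,0.459,0,0,0,40,0.098,-0.653,0.459,0,0,0,40,0.098,-0.653,0.459,0,0,0,40,0.098,-0.653,0.459,0,0,0,40]'

```text
t: 75.52
tcp_pos: [519.3, 61.3, 200.0]
ee_rot: [0.751, 0.203, 0.607, -0.162]
ft_force: [0.7, 0.2, -0.7]
opening: 49.4
grip_force: 62.4
```

Run:
```python
from kin import *
V=up(d2(30),d2(12)); s=readout.sense(); c=Cam("wrist",s); vision.get_image("wrist")
for q in("blower","filter_case"):
    for d in vision.cut_out("wrist",q)[:2]:
        l,t,w,h=d["rect"]; print(q,round(d["score"],2),d["rect"],c.plane((l+w/2,t+h/2),40 if q=="blower" else 25).round())
print((R.from_quat(s["ee_rot"]).as_matrix()-V).round(3).tolist())
plan([([629.9,118.8,110],V,10),([629.9,118.8,62],V,10)])
```

```text
blower 0.81 [207.0, 279.0, 37.1, 68.8] [652. 247.  40.]
blower 0.73 [123.1, 200.3, 46.4, 70.4] [718. 447.  40.]
filter_case 0.9 [452.6, 449.2, 32.7, 30.8] [628.  -2.  25.]
filter_case 0.18 [207.4, 281.4, 34.8, 67.6] [662. 259.  25.]
[[-0.0, 0.001, -0.001], [0.005, 0.001, 0.0], [-0.0, 0.004, -0.002]]
at [518.7  61.8 199.9] [-0.65, 0.32, -0.76, -1.82, -1.2, -2.05]
10 [-0.247, 0.025, 0.563, -0.004, 0.003, 0.005]
10 [-0.188, 0.0, 0.04, 0.0, 0.0, 0.0]
```

Emit:
arm_command --series '[-0.247,0.025,0.563,0,0,0,40,-0.247,0.025,0.563,0,0,0,40,-0.247,0.025,0.563,0,0,0,40,-0.247,0.025,0.563,0,0,0,40,-0.247,0.025,0.563,0,0,0,40]'

```text
t: 76.08
tcp_pos: [575.8, 88.6, 154.6]
ee_rot: [0.751, 0.203, 0.608, -0.162]
ft_force: [0.1, -0.7, -3.4]
opening: 49.1
grip_force: 62.7
```

Emit:
arm_command --series '[-0.247,0.025,0.563,0,0,0,40,-0.247,0.025,0.563,0,0,0,40,-0.247,0.025,0.563,0,0,0,40,-0.247,0.025,0.563,0,0,0,40,-0.247,0.025,0.563,0,0,0,40]'

```text
t: 76.5
tcp_pos: [631.5, 117.2, 109.6]
ee_rot: [0.751, 0.203, 0.608, -0.162]
ft_force: [0.7, -1.2, -1.8]
opening: 49.8
grip_force: 62.7
```

Emit:
arm_command --series '[-0.188,0,0.04,0,0,0,40,-0.188,0,0.04,0,0,0,40,-0.188,0,0.04,0,0,0,40,-0.188,0,0.04,0,0,0,40,-0.188,0,0.04,0,0,0,40]'

```text
t: 76.92
tcp_pos: [630.4, 117.4, 86.1]
ee_rot: [0.75, 0.203, 0.608, -0.162]
ft_force: [-0.3, -0.0, -2.5]
opening: 49.3
grip_force: 62.7
```

Emit:
arm_command --series '[-0.188,0,0.04,0,0,0,40,-0.188,0,0.04,0,0,0,40,-0.188,0,0.04,0,0,0,40,-0.12,0,0.025,0,0,0,40,0,0,0,0,0,0,40]'

```text
t: 77.33
tcp_pos: [630.3, 117.9, 67.8]
ee_rot: [0.751, 0.203, 0.607, -0.163]
ft_force: [-0.4, -0.7, -2.0]
opening: 49.3
grip_force: 62.7
```

Emit:
arm_command --series '[-0.1,0,0.02,0,0,0,40,-0.1,0,0.02,0,0,0,40,-0.08,0,0.017,0,0,0,40,0,0,0,0,0,0,40,0,0,0,0,0,0,40]'

```text
t: 77.75
tcp_pos: [630.4, 117.9, 61.5]
ee_rot: [0.75, 0.203, 0.608, -0.163]
ft_force: [-0.4, -0.0, -2.2]
opening: 49.3
grip_force: 62.7
```

Emit:
arm_command --series '[-0.02,0,0.004,0,0,0,40,0,0,0,0,0,0,40,-0.02,0,0.004,0,0,0,40,0,0,0,0,0,0,40,0,0,0,0,0,0,40]'

```text
t: 78.17
tcp_pos: [630.4, 117.9, 60.6]
ee_rot: [0.75, 0.203, 0.608, -0.163]
ft_force: [0.8, -0.2, -1.8]
opening: 49.4
grip_force: 62.7
```

Emit:
arm_command --series '[-0.02,0,0.004,0,0,0,40,0,0,0,0,0,0,40,-0.02,0,0.004,0,0,0,40,0,0,0,0,0,0,40,0,0,0,0,0,0,40]'

```text
t: 78.58
tcp_pos: [630.4, 117.9, 59.5]
ee_rot: [0.75, 0.203, 0.608, -0.163]
ft_force: [0.6, -0.2, -3.0]
opening: 49.2
grip_force: 62.7
```

Emit:
arm_command --series '[-0.02,0,0.004,0,0,0,40,0,0,0,0,0,0,40,-0.02,0,0.004,0,0,0,40,0,0,0,0,0,0,40,0,0,0,0,0,0,40]'

```text
t: 79.0
tcp_pos: [630.4, 117.9, 58.5]
ee_rot: [0.75, 0.203, 0.608, -0.163]
ft_force: [0.1, -0.6, -2.6]
opening: 49.7
grip_force: 62.7
```

Emit:
arm_command --series '[-0.02,0,0.004,0,0,0,40,0,0,0,0,0,0,40,0,0,0,0,0,0,40,0,0,0,0,0,0,40,0,0,0,0,0,0,40]'

```text
t: 79.42
tcp_pos: [630.4, 117.9, 58.0]
ee_rot: [0.75, 0.203, 0.608, -0.163]
ft_force: [0.5, 0.6, -1.1]
opening: 49.4
grip_force: 62.7
```

Emit:
arm_command --series '[-0.02,0,0.004,0,0,0,40,0,0,0,0,0,0,40,0,0,0,0,0,0,40,0,0,0,0,0,0,40,0,0,0,0,0,0,40]'

```text
t: 79.83
tcp_pos: [630.4, 117.8, 57.6]
ee_rot: [0.75, 0.203, 0.608, -0.163]
ft_force: [-0.0, -0.9, -2.5]
opening: 49.4
grip_force: 62.7
```

Emit:
arm_command --series '[-0.016,0,0.003,0,0,0,40,0,0,0,0,0,0,40,0,0,0,0,0,0,40,0,0,0,0,0,0,40,0,0,0,0,0,0,40]'

```text
t: 80.25
tcp_pos: [630.4, 117.8, 57.5]
ee_rot: [0.75, 0.203, 0.608, -0.163]
ft_force: [-1.9, -1.3, 3.5]
opening: 49.4
grip_force: 62.9
```

Contact. Release, back off, rise.

Emit:
arm_command --series '[0,0,0,0,0,0,72,0,0,0,0,0,0,72,0,0,0,0,0,0,72,0,0,0,0,0,0,72,0,0,0,0,0,0,72]'

```text
t: 80.67
tcp_pos: [630.4, 117.9, 57.1]
ee_rot: [0.75, 0.203, 0.608, -0.163]
ft_force: [-0.2, -0.3, 1.0]
opening: 72.0
grip_force: 0.0
```

Emit:
arm_command --series '[-0.03,0,-0.12,0,0,0,72,-0.1,0,-0.5,0,0,0,72,-0.2,0,-0.978,0,0,0,72,-0.2,0,-0.978,0,0,0,72,-0.2,0,-0.978,0,0,0,72]'

```text
t: 81.08
tcp_pos: [550.3, 72.2, 58.2]
ee_rot: [0.75, 0.204, 0.608, -0.163]
ft_force: [-0.6, 0.8, -1.4]
opening: 71.6
grip_force: 0.0
```

Emit:
arm_command --series '[0.4,0,-0.5,0,0,0,72,0.8,0,-0.3,0,0,0,72,0.95,0,-0.2,0,0,0,72,0.95,0,-0.2,0,0,0,72,0.95,0,-0.2,0,0,0,72]'

```text
t: 81.5
tcp_pos: [539.5, 65.4, 164.4]
ee_rot: [0.751, 0.202, 0.607, -0.163]
ft_force: [-0.4, 0.3, -0.5]
opening: 72.1
grip_force: 0.0
```

Emit:
arm_command --series '[0.95,0,-0.2,0,0,0,72,0.95,0,-0.2,0,0,0,72,0.95,0,-0.2,0,0,0,72,0,0,0,0,0,0,72,0,0,0,0,0,0,72]'

```text
t: 81.92
tcp_pos: [539.8, 66.3, 239.0]
ee_rot: [0.749, 0.205, 0.609, -0.161]
ft_force: [0.3, -0.2, -0.5]
opening: 72.0
grip_force: 0.0
```

Run:
```python
from kin import *
s=readout.sense(); print(s["tcp_pos"].round(1))
a=vision.get_image("scene")[80:400,200:420]; b=vision.get_image("side")[80:400,190:460]
cv2.imwrite("pics/fin.png",cv2.resize(np.hstack([a,b]),None,fx=1.6,fy=1.6))
```

```text
[539.8  66.3 239. ]
```

View pics/fin.png

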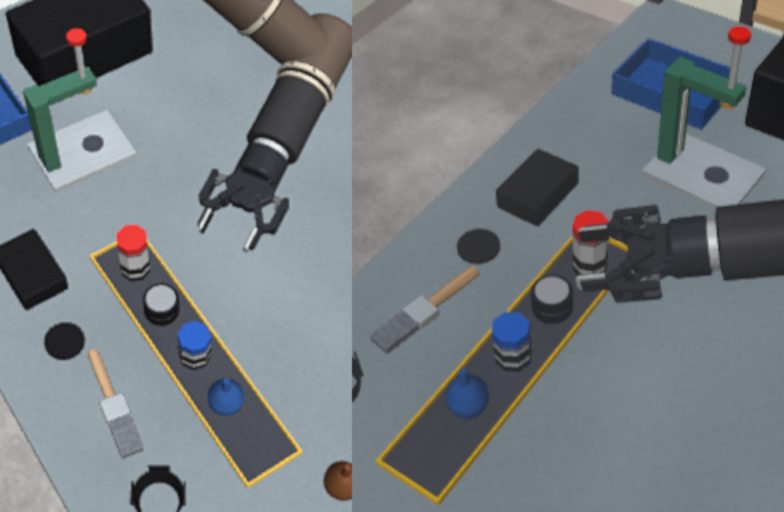

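The final picture shows the tall lens (red cap) and short lens (blue cap) standing upright in the lane, on either side of the filter case. The blower stands beyond the short lens, the foot is up and the robot is clear of everything.

```bash
python3 -c "
from station import r
print(r.hand_in())"
```

```text
the job is handed in; nothing more can be done
None
```

I handed the job in at about 82 s: the tall lens, then the short one (the mid lens was absent), were each stood on the anvil and pressed for over a second, and both now stand front cap up in the lane with the foot raised and the blower and filter case still standing; the short lens had shifted about 11 cm before I reached it, so I found it again first, and the hand-in returned no verdict.

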